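Roll down the sample boards and rack them

TASK

Each of the two or three sample boards on the counter has three stick-on sample strips that still stand proud: roll over them with the hand roller, pressing steadily, until every strip is down flat, and keep your fingers off the strips. Stand the roller upright in its dock again, and slide every board, strips up and handle tab towards you, fully home onto the one pair of rails in the rack that fits its width. Leave the other things on the counter where they are.

Things in the scene. Friction and masses are not known exactly. Their poses are not given: they have to be found in the camera images.
- roller: Hand roller, 0.28 kg: rubber drum (44 mm diameter, 56 long) on an axle along y between steel side plates (56 long, 69 over both; lower edges 6.5 up), bridge 55 to 61 up, and on it a wooden grip block, 54 along x, 28 thick along y, 62 to 103 up; pinch that across y, about 86 up. Origin: middle of the drum's lowest line; rolls along x either way, z up. Set down on a flat surface it leans 13 degrees and stays.
- drum (a joint): Angle of the roller's drum about its axle, rad, 0 at the start, no limit; 22 mm of rolling per radian.
- dock: The roller's dock, fixed to the counter: a shallow ply tray 90 (x) by 104 (y) mm, inside 78 by 92, lips 18 high, floor 4 up. Two cork ledges (9.8 up) along x carry the roller's side plates, so it stands upright, its origin over the dock's centre and 4 mm up, its x along the dock's x, either way round. Origin: centre of the underside.
- rack: Ply rack fixed to the counter, 118 deep, 168 wide, 163 mm high, open at the front (-x, towards the robot), with three pairs of aluminium rails one above the other, the bottom pair widest, the top one narrowest, and a back panel that stops the boards. Cross bars on top: boards go in only from the front. Origin: centre of the underside; x points into the rack.
- rack_low (a point): Where a board's origin lies when fully home on the bottom rails, which fit boards 112 mm wide: on the rails' top, 50 mm above the counter. Axes as the rack's (x inward, boards slide along it). The rails begin 51 mm before it; upright guides 2 mm beside the board, flared in front. A narrower board falls between the rails, a wider one jams on the guides. Boards on higher rails hide the tabs of lower ones from above.
- rack_mid (a point): Where a board's origin lies when fully home on the middle rails, which fit boards 94 mm wide: on the rails' top, 86 mm above the counter. Axes as the rack's (x inward, boards slide along it). The rails begin 51 mm before it; upright guides 2 mm beside the board, flared in front. A narrower board falls between the rails, a wider one jams on the guides. Boards on higher rails hide the tabs of lower ones from above.
- rack_top (a point): Where a board's origin lies when fully home on the top rails, which fit boards 76 mm wide: on the rails' top, 122 mm above the counter. Axes as the rack's (x inward, boards slide along it). The rails begin 51 mm before it; upright guides 2 mm beside the board, flared in front. A narrower board falls between the rails, a wider one jams on the guides. Boards on higher rails hide the tabs of lower ones from above.
- board_small: Plywood sample board, small, 0.2 to 0.3 kg: a plate 86 mm (x) by 76 mm (y), 10 thick, with a handle tab 30 wide and 10 thick out of the middle of its -x edge to x = -128 mm; pinch the tab across its width, about x = -108. Three stick-on sample strips on top. Origin: centre of the plate's underside; x points away from the tab, z up. Flat on the counter at the start; may be absent.
- strip_small_1: Sample strip 1 of 3 of the small board, 25 (x) by 52 (y) by 4 mm, centred at x = -27 mm, y = 0 of the board. Origin: centre of its underside, 10.5 mm above the board's underside while it stands proud (its top 14.5); pressed with more than about 5 N it sinks 3 mm, to 7.5 (top 11.5), onto its stop and stays down.
- strip_small_2: Sample strip 2 of 3 of the small board, 25 (x) by 52 (y) by 4 mm, centred at x = 0 mm, y = 0 of the board. Origin: centre of its underside, 10.5 mm above the board's underside while it stands proud (its top 14.5); pressed with more than about 5 N it sinks 3 mm, to 7.5 (top 11.5), onto its stop and stays down.
- strip_small_3: Sample strip 3 of 3 of the small board, 25 (x) by 52 (y) by 4 mm, centred at x = 27 mm, y = 0 of the board. Origin: centre of its underside, 10.5 mm above the board's underside while it stands proud (its top 14.5); pressed with more than about 5 N it sinks 3 mm, to 7.5 (top 11.5), onto its stop and stays down.
- board_medium: Plywood sample board, medium, 0.2 to 0.3 kg: a plate 86 mm (x) by 94 mm (y), 10 thick, with a handle tab 30 wide and 10 thick out of the middle of its -x edge to x = -128 mm; pinch the tab across its width, about x = -108. Three stick-on sample strips on top. Origin: centre of the plate's underside; x points away from the tab, z up. Flat on the counter at the start; may be absent.
- strip_medium_1: Sample strip 1 of 3 of the medium board, 25 (x) by 52 (y) by 4 mm, centred at x = -27 mm, y = 0 of the board. Origin: centre of its underside, 10.5 mm above the board's underside while it stands proud (its top 14.5); pressed with more than about 5 N it sinks 3 mm, to 7.5 (top 11.5), onto its stop and stays down.
- strip_medium_2: Sample strip 2 of 3 of the medium board, 25 (x) by 52 (y) by 4 mm, centred at x = 0 mm, y = 0 of the board. Origin: centre of its underside, 10.5 mm above the board's underside while it stands proud (its top 14.5); pressed with more than about 5 N it sinks 3 mm, to 7.5 (top 11.5), onto its stop and stays down.
- strip_medium_3: Sample strip 3 of 3 of the medium board, 25 (x) by 52 (y) by 4 mm, centred at x = 27 mm, y = 0 of the board. Origin: centre of its underside, 10.5 mm above the board's underside while it stands proud (its top 14.5); pressed with more than about 5 N it sinks 3 mm, to 7.5 (top 11.5), onto its stop and stays down.
- board_large: Plywood sample board, large, 0.2 to 0.3 kg: a plate 86 mm (x) by 112 mm (y), 10 thick, with a handle tab 30 wide and 10 thick out of the middle of its -x edge to x = -128 mm; pinch the tab across its width, about x = -108. Three stick-on sample strips on top. Origin: centre of the plate's underside; x points away from the tab, z up. Flat on the counter at the start; may be absent.
- strip_large_1: Sample strip 1 of 3 of the large board, 25 (x) by 52 (y) by 4 mm, centred at x = -27 mm, y = 0 of the board. Origin: centre of its underside, 10.5 mm above the board's underside while it stands proud (its top 14.5); pressed with more than about 5 N it sinks 3 mm, to 7.5 (top 11.5), onto its stop and stays down.
- strip_large_2: Sample strip 2 of 3 of the large board, 25 (x) by 52 (y) by 4 mm, centred at x = 0 mm, y = 0 of the board. Origin: centre of its underside, 10.5 mm above the board's underside while it stands proud (its top 14.5); pressed with more than about 5 N it sinks 3 mm, to 7.5 (top 11.5), onto its stop and stays down.
- strip_large_3: Sample strip 3 of 3 of the large board, 25 (x) by 52 (y) by 4 mm, centred at x = 27 mm, y = 0 of the board. Origin: centre of its underside, 10.5 mm above the board's underside while it stands proud (its top 14.5); pressed with more than about 5 N it sinks 3 mm, to 7.5 (top 11.5), onto its stop and stays down.
- washi_roll: Bystander: a roll of tape lying flat, 46 mm across, 15 mm high. Origin: centre of its underside.
- card_pile: Bystander: a flat pile of cards, 80 x 111 x 11 mm. Origin: centre of its underside.
- sticky_cube: Bystander: a block of sticky notes, 61 x 61 x 38 mm. Origin: centre of its underside.

How it is judged:
By the outcome, as a careful person would: the job done as asked, in the order asked, and still so for the second after the job is handed in, with the robot touching nothing.
Of board_small, board_medium, board_large only 2 to 3 are there at a start; the rules pass over those that are not, and their reading is None.
At some moment in a run one of board_small, board_medium, board_large may be knocked a few centimetres aside while the robot is not near it.
Once in a run the grip may slacken for a moment while it holds something.
It also fails if it takes over 210 s, if anything falls off the work surface, if the arm or the gripper's body presses on something with over 40 N, if the wrist force passes 120 N, or if a joint passes its speed limit or range.

ROBOT

A 6-joint arm with a two-finger parallel gripper is mounted at the origin on a cart in front of the work surface, level with it; the furniture and walls round the work are solid. World frame = base frame: x ahead of the robot, y to its left, z up, the work surface at z = 0. Lengths are in m, angles in rad, forces in N, time in s.
With the tool pointing down it reaches from about 0.35 to 0.975 m from the base axis. Payload 4.9 kg.
Tool frame: the origin (TCP) lies at the very end of the fingers, on their centre line; the grasp point (between the pads) lies 19 mm behind it; z points along the fingers, y is the direction in which the jaws open and shut (so a half turn about z gives the same grasp; the last joint's range is limited). The gripper opens to 85 mm and grips with 20 to 120 N. Pads are 22 mm wide; open, the fingers measure 114 mm over their backs; the gripper's body (76 mm by 85 mm) begins 54 mm behind the grasp point. The pads swing forward as they close: fully open they stand 13 mm farther back than shut.
Start: joints at [-1.436, 0.053, 1.613, -0, 1.476, -0.119], TCP at [0.157, -0.605, 0.231] pointing down, gripper open.
Joint ranges: [-3.01, 3.01], [-1.01, 2.22], [0.06, 2.58], [-1.02, 4.17], [0.09, 2.62], [-3.14, 3.14]. Speed limits (rad/s): [2.57, 2.57, 3.14, 3.14, 3.14, 3.14].

INTERFACE

Orientations are given as a unit quaternion [w, x, y, z].
In Python, from workcell import * gives the robot as it stands. The module is installed in compiled form; this text tells all that it offers.
- The arm moves only by the tool drive_tool, never from a script. Its argument "deltas" is a list of rows, each an object with "offset": the shift along the tool's x, y, z in cm, a list of three; "rot": the turn, a rotation vector about the tool's x, y, z in degrees, a list of three; "jaw": the gripper's target within -1 to 1 (shut at 1, half-way at 0, fully open at -1). In form: [{"offset": [tx, ty, tz], "rot": [ax, ay, az], "jaw": jaw}, ...]. A call has 1 to 12 rows; each row shifts and turns the pose as measured when the row begins, along the tool's axes as they then stand; what a row does not reach is not made up. A row lasts 1/12 s, in which the tool goes at most 41.7 mm and 7.16 degrees, less where a joint would pass 70% of its speed; a pose out of reach is approached as far as the arm can. A call with a gripper value outside its range is refused whole. The fingers move at their own pace and stop on an object; "squeeze" is the grip in N (left out, the last holds). Time passes only in rows, so rows that do not move let the fingers close. It gives the time, the measured TCP pose, the force and the opening at its end, in the units of the state.
- get_obs(): the state, without advancing time (a new reading comes with each control period).
- capture(name): name is "side" or "top" or "wrist"; returns the picture (384x512x3 uint8, blue, green, red); there is no depth.
- get_calibration(name): a dict with "fx", "fy", "cx", "cy" (pixels), "dist_coeffs" ([k1, k2, p1, p2, k3] as OpenCV has them; the pictures are not rectified), "rvec" (rotation vector, rad) and "tvec" (3), from world to camera coordinates, as OpenCV has them; the wrist camera has in their place "T_tool_cam" (4x4, takes a point from camera to tool coordinates, whose origin is the TCP and whose axes are the flange's). Camera axes: x right, y down, z forward; pixel columns grow to the right and rows downward; lengths in m; the calibration is good to about 2 mm. A picture is of the moment at which its call begins: read the wrist's pose just before it. get_calibration takes no time and is no camera call.
- sign_off(): hands the job in, once; it reports no verdict.
The state is a dict: "t": time; "joint_positions": joint angles; "joint_vel": joint speeds; "tau": joint torques, N m; "eef_pos": TCP position; "tool_rot": TCP orientation; "force": force on the tool from outside, world axes, zero at the start; "torque": the same for the moment, N m; "grip_width": finger opening in m.
Only numpy, scipy, OpenCV 4.12 (cv2) and the standard library are available. Lean on these libraries where they do the work, as an engineer would, in place of code of your own. Each camera call takes 0.05 s, during which the arm holds its last target.

## Working session

There is one attempt and no reset: what is moved stays moved. The work goes in short steps, Python scripts to look and compute and a tool call to move; the robot and the scene stay as the last step left them, time stands still between calls to the robot, and variables do not carry over. Pictures are saved under pics/ and viewed, and the job is handed in when it is done.

Besides the shell and the picture viewer there is one more tool, called after "Call:" by a JSON object that holds its "name" and its "arguments". drive_tool: Moves the arm, as the interface text tells. Its arguments: {"type":"object","properties":{"deltas":{"type":"array","items":{"type":"object","properties":{"offset":{"type":"array","items":{"type":"number"}},"rot":{"type":"array","items":{"type":"number"}},"jaw":{"type":"number"}}}},"squeeze":{"type":"number"}},"required":["deltas"]}

```bash
mkdir -p pics; ls; python3 - <<'E'
from workcell import *
import cv2
o=get_obs(); print(o)
for n in ["side","top","wrist"]:
    cv2.imwrite(f"pics/{n}0.png",capture(n)); print(n,get_calibration(n))
E
```

```text
pics
{'t': 0.0, 'joint_positions': array([-1.43599061e+00,  5.33804016e-02,  1.61430675e+00, -1.02895414e-06,
        1.47599364e+00, -1.18994265e-01]), 'joint_vel': array([-0.00129593, -0.00105275,  0.0002629 , -0.00071522, -0.00042296,
       -0.00107027]), 'tau': array([-7.16305440e-04, -3.93680513e+01, -3.70177710e+01, -9.53268705e-05,
        7.02261736e-03,  1.01017059e-05]), 'eef_pos': array([ 0.15684623, -0.60435165,  0.23004081]), 'tool_rot': array([-1.04403292e-03,  9.91958449e-01,  1.26559652e-01, -8.76613943e-06]), 'force': array([ 0.01069632, -0.83907781, -0.11252835]), 'torque': array([-0.04209934, -0.05140548,  0.03495191]), 'grip_width': 0.08548764850451539}
side {'fx': 354.6876253136045, 'fy': 354.6876253136045, 'cx': 258.16344183197054, 'cy': 190.1675638358327, 'dist_coeffs': array([-0.01733091,  0.        ,  0.        ,  0.        ,  0.        ]), 'rvec': array([ 0.45327137, -2.45944057,  1.55053517]), 'tvec': array([0.53231738, 0.11861752, 0.85420964])}
top {'fx': 460.0999790921417, 'fy': 460.0999790921417, 'cx': 267.16857305459257, 'cy': 187.6393256427374, 'dist_coeffs': array([0.00297736, 0.        , 0.        , 0.        , 0.        ]), 'rvec': array([ 2.15767966, -2.10715032,  0.20689058]), 'tvec': array([0.12068753, 0.56014764, 1.28017512])}
wrist {'fx': 334.1291700521544, 'fy': 334.1291700521544, 'cx': 254.71764778474642, 'cy': 193.0033315915952, 'dist_coeffs': array([0.00957412, 0.        , 0.        , 0.        , 0.        ]), 'T_tool_cam': array([[-6.44370546e-04, -9.53173675e-01, -3.02422767e-01,
         7.90641974e-02],
       [ 9.99999790e-01, -5.91911938e-04, -2.65110771e-04,
         3.92624971e-04],
       [ 7.36889621e-05, -3.02422874e-01,  9.53173856e-01,
        -1.41476775e-01],
       [ 0.00000000e+00,  0.00000000e+00,  0.00000000e+00,
         1.00000000e+00]])}
```

View pics/top0.png

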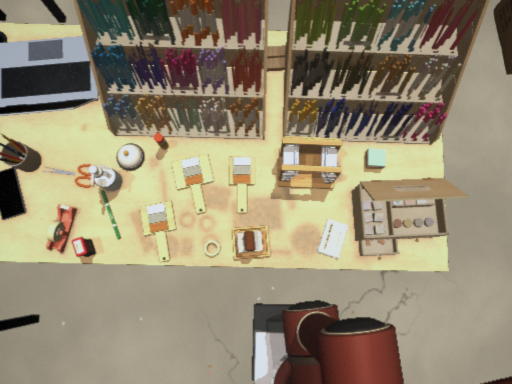

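View pics/side0.png

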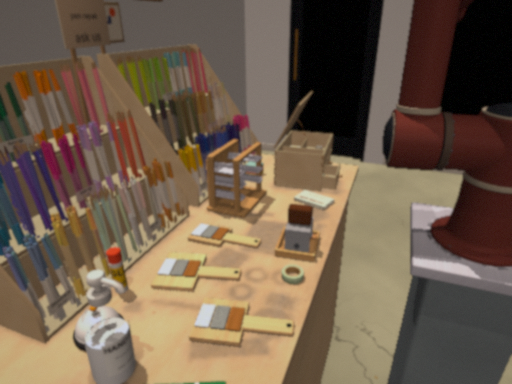

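View pics/wrist0.png

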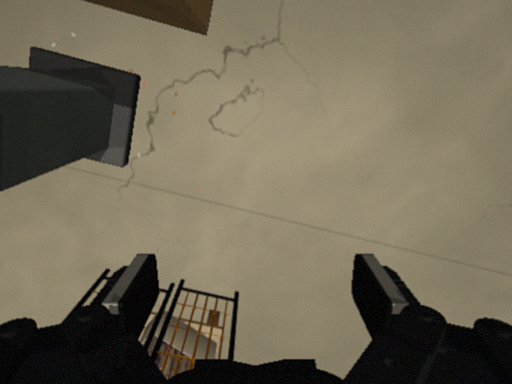

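```bash
cat > h.py <<'E'
import numpy as np, cv2
from scipy.spatial.transform import Rotation as R
from workcell import *
def qR(q): return R.from_quat([q[1],q[2],q[3],q[0]])
def cam(name,obs=None):
    c=get_calibration(name); K=np.array([[c['fx'],0,c['cx']],[0,c['fy'],c['cy']],[0,0,1]]); d=np.array(c['dist_coeffs'])
    if name=='wrist':
        T=np.eye(4); T[:3,:3]=qR(obs['tool_rot']).as_matrix(); T[:3,3]=obs['eef_pos']
        W=np.linalg.inv(T@np.array(c['T_tool_cam'])); Rm=W[:3,:3]; t=W[:3,3]
    else:
        Rm=cv2.Rodrigues(np.array(c['rvec']))[0]; t=np.array(c['tvec'])
    return K,d,Rm,t
def back(C,px,z):
    K,d,Rm,t=C
    px=np.array(px,float).reshape(-1,1,2)
    n=cv2.undistortPoints(px,K,d).reshape(-1,2)
    o=-Rm.T@t; r=np.c_[n,np.ones(len(n))]@Rm
    return o+r*((np.broadcast_to(z,len(n))-o[2])/r[:,2])[:,None]
def proj(C,P):
    K,d,Rm,t=C
    return cv2.projectPoints(np.array(P,float).reshape(-1,1,3),cv2.Rodrigues(Rm)[0],t,K,d)[0].reshape(-1,2)
def xf(pos,yaw,pts):
    return R.from_euler('z',yaw).apply(np.array(pts,float))+np.array(pos)
def snap(name,fn,crop=None,s=1):
    o=get_obs(); im=capture(name); 
    cv2.imwrite(f"pics/{fn}_raw.png",im)
    v=im
    if crop: v=im[crop[1]:crop[3],crop[0]:crop[2]]
    cv2.imwrite(f"pics/{fn}.png",cv2.resize(v,None,fx=s,fy=s,interpolation=cv2.INTER_CUBIC))
    np.savez(f"pics/{fn}.npz",p=o['eef_pos'],q=o['tool_rot']); return o,im
E
python3 - <<'E'
import cv2
im=cv2.imread('pics/top0.png')
cv2.imwrite('pics/topA.png',cv2.resize(im[130:270,130:280],None,fx=5.3,fy=4.28*1.238,interpolation=cv2.INTER_CUBIC)[:600])
cv2.imwrite('pics/topA.png',cv2.resize(im[145:265,130:280],None,fx=5,fy=5,interpolation=cv2.INTER_CUBIC))
cv2.imwrite('pics/topB.png',cv2.resize(im[125:265,225:395],None,fx=4,fy=4,interpolation=cv2.INTER_CUBIC))
E
```

```text
(no output)
```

View pics/topA.png

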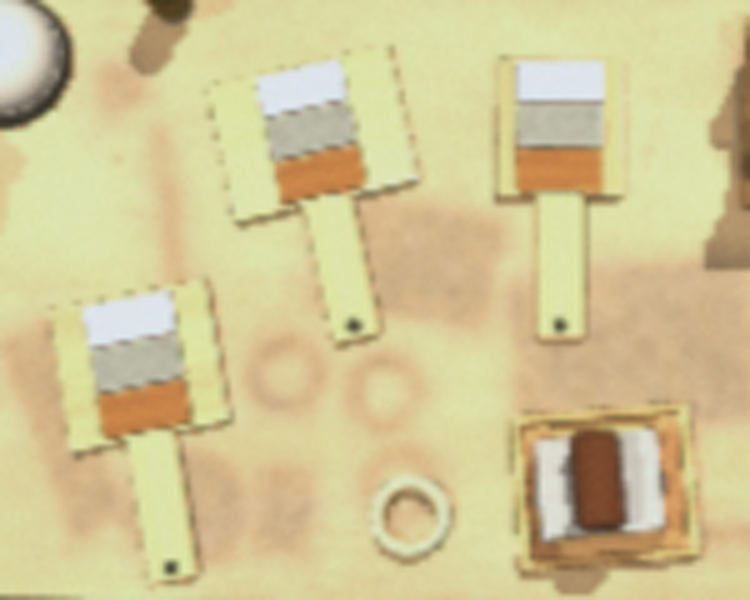

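View pics/topB.png

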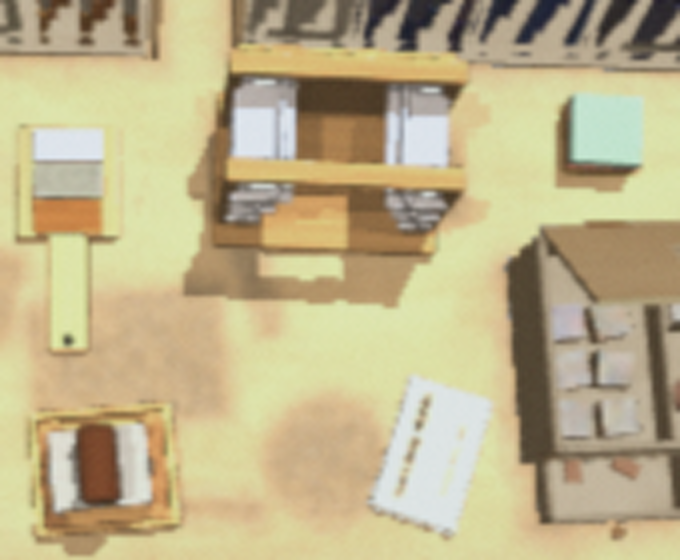

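```bash
cat > m1.py <<'E'
from h import *
from scipy.optimize import least_squares
C=cam('top')
def A(u,s=5,ox=130,oy=145): 
    u=np.array(u,float); return np.c_[(u[:,0]+.5)/s-.5+ox,(u[:,1]+.5)/s-.5+oy]
def fit(px,model,z,x0,C=C):
    # model points (n,3) in local; px
    f=lambda v:(proj(C,xf([v[0],v[1],z],v[2],model))-px).ravel()
    r=least_squares(f,x0); return r.x,np.abs(r.fun).max()
def board(w): return np.array([[.043,w/2,.01],[.043,-w/2,.01],[-.043,-w/2,.01],[-.043,w/2,.01],[-.128,.015,.01],[-.128,-.015,.01]])
if __name__=='__main__':
    d={'medium':([(50,312),(208,283),(232,422),(73,452),(150,583),(200,574)],.094),
    'large':([(208,85),(390,46),(420,182),(237,223),(333,345),(381,332)],.112),
    'small':([(497,55),(624,58),(626,198),(495,197),(538,340),(586,340)],.076)}
    for k,(u,w) in d.items():
        px=A(u); print(k,back(C,px,.01).round(3).tolist()); 
        for ww in (.076,.094,.112): print(ww,fit(px,board(ww),0,[.6,.2,0]))
    px=A([(515,415),(690,405),(700,560),(522,573)])
    print('dock',fit(px,np.array([[.045,.052,.018],[.045,-.052,.018],[-.045,-.052,.018],[-.045,.052,.018]]),0,[.5,0,0]))
    px=A([(573,430),(622,430),(622,527),(575,527)]); print('grip',fit(px,np.array([[.027,.014,.107],[.027,-.014,.107],[-.027,-.014,.107],[-.027,.014,.107]]),0,[.5,0,0]))
    px=A([(232,47),(467,58),(462,190),(227,180)],4,225,125)
    print('rack bars',back(C,px,.163).round(3).tolist())
    px=A([(215,244),(432,254)],4,225,125); print('rack front floor',back(C,px,0.01).round(3).tolist())
    px=A([(411,470-15),(568,95),(641,97)],4,225,125); print('misc',back(C,px,[.011,.038,.038]).round(3).tolist())
E
python3 m1.py
```

```text
medium [[0.497, 0.508, 0.01], [0.517, 0.416, 0.01], [0.435, 0.397, 0.01], [0.415, 0.488, 0.01], [0.341, 0.439, 0.01], [0.347, 0.41, 0.01]]
0.076 (array([0.46693619, 0.45248781, 0.22361593]), np.float64(3.0690163270559765))
0.094 (array([0.46699341, 0.45237178, 0.22156566]), np.float64(0.8917785749899281))
0.112 (array([0.46707106, 0.45222708, 0.21903259]), np.float64(3.2452479321755163))
large [[0.637, 0.423, 0.01], [0.664, 0.315, 0.01], [0.581, 0.294, 0.01], [0.553, 0.401, 0.01], [0.482, 0.34, 0.01], [0.49, 0.313, 0.01]]
0.076 (array([0.60875739, 0.35846614, 0.25458819]), np.float64(5.854652288605479))
0.094 (array([0.60879801, 0.35840122, 0.253719  ]), np.float64(2.881182374005931))
0.112 (array([0.60885744, 0.35831898, 0.25265176]), np.float64(0.4404065369189709))
small [[0.66, 0.251, 0.01], [0.66, 0.174, 0.01], [0.574, 0.171, 0.01], [0.573, 0.249, 0.01], [0.487, 0.22, 0.01], [0.488, 0.192, 0.01]]
0.076 (array([0.6161993 , 0.2107211 , 0.03287984]), np.float64(0.5523127003440891))
0.094 (array([0.61623849, 0.21065751, 0.03168819]), np.float64(3.0235571143941513))
0.112 (array([0.61629212, 0.21058862, 0.0304456 ]), np.float64(6.049647054548501))
dock (array([0.40129727, 0.17692467, 0.08593113]), np.float64(0.3629456053356819))
grip (array([0.40075276, 0.17991839, 0.03641466]), np.float64(0.525855321102398))
rack bars [[0.678, 0.097, 0.163], [0.675, -0.062, 0.163], [0.583, -0.058, 0.163], [0.586, 0.098, 0.163]]
rack front floor [[0.571, 0.1, 0.01], [0.568, -0.062, 0.01]]
misc [[0.418, -0.046, 0.011], [0.685, -0.159, 0.038], [0.685, -0.213, 0.038]]
```

```bash
cat > go.py <<'E'
# usage: go.py x y z yaw_deg n [pitch_deg]  -> constant row
import sys
from h import *
from scipy.linalg import logm
a=[float(v) for v in sys.argv[1:]]
o=get_obs(); p=o['eef_pos']; Rc=qR(o['tool_rot'])
def tgt(yaw,pitch=0,roll=0): # tool x at yaw, tool z down; pitch: about world y-ish (heading-frame)
    return R.from_euler('z',yaw,degrees=True)*R.from_euler('x',180,degrees=True)*R.from_euler('y',pitch,degrees=True)
Rt=tgt(a[3],a[5] if len(a)>5 else 0)
n=int(a[4])
dR=(Rc.inv()*Rt).as_rotvec(); d=Rc.inv().apply(np.array(a[:3])-p)
w=dR/n
M=sum(R.from_rotvec(w*k).as_matrix() for k in range(n))
dd=np.linalg.solve(M,d)
print('now',p.round(4),'yaw',np.degrees(np.arctan2(*Rc.as_matrix()[[1,0],0])).round(2),'tilt z',Rc.as_matrix()[:,2].round(4),'t',round(o['t'],2),'F',o['force'].round(1),'w',round(o['grip_width'],4),'j',o['joint_positions'].round(2))
print('row offset cm',(dd*100).round(3).tolist(),'rot deg',np.degrees(w).round(3).tolist(),'lin/row mm',np.linalg.norm(dd)*1000)
E
python3 go.py 0.45 -0.35 0.40 100 12; python3 go.py 0.45 -0.35 0.40 14.5 12
```

```text
now [ 0.1568 -0.6045  0.2303] yaw 14.54 tilt z [-2.0e-04  1.6e-03 -1.0e+00] t 0.15 F [0.5 0.7 0. ] w 0.0852 j [-1.44  0.05  1.61 -0.    1.48 -0.12]
row offset cm [3.467, 0.783, -1.414] rot deg [-0.006, -0.007, -7.122] lin/row mm 38.24718740379982
now [ 0.1568 -0.6045  0.2303] yaw 14.54 tilt z [-2.0e-04  1.6e-03 -1.0e+00] t 0.15 F [0.5 0.7 0. ] w 0.0852 j [-1.44  0.05  1.61 -0.    1.48 -0.12]
row offset cm [2.897, -1.442, -1.412] rot deg [-0.008, -0.001, 0.003] lin/row mm 35.30661636561196
```

Call:
{"name": "drive_tool", "arguments": {"deltas": [{"offset": [2.4, -0.9, -2.6], "rot": [0, 0, -7], "jaw": -1}, {"offset": [2.4, -0.6, -2.6], "rot": [0, 0, -7], "jaw": -1}, {"offset": [3.4, -0.3, -2.4], "rot": [0, 0, -7], "jaw": -1}, {"offset": [3.4, 0.1, -2.4], "rot": [0, 0, -7], "jaw": -1}, {"offset": [3.4, 0.5, -2.0], "rot": [0, 0, -7], "jaw": -1}, {"offset": [3.4, 0.8, -1.4], "rot": [0, 0, -7], "jaw": -1}, {"offset": [3.6, 1.1, -1], "rot": [0, 0, -7], "jaw": -1}, {"offset": [3.6, 1.1, -0.6], "rot": [0, 0, -7], "jaw": -1}, {"offset": [3.6, 1.1, 0], "rot": [0, 0, -7], "jaw": -1}, {"offset": [3.6, 1.1, 0], "rot": [0, 0, -7], "jaw": -1}, {"offset": [3.6, 1.1, 0], "rot": [0, 0, -7], "jaw": -1}, {"offset": [3.6, 1.1, 0], "rot": [0, 0, -7], "jaw": -1}]}}

```text
t: 1.15
eef_pos: [0.4328, -0.2987, 0.3824]
tool_rot: [-0.005, 0.64, 0.768, 0.005]
force: [1.3, -0.6, -0.4]
grip_width: 0.0849
```

```bash
python3 go.py 0.35 0.16 0.30 185 14
```

```text
now [ 0.4328 -0.2987  0.3824] yaw 100.4 tilt z [-0.001   0.0138 -0.9999] t 1.15 F [ 1.3 -0.6 -0.4] w 0.0849 j [-0.75 -0.22  1.62  0.01  1.75 -0.93]
row offset cm [2.815, 2.317, 0.615] rot deg [0.046, -0.041, -6.043] lin/row mm 36.97070393166015
```

Call:
{"name": "drive_tool", "arguments": {"deltas": [{"offset": [2.8, 2.3, 0.6], "rot": [0, 0, -6], "jaw": -1}, {"offset": [2.8, 2.3, 0.6], "rot": [0, 0, -6], "jaw": -1}, {"offset": [2.8, 2.3, 0.6], "rot": [0, 0, -6], "jaw": -1}, {"offset": [2.8, 2.3, 0.6], "rot": [0, 0, -6], "jaw": -1}, {"offset": [2.8, 2.3, 0.6], "rot": [0, 0, -6], "jaw": -1}, {"offset": [2.8, 2.3, 0.6], "rot": [0, 0, -6], "jaw": -1}, {"offset": [2.8, 2.3, 0.6], "rot": [0, 0, -6], "jaw": -1}, {"offset": [2.8, 2.3, 0.6], "rot": [0, 0, -6], "jaw": -1}, {"offset": [2.8, 2.3, 0.6], "rot": [0, 0, -6], "jaw": -1}, {"offset": [2.8, 2.3, 0.6], "rot": [0, 0, -6], "jaw": -1}, {"offset": [2.8, 2.3, 0.6], "rot": [0, 0, -6], "jaw": -1}, {"offset": [2.8, 2.3, 0.6], "rot": [0, 0, -6], "jaw": -1}]}}

```text
t: 2.15
eef_pos: [0.3903, 0.1256, 0.3095]
tool_rot: [-0.002, 0.033, 0.999, 0.007]
force: [1.1, -0.0, -0.1]
grip_width: 0.0852
```

```bash
python3 go.py 0.40 0.18 0.24 185 5
```

```text
now [0.3903 0.1256 0.3095] yaw 176.22 tilt z [-0.0031  0.0147 -0.9999] t 2.15 F [ 1.1 -0.  -0.1] w 0.0852 j [ 0.12 -0.53  1.97  0.02  1.7  -1.38]
row offset cm [-0.193, 1.077, 1.399] rot deg [0.169, -0.033, -1.756] lin/row mm 17.758043913503393
```

Call:
{"name": "drive_tool", "arguments": {"deltas": [{"offset": [-0.2, 1.1, 1.4], "rot": [0.17, 0, -1.75], "jaw": -1}, {"offset": [-0.2, 1.1, 1.4], "rot": [0.17, 0, -1.75], "jaw": -1}, {"offset": [-0.2, 1.1, 1.4], "rot": [0.17, 0, -1.75], "jaw": -1}, {"offset": [-0.2, 1.1, 1.4], "rot": [0.17, 0, -1.75], "jaw": -1}, {"offset": [-0.2, 1.1, 1.4], "rot": [0.17, 0, -1.75], "jaw": -1}, {"offset": [0, 0, 0], "rot": [0, 0, 0], "jaw": -1}]}}

```text
t: 2.65
eef_pos: [0.3938, 0.1891, 0.2361]
tool_rot: [-0.001, -0.055, 0.998, 0.0]
force: [-0.6, -0.6, -1.0]
grip_width: 0.0857
```

```bash
python3 go.py 0.40 0.18 0.073 185 5; python3 -c "
from h import *
snap('wrist','w1',None,1.5)"
```

```text
now [0.3938 0.1891 0.2361] yaw -173.72 tilt z [-1.4e-03  8.0e-04 -1.0e+00] t 2.65 F [-0.6 -0.6 -1. ] w 0.0857 j [ 0.28 -0.43  2.02  0.    1.55 -1.4 ]
row offset cm [-0.108, -0.195, 3.263] rot deg [0.011, -0.015, 0.256] lin/row mm 32.70307733542637
```

View pics/w1.png

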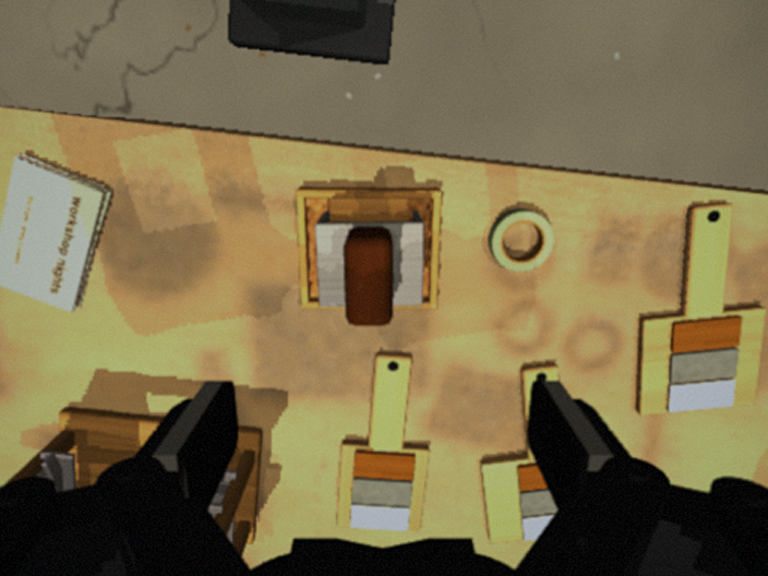

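```bash
cat > m2.py <<'E'
from m1 import *
def wc(fn):
    d=np.load(f'pics/{fn}.npz'); return cam('wrist',{'eef_pos':d['p'],'tool_rot':d['q']})
def U(u,s=1.5,ox=0,oy=0): return A(u,s,ox,oy)
def rect(lx,ly,z): return np.array([[-lx,-ly,z],[-lx,ly,z],[lx,ly,z],[lx,-ly,z]])
E
python3 - <<'E'
from m2 import *
C=wc('w1')
print(fit(U([(298,187),(443,187),(437,308),(303,308)]),rect(.045,.052,.018),0,[.4,.18,0],C))
print(fit(U([(345,227),(392,227),(392,325),(346,325)]),rect(.027,.014,.107),0,[.4,.18,0],C))
b=lambda w:np.array([[-.043,-w/2,.01],[-.043,w/2,.01],[.043,w/2,.01],[.043,-w/2,.01],[-.128,-.015,.01],[-.128,.015,.01]])
print('small',fit(U([(341,440),(429,444),(421,531),(337,527),(375,352),(411,352)]),b(.076),0,[.6,.2,0],C))
print('med',fit(U([(638,317),(766,304),(644,413)]),b(.094)[[0,1,3]],0,[.46,.45,0.2],C))
E
```

```text
(array([0.40183083, 0.18114186, 0.10398133]), np.float64(1.1813819144045397))
(array([0.39715991, 0.18175707, 0.1067484 ]), np.float64(1.9405941696331013))
small (array([0.6132465 , 0.21307117, 0.04433728]), np.float64(1.9474887382329484))
med (array([0.46487789, 0.45377667, 0.26123983]), np.float64(2.160777936470936))
```

```bash
python3 go.py 0.40 0.18 0.073 185.2 6
```

```text
now [0.3943 0.1885 0.2375] yaw -173.8 tilt z [ 0.e+00  6.e-04 -1.e+00] t 2.7 F [-0.3 -1.  -0.5] w 0.0852 j [ 0.27 -0.43  2.02  0.    1.55 -1.4 ]
row offset cm [-0.081, -0.152, 2.742] rot deg [0.006, 0.001, 0.167] lin/row mm 27.47342093935337
```

Call:
{"name": "drive_tool", "arguments": {"deltas": [{"offset": [-0.15, -0.3, 2.2], "rot": [0, 0, 0.3], "jaw": -1}, {"offset": [-0.15, -0.3, 2.2], "rot": [0, 0, 0.3], "jaw": -1}, {"offset": [-0.15, -0.3, 2.2], "rot": [0, 0, 0.3], "jaw": -1}, {"offset": [0, 0, 2.2], "rot": [0, 0, 0], "jaw": -1}, {"offset": [0, 0, 2.2], "rot": [0, 0, 0], "jaw": -1}, {"offset": [0, 0, 2.2], "rot": [0, 0, 0], "jaw": -1}, {"offset": [0, 0, 0], "rot": [0, 0, 0], "jaw": -1}]}}

```text
t: 3.28
eef_pos: [0.4061, 0.1773, 0.1105]
tool_rot: [0.008, -0.042, 0.999, 0.001]
force: [-1.1, -1.0, -0.4]
grip_width: 0.0854
```

```bash
python3 go.py 0.40 0.18 0.072 185.2 3
```

```text
now [0.4061 0.1773 0.1105] yaw -175.18 tilt z [ 0.0152  0.0024 -0.9999] t 3.28 F [-1.1 -1.  -0.4] w 0.0854 j [ 0.24 -0.31  2.15 -0.    1.29 -1.41]
row offset cm [0.208, 0.107, 1.28] rot deg [0.02, 0.294, -0.127] lin/row mm 13.013089497919708
```

Call:
{"name": "drive_tool", "arguments": {"deltas": [{"offset": [0.2, 0.1, 1.3], "rot": [0, 0.3, -0.1], "jaw": -1}, {"offset": [0.2, 0.1, 1.3], "rot": [0, 0.3, -0.1], "jaw": -1}, {"offset": [0.2, 0.1, 1.2], "rot": [0, 0.3, -0.1], "jaw": -1}, {"offset": [0, 0, 0], "rot": [0, 0, 0], "jaw": -1}]}}

```text
t: 3.62
eef_pos: [0.4031, 0.1795, 0.0742]
tool_rot: [0.002, -0.043, 0.999, 0.001]
force: [-0.4, 1.0, -0.4]
grip_width: 0.0853
```

```bash
python3 go.py 0.40 0.18 0.072 185.2 1
```

```text
now [0.4031 0.1795 0.0742] yaw -175.03 tilt z [ 0.0048  0.0022 -1.    ] t 3.62 F [-0.4  1.  -0.4] w 0.0853 j [ 0.25 -0.26  2.17  0.    1.22 -1.41]
row offset cm [0.302, 0.08, 0.216] rot deg [0.101, 0.288, -0.233] lin/row mm 3.7991076791148624
```

Close on the grip.

Call:
{"name": "drive_tool", "arguments": {"deltas": [{"offset": [0.3, 0.05, 0.2], "rot": [0.1, 0.3, 0], "jaw": -1}, {"offset": [0, 0, 0], "rot": [0, 0, 0], "jaw": 0.2}, {"offset": [0, 0, 0], "rot": [0, 0, 0], "jaw": 0.5}, {"offset": [0, 0, 0], "rot": [0, 0, 0], "jaw": 1}, {"offset": [0, 0, 0], "rot": [0, 0, 0], "jaw": 1}, {"offset": [0, 0, 0], "rot": [0, 0, 0], "jaw": 1}, {"offset": [0, 0, 0], "rot": [0, 0, 0], "jaw": 1}, {"offset": [0, 0, 0], "rot": [0, 0, 0], "jaw": 1}], "squeeze": 80}}

```text
t: 4.28
eef_pos: [0.4017, 0.1806, 0.0747]
tool_rot: [0.002, -0.044, 0.999, 0.0]
force: [0.4, -0.1, -1.3]
grip_width: 0.027
```

```bash
python3 go.py 0.40 0.18 0.072 185.2 1;python3 -c "
from h import *
snap('side','s1',(150,130,400,360),3)"
```

```text
now [0.4017 0.1806 0.0747] yaw -174.99 tilt z [ 3.9e-03  8.0e-04 -1.0e+00] t 4.28 F [ 0.4 -0.1 -1.3] w 0.027 j [ 0.25 -0.26  2.17 -0.    1.22 -1.4 ]
row offset cm [0.178, -0.04, 0.272] rot deg [0.024, 0.224, -0.185] lin/row mm 3.27971514136264
```

View pics/s1.png

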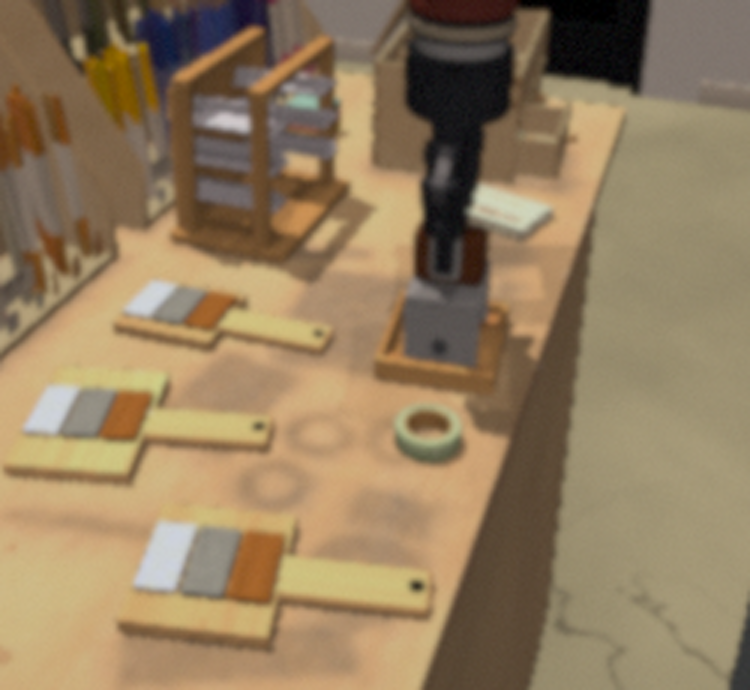

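Call:
{"name": "drive_tool", "arguments": {"deltas": [{"offset": [0, 0, -1.5], "rot": [0, 0.2, 0], "jaw": 1}, {"offset": [0, 0, -2.5], "rot": [0, 0, 0], "jaw": 1}, {"offset": [0, 0, -2.5], "rot": [0, 0, 0], "jaw": 1}, {"offset": [0, 0, 0], "rot": [0, 0, 0], "jaw": 1}]}}

```text
t: 4.67
eef_pos: [0.3982, 0.1796, 0.1373]
tool_rot: [-0.005, -0.044, 0.999, -0.001]
force: [1.2, -0.6, -1.7]
grip_width: 0.0272
```

```bash
python3 go.py 0.592 0.211 0.12 182.1 6
```

```text
now [0.3982 0.1796 0.1373] yaw -175.0 tilt z [-0.0095 -0.0018 -1.    ] t 4.67 F [ 1.2 -0.6 -1.7] w 0.0272 j [ 0.25 -0.34  2.13  0.    1.37 -1.41]
row offset cm [-3.26, 0.308, 0.27] rot deg [-0.011, -0.092, 0.484] lin/row mm 32.85788687264764
```

Call:
{"name": "drive_tool", "arguments": {"deltas": [{"offset": [-3.2, 0.3, 0.3], "rot": [0, -0.1, 0.5], "jaw": 1}, {"offset": [-3.2, 0.3, 0.3], "rot": [0, -0.1, 0.5], "jaw": 1}, {"offset": [-3.2, 0.3, 0.3], "rot": [0, -0.1, 0.5], "jaw": 1}, {"offset": [-3.2, 0.3, 0.3], "rot": [0, -0.1, 0.5], "jaw": 1}, {"offset": [-3.2, 0.3, 0.3], "rot": [0, -0.1, 0.5], "jaw": 1}, {"offset": [-2.4, 0.3, 0.3], "rot": [0, -0.1, 0.5], "jaw": 1}, {"offset": [0, 0, 0], "rot": [0, 0, 0], "jaw": 1}]}}

```text
t: 5.25
eef_pos: [0.5816, 0.2097, 0.1038]
tool_rot: [-0.004, -0.017, 1.0, -0.001]
force: [-1.3, -0.3, -2.3]
grip_width: 0.0273
```

```bash
python3 go.py 0.592 0.211 0.1 182.1 4;python3 -c "
from h import *
snap('side','s2',(150,130,400,360),3)"
```

```text
now [0.5816 0.2097 0.1038] yaw -178.11 tilt z [-0.0074 -0.0028 -1.    ] t 5.25 F [-1.3 -0.3 -2.3] w 0.0273 j [ 0.23  0.15  1.73 -0.    1.27 -1.38]
row offset cm [-0.261, 0.024, 0.094] rot deg [-0.036, -0.108, -0.052] lin/row mm 2.784852881259704
```

View pics/s2.png

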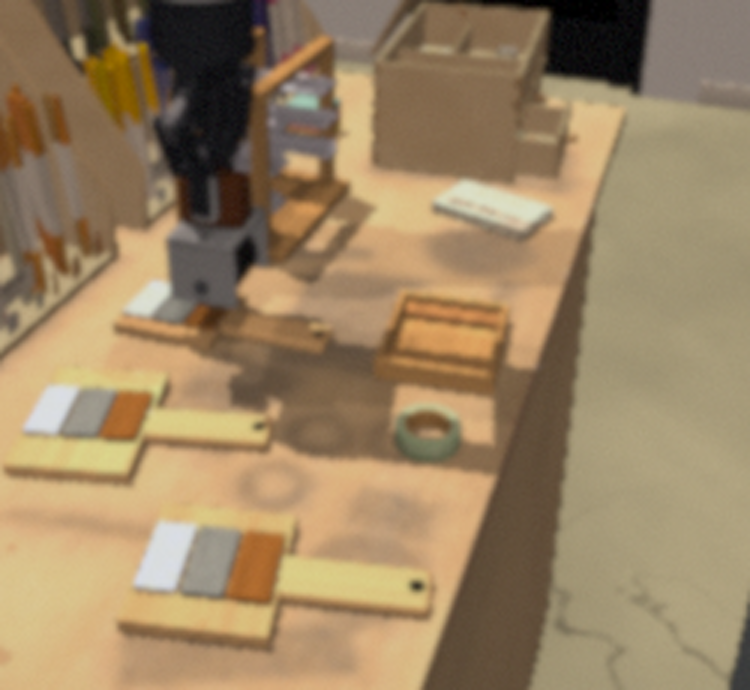

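Call:
{"name": "drive_tool", "arguments": {"deltas": [{"offset": [-0.3, 0, 0.8], "rot": [0, -0.4, 0], "jaw": 1}, {"offset": [-0.3, 0, 0.7], "rot": [0, 0, 0], "jaw": 1}, {"offset": [-0.2, 0, 0.4], "rot": [0, 0, 0], "jaw": 1}, {"offset": [0, 0, 0.3], "rot": [0, 0, 0], "jaw": 1}]}}

```text
t: 5.63
eef_pos: [0.5877, 0.2097, 0.0818]
tool_rot: [0.0, -0.017, 1.0, -0.001]
force: [-0.5, -2.5, 20.9]
grip_width: 0.0269
```

```bash
python3 go.py 0.592 0.211 0.1 182.1 4
```

```text
now [0.5877 0.2097 0.0818] yaw -178.03 tilt z [ 3.0e-04 -2.9e-03 -1.0e+00] t 5.63 F [-0.5 -2.5 20.9] w 0.0269 j [ 0.22  0.18  1.73 -0.    1.23 -1.38]
row offset cm [-0.108, 0.027, -0.455] rot deg [-0.041, 0.002, -0.032] lin/row mm 4.685359701725669
```

Call:
{"name": "drive_tool", "arguments": {"deltas": [{"offset": [-0.7, 0, 0.2], "rot": [0, 0, 0], "jaw": 1}, {"offset": [-0.8, 0, 0.2], "rot": [0, 0, 0], "jaw": 1}, {"offset": [-0.8, 0, 0.2], "rot": [0, 0, 0], "jaw": 1}, {"offset": [-0.8, 0, 0.2], "rot": [0, 0, 0], "jaw": 1}]}}

```text
t: 5.97
eef_pos: [0.6216, 0.2114, 0.082]
tool_rot: [0.006, -0.018, 1.0, -0.001]
force: [-3.5, -1.0, 8.0]
grip_width: 0.027
```

```bash
python3 go.py 0.592 0.211 0.1 182.1 4
```

```text
now [0.6216 0.2114 0.082 ] yaw -177.92 tilt z [ 0.0114 -0.0021 -0.9999] t 5.97 F [-3.5 -1.   8. ] w 0.027 j [ 0.22  0.25  1.66 -0.    1.23 -1.39]
row offset cm [0.738, 0.015, -0.454] rot deg [-0.036, 0.163, -0.005] lin/row mm 8.667391758845524
```

Call:
{"name": "drive_tool", "arguments": {"deltas": [{"offset": [-0.5, 0, 0.4], "rot": [0, 0.3, 0], "jaw": 1}, {"offset": [-0.7, 0, 0.4], "rot": [0, 0.3, 0], "jaw": 1}, {"offset": [-0.7, 0, 0.4], "rot": [0, 0, 0], "jaw": 1}, {"offset": [-0.7, 0, 0.4], "rot": [0, 0, 0], "jaw": 1}]}}

```text
t: 6.3
eef_pos: [0.6581, 0.2134, 0.0818]
tool_rot: [0.013, -0.019, 1.0, -0.0]
force: [0.6, -1.0, 2.9]
grip_width: 0.0271
```

```bash
python3 go.py 0.592 0.211 0.1 182.1 4; python3 -c "
from h import *
snap('side','s3',(150,130,400,360),3)"
```

```text
now [0.6581 0.2134 0.0818] yaw -177.85 tilt z [ 2.540e-02 -3.000e-04 -9.997e-01] t 6.3 F [ 0.6 -1.   2.9] w 0.0271 j [ 0.21  0.31  1.58 -0.01  1.23 -1.4 ]
row offset cm [1.647, 0.002, -0.48] rot deg [-0.018, 0.363, 0.012] lin/row mm 17.158145903452528
```

View pics/s3.png

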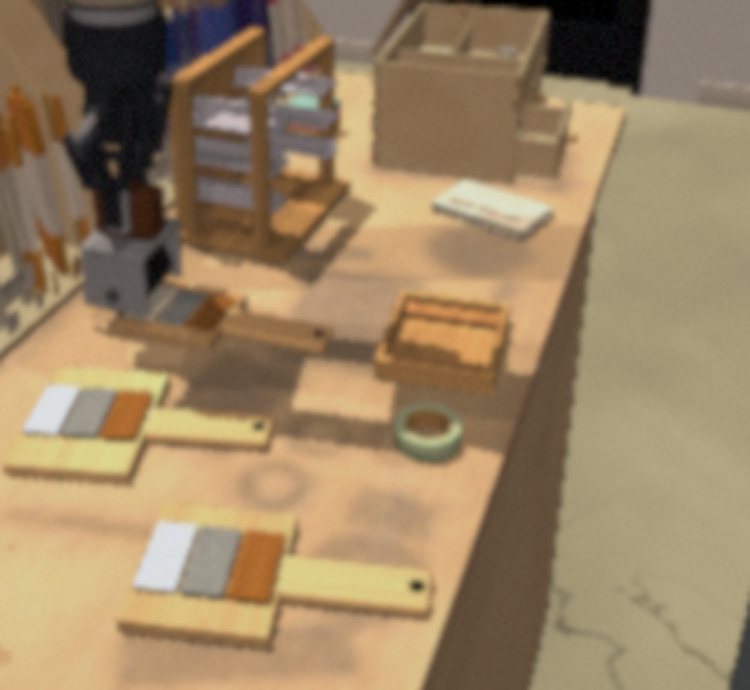

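Call:
{"name": "drive_tool", "arguments": {"deltas": [{"offset": [0.5, 0, 0.3], "rot": [0, 0.7, 0], "jaw": 1}, {"offset": [0.5, 0, 0.4], "rot": [0, 0.7, 0], "jaw": 1}, {"offset": [0.5, 0, 0.4], "rot": [0, 0, 0], "jaw": 1}, {"offset": [0.5, 0, 0.4], "rot": [0, 0, 0], "jaw": 1}]}}

```text
t: 6.68
eef_pos: [0.653, 0.213, 0.0819]
tool_rot: [0.019, -0.019, 1.0, 0.001]
force: [0.9, -1.0, 10.8]
grip_width: 0.027
```

```bash
python3 go.py 0.592 0.211 0.1 182.1 4
```

```text
now [0.653  0.213  0.0819] yaw -177.87 tilt z [ 0.0373  0.002  -0.9993] t 6.68 F [ 0.9 -1.  10.8] w 0.027 j [ 0.21  0.3   1.6  -0.01  1.21 -1.4 ]
row offset cm [1.514, 0.006, -0.488] rot deg [0.01, 0.535, 0.008] lin/row mm 15.910561522913595
```

Call:
{"name": "drive_tool", "arguments": {"deltas": [{"offset": [0.9, 0, 0.4], "rot": [0, 1.2, 0], "jaw": 1}, {"offset": [0.9, 0, 0.4], "rot": [0, 1.2, 0], "jaw": 1}, {"offset": [0.9, 0, 0.4], "rot": [0, 1.2, 0], "jaw": 1}, {"offset": [0.9, 0, 0.4], "rot": [0, 0.6, 0], "jaw": 1}]}}

```text
t: 7.02
eef_pos: [0.6278, 0.2116, 0.0819]
tool_rot: [-0.003, -0.019, 1.0, 0.0]
force: [1.5, -1.9, 11.0]
grip_width: 0.0269
```

```bash
python3 go.py 0.592 0.211 0.1 182.1 4
```

```text
now [0.6278 0.2116 0.0819] yaw -177.82 tilt z [-5.6e-03  3.0e-04 -1.0e+00] t 7.02 F [ 1.5 -1.9 11. ] w 0.0269 j [ 0.21  0.27  1.63  0.    1.25 -1.4 ]
row offset cm [0.896, 0.018, -0.45] rot deg [0.007, -0.081, 0.02] lin/row mm 10.031175566090484
```

Call:
{"name": "drive_tool", "arguments": {"deltas": [{"offset": [0.9, 0, 0.4], "rot": [0, 0.2, 0], "jaw": 1}, {"offset": [0.9, 0, 0.4], "rot": [0, 0.2, 0], "jaw": 1}, {"offset": [0.9, 0, 0.4], "rot": [0, 0.2, 0], "jaw": 1}, {"offset": [0.9, 0, 0.4], "rot": [0, 0.2, 0], "jaw": 1}, {"offset": [0.9, 0, 0.4], "rot": [0, 0.2, 0], "jaw": 1}, {"offset": [0.7, 0, 0.4], "rot": [0, 0.2, 0], "jaw": 1}]}}

```text
t: 7.52
eef_pos: [0.5913, 0.2097, 0.0819]
tool_rot: [0.011, -0.02, 1.0, 0.0]
force: [0.2, -1.2, 11.0]
grip_width: 0.0272
```

```bash
python3 go.py 0.592 0.211 0.1 182.1 4
```

```text
now [0.5913 0.2097 0.0819] yaw -177.74 tilt z [ 0.0212  0.0011 -0.9998] t 7.52 F [ 0.2 -1.2 11. ] w 0.0272 j [ 0.22  0.18  1.74 -0.    1.21 -1.39]
row offset cm [-0.024, 0.032, -0.451] rot deg [0.005, 0.304, 0.041] lin/row mm 4.529707435816145
```

Call:
{"name": "drive_tool", "arguments": {"deltas": [{"offset": [0, 0, -2], "rot": [0, 0.6, 0], "jaw": 1}, {"offset": [0, 0, -2], "rot": [0, 0.6, 0], "jaw": 1}, {"offset": [0, 0, -1], "rot": [0, 0, 0], "jaw": 1}]}}

```text
t: 7.77
eef_pos: [0.5849, 0.2088, 0.1283]
tool_rot: [-0.005, -0.02, 1.0, -0.001]
force: [0.0, -0.2, -3.2]
grip_width: 0.0268
```

```bash
python3 go.py 0.562 0.348 0.12 194.5 5; python3 -c "
from h import *
snap('top','t1',(130,130,290,260),4.6)"
```

```text
now [0.5849 0.2088 0.1283] yaw -177.69 tilt z [-0.0095 -0.0016 -1.    ] t 7.77 F [ 0.  -0.2 -3.2] w 0.0268 j [ 0.22  0.13  1.71  0.    1.31 -1.39]
row offset cm [0.105, 2.824, 0.165] rot deg [-0.002, -0.111, -2.438] lin/row mm 28.31038507744329
```

View pics/t1.png

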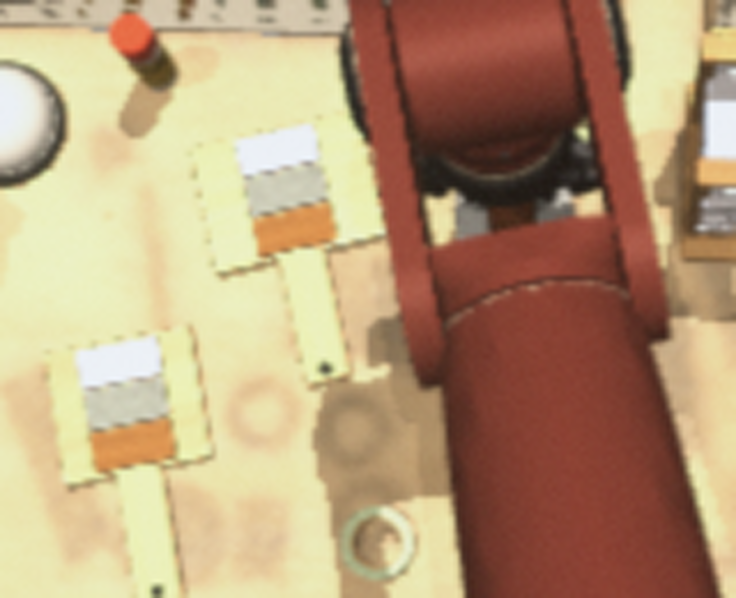

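Call:
{"name": "drive_tool", "arguments": {"deltas": [{"offset": [0.1, 2.8, 0.2], "rot": [0, -0.1, -2.4], "jaw": 1}, {"offset": [0.1, 2.8, 0.2], "rot": [0, -0.1, -2.4], "jaw": 1}, {"offset": [0.1, 2.8, 0.2], "rot": [0, -0.1, -2.4], "jaw": 1}, {"offset": [0.1, 2.8, 0.2], "rot": [0, -0.1, -2.4], "jaw": 1}, {"offset": [0.1, 2.6, 0.2], "rot": [0, -0.1, -2.4], "jaw": 1}, {"offset": [0, 0, 0], "rot": [0, 0, 0], "jaw": 1}]}}

```text
t: 8.32
eef_pos: [0.5593, 0.3472, 0.1114]
tool_rot: [-0.002, -0.127, 0.992, -0.001]
force: [-0.1, 0.7, -3.1]
grip_width: 0.0269
```

```bash
python3 go.py 0.581 0.353 0.09 194.5 4
```

```text
now [0.5593 0.3472 0.1114] yaw -165.39 tilt z [-0.0031 -0.002  -1.    ] t 8.32 F [-0.1  0.7 -3.1] w 0.0269 j [ 0.44  0.23  1.63 -0.    1.29 -1.38]
row offset cm [-0.564, 0.004, 0.534] rot deg [-0.017, -0.05, 0.027] lin/row mm 7.7655985762879505
```

Call:
{"name": "drive_tool", "arguments": {"deltas": [{"offset": [-0.6, 0, 0.6], "rot": [0, 0, 0], "jaw": 1}, {"offset": [-0.6, 0, 0.6], "rot": [0, 0, 0], "jaw": 1}, {"offset": [-0.6, 0, 0.6], "rot": [0, 0, 0], "jaw": 1}, {"offset": [-0.4, 0, 0.6], "rot": [0, 0, 0], "jaw": 1}, {"offset": [-0.1, 0, 0.4], "rot": [0, 0, 0], "jaw": 1}, {"offset": [0, 0, 0.3], "rot": [0, 0, 0], "jaw": 1}]}}

```text
t: 8.82
eef_pos: [0.5878, 0.3547, 0.0821]
tool_rot: [0.003, -0.126, 0.992, 0.002]
force: [-1.4, 1.3, 6.2]
grip_width: 0.0267
```

```bash
python3 go.py 0.581 0.353 0.09 194.5 4
```

```text
now [0.5878 0.3547 0.0821] yaw -165.53 tilt z [ 0.0053  0.0041 -1.    ] t 8.82 F [-1.4  1.3  6.2] w 0.0267 j [ 0.43  0.31  1.58  0.    1.25 -1.39]
row offset cm [0.175, 0.003, -0.199] rot deg [0.038, 0.089, -0.006] lin/row mm 2.6499349110668113
```

Call:
{"name": "drive_tool", "arguments": {"deltas": [{"offset": [-0.8, 0, 0.45], "rot": [0, 0.4, 0], "jaw": 1}, {"offset": [-0.8, 0, 0.45], "rot": [0, 0.4, 0], "jaw": 1}, {"offset": [-0.8, 0, 0.45], "rot": [0, 0.4, 0], "jaw": 1}, {"offset": [-0.8, 0, 0.45], "rot": [0, 0.4, 0], "jaw": 1}, {"offset": [-0.7, 0, 0.45], "rot": [0, 0.4, 0], "jaw": 1}, {"offset": [-0.6, 0, 0.45], "rot": [0, 0.4, 0], "jaw": 1}]}}

```text
t: 9.32
eef_pos: [0.652, 0.371, 0.0819]
tool_rot: [0.001, -0.122, 0.993, 0.008]
force: [-1.0, 2.1, 3.7]
grip_width: 0.027
```

```bash
python3 go.py 0.581 0.353 0.09 194.5 4
```

```text
now [0.652  0.371  0.0819] yaw -166.0 tilt z [-9.000e-04  1.610e-02 -9.999e-01] t 9.32 F [-1.   2.1  3.7] w 0.027 j [ 0.41  0.45  1.4   0.02  1.28 -1.41]
row offset cm [1.831, 0.002, -0.205] rot deg [0.227, 0.044, -0.124] lin/row mm 18.425359506809304
```

Call:
{"name": "drive_tool", "arguments": {"deltas": [{"offset": [0.6, 0, 0.5], "rot": [0.3, 0, -0.1], "jaw": 1}, {"offset": [0.9, 0, 0.5], "rot": [0.3, 0.4, -0.1], "jaw": 1}, {"offset": [0.9, 0, 0.5], "rot": [0.3, 0.4, -0.1], "jaw": 1}, {"offset": [0.9, 0, 0.5], "rot": [0.3, 0.4, -0.1], "jaw": 1}, {"offset": [0.9, 0, 0.5], "rot": [0.3, 0.4, -0.1], "jaw": 1}]}}

```text
t: 9.73
eef_pos: [0.6363, 0.3668, 0.082]
tool_rot: [0.016, -0.122, 0.992, 0.003]
force: [-0.7, 1.5, 11.5]
grip_width: 0.0268
```

```bash
python3 go.py 0.581 0.353 0.09 194.5 4
```

```text
now [0.6363 0.3668 0.082 ] yaw -166.04 tilt z [ 0.0304  0.0101 -0.9995] t 9.73 F [-0.7  1.5 11.5] w 0.0268 j [ 0.42  0.4   1.47 -0.    1.24 -1.39]
row offset cm [1.42, 0.003, -0.229] rot deg [0.033, 0.458, -0.133] lin/row mm 14.383242040348426
```

Call:
{"name": "drive_tool", "arguments": {"deltas": [{"offset": [0.9, 0, 0.5], "rot": [0.2, 1.0, -0.1], "jaw": 1}, {"offset": [0.9, 0, 0.5], "rot": [0.2, 1.0, -0.1], "jaw": 1}, {"offset": [0.9, 0, 0.5], "rot": [0.2, 1.0, -0.1], "jaw": 1}, {"offset": [0.9, 0, 0.5], "rot": [0.2, 0.5, -0.1], "jaw": 1}, {"offset": [0.9, 0, 0.5], "rot": [0.1, 0.5, -0.1], "jaw": 1}, {"offset": [0.9, 0, 0.5], "rot": [0, 0.4, -0.1], "jaw": 1}, {"offset": [0.9, 0, 0.5], "rot": [0, 0.4, -0.1], "jaw": 1}, {"offset": [0.9, 0, 0.5], "rot": [0, 0.4, -0.1], "jaw": 1}]}}

```text
t: 10.4
eef_pos: [0.5975, 0.3564, 0.0819]
tool_rot: [0.009, -0.123, 0.992, 0.002]
force: [-0.8, 2.0, 12.9]
grip_width: 0.0268
```

```bash
python3 go.py 0.581 0.353 0.09 194.5 4
```

```text
now [0.5975 0.3564 0.0819] yaw -165.9 tilt z [ 0.0167  0.0066 -0.9998] t 10.4 F [-0.8  2.  12.9] w 0.0268 j [ 0.43  0.33  1.56 -0.    1.24 -1.39]
row offset cm [0.419, 0.019, -0.207] rot deg [0.033, 0.255, -0.098] lin/row mm 4.680199991617957
```

Call:
{"name": "drive_tool", "arguments": {"deltas": [{"offset": [0.9, 0, 0.5], "rot": [0, 0.7, -0.1], "jaw": 1}, {"offset": [0.9, 0, 0.5], "rot": [0, 0.7, -0.1], "jaw": 1}, {"offset": [0.9, 0, 0.5], "rot": [0, 0.7, -0.1], "jaw": 1}, {"offset": [0, 0, -2], "rot": [0, 0.3, -0.1], "jaw": 1}, {"offset": [0, 0, -2], "rot": [0, 0.3, -0.1], "jaw": 1}, {"offset": [0, 0, -1.5], "rot": [0, 0, 0], "jaw": 1}]}}

```text
t: 10.9
eef_pos: [0.5816, 0.3477, 0.1333]
tool_rot: [-0.004, -0.123, 0.992, 0.002]
force: [-0.2, 0.5, -2.1]
grip_width: 0.0268
```

```bash
python3 go.py 0.445 0.446 0.12 193.5 6; python3 -c "
from h import *
snap('top','t2',(130,130,290,260),4.6)"
```

```text
now [0.5816 0.3477 0.1333] yaw -165.84 tilt z [-0.0093  0.0028 -1.    ] t 10.9 F [-0.2  0.5 -2.1] w 0.0268 j [ 0.43  0.25  1.56  0.01  1.34 -1.39]
row offset cm [1.815, 2.137, 0.237] rot deg [0.047, -0.08, 0.11] lin/row mm 28.134468029806033
```

View pics/t2.png

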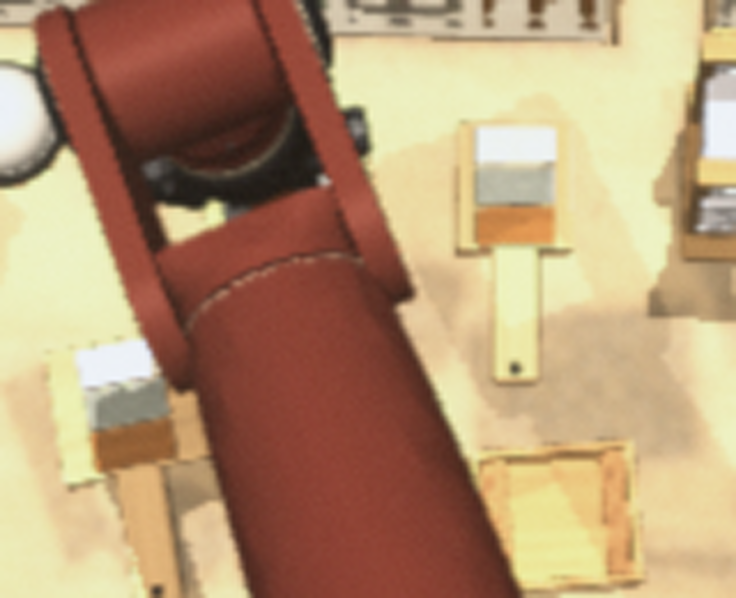

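Call:
{"name": "drive_tool", "arguments": {"deltas": [{"offset": [1.8, 2.1, 0.2], "rot": [0, 0, 0.1], "jaw": 1}, {"offset": [1.8, 2.1, 0.2], "rot": [0, 0, 0.1], "jaw": 1}, {"offset": [1.8, 2.1, 0.2], "rot": [0, 0, 0.1], "jaw": 1}, {"offset": [1.8, 2.1, 0.2], "rot": [0, 0, 0.1], "jaw": 1}, {"offset": [1.8, 2.1, 0.2], "rot": [0, 0, 0.1], "jaw": 1}, {"offset": [1.3, 1.5, 0.2], "rot": [0, 0, 0.1], "jaw": 1}, {"offset": [0, 0, 0], "rot": [0, 0, 0], "jaw": 1}]}}

```text
t: 11.53
eef_pos: [0.4542, 0.4385, 0.1211]
tool_rot: [-0.001, -0.112, 0.994, 0.002]
force: [-0.3, 0.5, -3.9]
grip_width: 0.0268
```

```bash
python3 go.py 0.444 0.447 0.09 193 4; python3 -c "
from h import *
snap('side','s4',(150,130,400,360),3)"
```

```text
now [0.4542 0.4385 0.1211] yaw -167.16 tilt z [-0.0018  0.0032 -1.    ] t 11.53 F [-0.3  0.5 -3.9] w 0.0268 j [ 0.65  0.16  1.69  0.    1.29 -1.15]
row offset cm [0.201, 0.262, 0.779] rot deg [0.051, -0.015, -0.041] lin/row mm 8.46414418208929
```

View pics/s4.png

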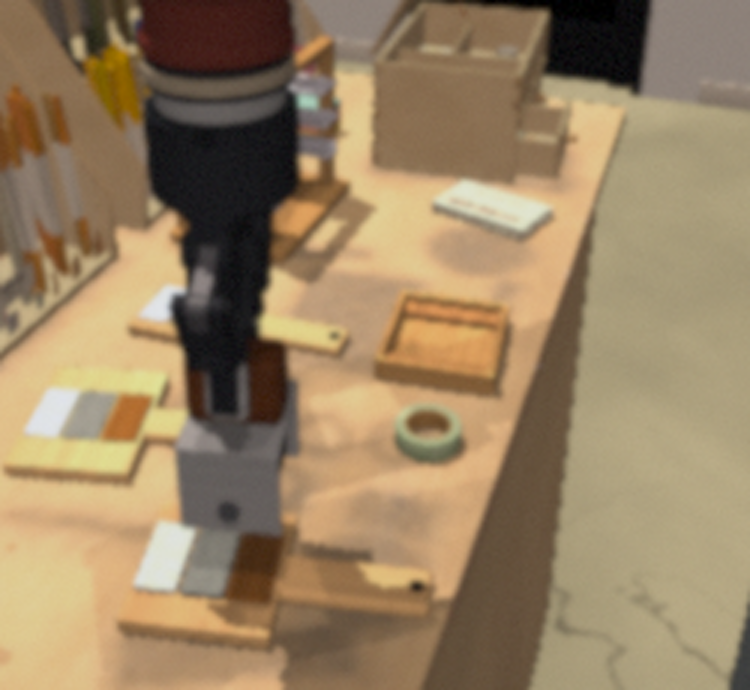

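Call:
{"name": "drive_tool", "arguments": {"deltas": [{"offset": [0.2, 0.3, 0.8], "rot": [0, 0, 0], "jaw": 1}, {"offset": [0.2, 0.3, 0.8], "rot": [0, 0, 0], "jaw": 1}, {"offset": [0.2, 0.3, 0.8], "rot": [0, 0, 0], "jaw": 1}, {"offset": [0.1, 0.1, 0.6], "rot": [0, 0, 0], "jaw": 1}, {"offset": [0, 0, 0], "rot": [0, 0, 0], "jaw": 1}]}}

```text
t: 12.0
eef_pos: [0.4479, 0.4436, 0.0856]
tool_rot: [-0.001, -0.109, 0.994, -0.0]
force: [0.3, -0.6, -3.6]
grip_width: 0.0268
```

```bash
python3 go.py 0.444 0.447 0.083 193 2
```

```text
now [0.4479 0.4436 0.0856] yaw -167.43 tilt z [-1.5e-03 -2.0e-04 -1.0e+00] t 12.0 F [ 0.3 -0.6 -3.6] w 0.0268 j [ 0.66  0.19  1.71  0.    1.24 -1.13]
row offset cm [0.153, 0.211, 0.129] rot deg [0.004, -0.043, -0.214] lin/row mm 2.911566821920766
```

Call:
{"name": "drive_tool", "arguments": {"deltas": [{"offset": [0.2, 0.4, 0], "rot": [0, 0, -0.4], "jaw": 1}, {"offset": [0, 0.1, 0.2], "rot": [0, 0, 0], "jaw": 1}, {"offset": [0, 0, 0.4], "rot": [0, 0, 0], "jaw": 1}, {"offset": [0, 0, 0.5], "rot": [0, 0, 0], "jaw": 1}]}}

```text
t: 12.33
eef_pos: [0.4502, 0.4479, 0.0818]
tool_rot: [0.004, -0.113, 0.994, -0.001]
force: [-1.0, -7.2, 23.3]
grip_width: 0.0274
```

```bash
python3 go.py 0.444 0.447 0.083 193 2
```

```text
now [0.4502 0.4479 0.0818] yaw -167.02 tilt z [ 0.0076 -0.0017 -1.    ] t 12.33 F [-1.  -7.2 23.3] w 0.0274 j [ 0.67  0.21  1.71 -0.01  1.22 -1.13]
row offset cm [0.313, 0.024, -0.064] rot deg [-0.097, 0.202, -0.011] lin/row mm 3.2018359357640356
```

Call:
{"name": "drive_tool", "arguments": {"deltas": [{"offset": [-0.6, 0, 0.5], "rot": [0, 0.4, 0], "jaw": 1}, {"offset": [-0.7, 0, 0.5], "rot": [0, 0.4, 0], "jaw": 1}, {"offset": [-0.7, 0, 0.5], "rot": [0, 0.4, 0], "jaw": 1}, {"offset": [-0.6, 0, 0.5], "rot": [0, 0.4, 0], "jaw": 1}, {"offset": [-0.5, 0, 0.5], "rot": [0, 0.4, 0], "jaw": 1}]}}

```text
t: 12.75
eef_pos: [0.4962, 0.4593, 0.0819]
tool_rot: [0.003, -0.114, 0.994, -0.0]
force: [0.3, -4.6, 11.6]
grip_width: 0.0272
```

```bash
python3 go.py 0.444 0.447 0.083 193 2
```

```text
now [0.4962 0.4593 0.0819] yaw -166.94 tilt z [ 5.7e-03 -2.0e-04 -1.0e+00] t 12.75 F [ 0.3 -4.6 11.6] w 0.0272 j [ 0.64  0.29  1.6  -0.    1.24 -1.16]
row offset cm [2.681, -0.011, -0.064] rot deg [-0.043, 0.157, 0.029] lin/row mm 26.8204837067775
```

Call:
{"name": "drive_tool", "arguments": {"deltas": [{"offset": [-0.3, 0, 0.5], "rot": [0, 0.4, 0], "jaw": 1}, {"offset": [0.6, 0, 0.5], "rot": [0, 0.6, 0], "jaw": 1}, {"offset": [0.9, 0, 0.5], "rot": [0, 0.6, 0], "jaw": 1}, {"offset": [0.9, 0, 0.5], "rot": [0, 0.6, 0], "jaw": 1}, {"offset": [0.9, 0, 0.5], "rot": [0, 0.6, 0], "jaw": 1}, {"offset": [0.9, 0, 0.5], "rot": [0, 0.6, 0], "jaw": 1}, {"offset": [0.9, 0, 0.5], "rot": [0, 0.6, 0], "jaw": 1}]}}

```text
t: 13.33
eef_pos: [0.4779, 0.4546, 0.0819]
tool_rot: [-0.002, -0.113, 0.994, 0.001]
force: [1.9, -5.0, 11.6]
grip_width: 0.027
```

```bash
python3 go.py 0.444 0.447 0.083 193 2
```

```text
now [0.4779 0.4546 0.0819] yaw -167.06 tilt z [-0.0038  0.0018 -1.    ] t 13.33 F [ 1.9 -5.  11.6] w 0.027 j [ 0.65  0.26  1.64  0.    1.24 -1.15]
row offset cm [1.736, 0.01, -0.051] rot deg [0.076, -0.095, -0.029] lin/row mm 17.36741478335113
```

Call:
{"name": "drive_tool", "arguments": {"deltas": [{"offset": [0.9, 0, 0.5], "rot": [0, 0.4, 0], "jaw": 1}, {"offset": [0.9, 0, 0.5], "rot": [0, 0.4, 0], "jaw": 1}, {"offset": [0.9, 0, 0.5], "rot": [0, 0.4, 0], "jaw": 1}, {"offset": [0.9, 0, 0.5], "rot": [0, 0.4, 0], "jaw": 1}, {"offset": [0.9, 0, 0.5], "rot": [0, 0.4, 0], "jaw": 1}, {"offset": [0.9, 0, 0.5], "rot": [0, 0.4, 0], "jaw": 1}, {"offset": [0, 0, 0.3], "rot": [0, 0.4, 0], "jaw": 1}]}}

```text
t: 13.92
eef_pos: [0.4486, 0.4473, 0.0822]
tool_rot: [0.003, -0.113, 0.994, 0.002]
force: [0.0, -2.0, -0.8]
grip_width: 0.0269
```

```bash
python3 go.py 0.42 0.45 0.16 193 3
```

```text
now [0.4486 0.4473 0.0822] yaw -167.01 tilt z [ 0.0046  0.0053 -1.    ] t 13.92 F [ 0.  -2.  -0.8] w 0.0269 j [ 0.67  0.2   1.71  0.    1.22 -1.13]
row offset cm [0.901, 0.308, -2.597] rot deg [0.078, 0.108, -0.002] lin/row mm 27.655951023216073
```

Call:
{"name": "drive_tool", "arguments": {"deltas": [{"offset": [0, 0, -2.5], "rot": [0, 0.2, 0], "jaw": 1}, {"offset": [0, 0, -2.5], "rot": [0, 0, 0], "jaw": 1}, {"offset": [0, 0, -2.5], "rot": [0, 0, 0], "jaw": 1}, {"offset": [0, 0, 0], "rot": [0, 0, 0], "jaw": 1}]}}

```text
t: 14.25
eef_pos: [0.4485, 0.4476, 0.1591]
tool_rot: [0.0, -0.113, 0.994, 0.004]
force: [0.9, 1.3, -1.2]
grip_width: 0.0271
```

```bash
python3 go.py 0.401 0.182 0.14 185 8
```

```text
now [0.4485 0.4476 0.1591] yaw -167.08 tilt z [ 1.0e-04  7.7e-03 -1.0e+00] t 14.25 F [ 0.9  1.3 -1.2] w 0.0271 j [ 0.66  0.12  1.66  0.01  1.35 -1.13]
row offset cm [1.132, -3.181, 0.224] rot deg [0.055, 0.009, 0.99] lin/row mm 33.83724676243804
```

Call:
{"name": "drive_tool", "arguments": {"deltas": [{"offset": [1.1, -3.1, 0.2], "rot": [0, 0, 1], "jaw": 1}, {"offset": [1.1, -3.1, 0.2], "rot": [0, 0, 1], "jaw": 1}, {"offset": [1.1, -3.1, 0.2], "rot": [0, 0, 1], "jaw": 1}, {"offset": [1.1, -3.1, 0.2], "rot": [0, 0, 1], "jaw": 1}, {"offset": [1.1, -3.1, 0.2], "rot": [0, 0, 1], "jaw": 1}, {"offset": [1.1, -3.1, 0.2], "rot": [0, 0, 1], "jaw": 1}, {"offset": [1.1, -3.1, 0.2], "rot": [0, 0, 1], "jaw": 1}, {"offset": [0.5, -1.5, 0.2], "rot": [0, 0, 1], "jaw": 1}, {"offset": [0, 0, 0], "rot": [0, 0, 0], "jaw": 1}]}}

```text
t: 15.0
eef_pos: [0.4022, 0.1997, 0.1286]
tool_rot: [-0.0, -0.041, 0.999, 0.008]
force: [0.3, 0.6, -2.8]
grip_width: 0.027
```

```bash
python3 go.py 0.401 0.181 0.12 185 2;  python3 -c "
from h import *
snap('wrist','w2',None,1.5)"
```

```text
now [0.4022 0.1997 0.1286] yaw -175.26 tilt z [-0.0016  0.015  -0.9999] t 15.0 F [ 0.3  0.6 -2.8] w 0.027 j [ 0.29 -0.31  2.12  0.02  1.33 -1.37]
row offset cm [0.139, -0.931, 0.42] rot deg [0.433, -0.01, -0.132] lin/row mm 10.309796151165752
```

View pics/w2.png

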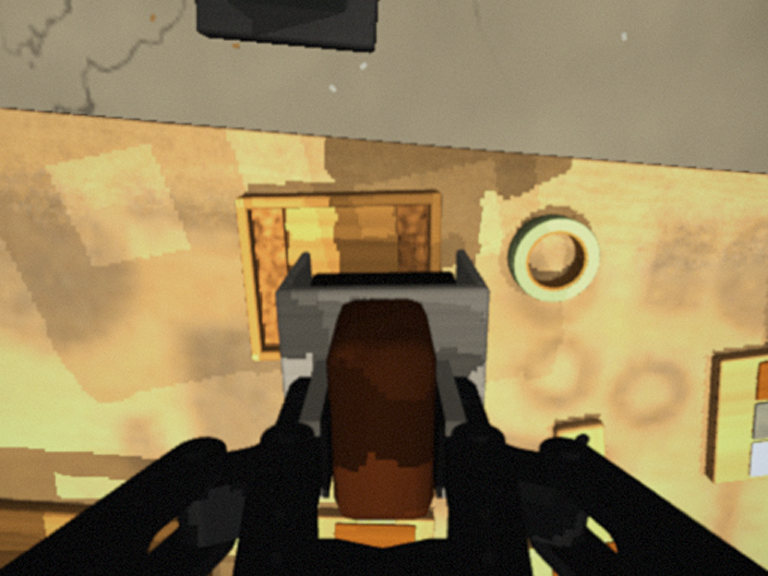

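Call:
{"name": "drive_tool", "arguments": {"deltas": [{"offset": [0.1, -0.9, 0.3], "rot": [0.4, 0, 0], "jaw": 1}, {"offset": [0.1, -0.7, 0.3], "rot": [0.4, 0, 0], "jaw": 1}, {"offset": [0, 0, 0], "rot": [0, 0, 0], "jaw": 1}, {"offset": [0, 0, 0], "rot": [0, 0, 0], "jaw": 1}]}}

```text
t: 15.38
eef_pos: [0.4019, 0.1852, 0.1205]
tool_rot: [-0.0, -0.043, 0.999, 0.001]
force: [0.4, 0.6, -2.8]
grip_width: 0.027
```

```bash
python3 go.py 0.4017 0.1806 0.10 185 3
```

```text
now [0.4019 0.1852 0.1205] yaw -175.07 tilt z [-0.0011  0.0021 -1.    ] t 15.38 F [ 0.4  0.6 -2.8] w 0.027 j [ 0.26 -0.31  2.13  0.    1.32 -1.4 ]
row offset cm [0.019, -0.153, 0.682] rot deg [0.042, -0.017, -0.023] lin/row mm 6.993287645058127
```

Call:
{"name": "drive_tool", "arguments": {"deltas": [{"offset": [0, -0.4, 0.5], "rot": [0, 0, 0], "jaw": 1}, {"offset": [0, -0.2, 0.5], "rot": [0, 0, 0], "jaw": 1}, {"offset": [0, 0, 0.7], "rot": [0, 0, 0], "jaw": 1}, {"offset": [0, 0, 0], "rot": [0, 0, 0], "jaw": 1}]}}

```text
t: 15.72
eef_pos: [0.4032, 0.1803, 0.1022]
tool_rot: [-0.0, -0.044, 0.999, 0.001]
force: [-0.5, 0.8, -2.9]
grip_width: 0.0273
```

```bash
python3 go.py 0.4017 0.1806 0.0747 185 3
```

```text
now [0.4032 0.1803 0.1022] yaw -174.92 tilt z [-1.0e-04  2.9e-03 -1.0e+00] t 15.72 F [-0.5  0.8 -2.9] w 0.0273 j [ 0.25 -0.29  2.15  0.    1.28 -1.41]
row offset cm [0.048, 0.013, 0.916] rot deg [0.056, 0.002, 0.027] lin/row mm 9.178277219657918
```

Call:
{"name": "drive_tool", "arguments": {"deltas": [{"offset": [0.1, 0, 0.7], "rot": [0, 0, 0], "jaw": 1}, {"offset": [0.1, 0, 0.7], "rot": [0, 0, 0], "jaw": 1}, {"offset": [0.1, 0, 0.7], "rot": [0, 0, 0], "jaw": 1}, {"offset": [0, 0, 0.3], "rot": [0, 0, 0], "jaw": 1}, {"offset": [0, 0, 0.2], "rot": [0, 0, 0], "jaw": 1}]}}

```text
t: 16.13
eef_pos: [0.4006, 0.1808, 0.0744]
tool_rot: [0.001, -0.045, 0.999, 0.002]
force: [-0.2, -1.2, 14.9]
grip_width: 0.0269
```

```bash
python3 go.py 0.4017 0.1806 0.0747 185 3
```

```text
now [0.4006 0.1808 0.0744] yaw -174.89 tilt z [ 0.0011  0.0038 -1.    ] t 16.13 F [-0.2 -1.2 14.9] w 0.0269 j [ 0.25 -0.26  2.17  0.    1.22 -1.41]
row offset cm [-0.034, -0.008, -0.009] rot deg [0.07, 0.028, 0.037] lin/row mm 0.36614551776908477
```

Seated. Release gently and rise.

Call:
{"name": "drive_tool", "arguments": {"deltas": [{"offset": [0, 0, -0.1], "rot": [0, 0, 0], "jaw": 0.2}, {"offset": [0, 0, 0], "rot": [0, 0, 0], "jaw": -0.5}, {"offset": [0, 0, 0], "rot": [0, 0, 0], "jaw": -1}, {"offset": [0, 0, 0], "rot": [0, 0, 0], "jaw": -1}, {"offset": [0, 0, 0], "rot": [0, 0, 0], "jaw": -1}, {"offset": [0, 0, -2], "rot": [0, 0, 0], "jaw": -1}, {"offset": [0, 0, -4], "rot": [0, 0, 0], "jaw": -1}, {"offset": [0, 0, -4], "rot": [0, 0, 0], "jaw": -1}, {"offset": [0, 0, -4], "rot": [0, 0, 0], "jaw": -1}, {"offset": [0, 0, -4], "rot": [0, 0, 0], "jaw": -1}, {"offset": [0, 0, -4], "rot": [0, 0, 0], "jaw": -1}, {"offset": [0, 0, 0], "rot": [0, 0, 0], "jaw": -1}]}}

```text
t: 17.13
eef_pos: [0.3986, 0.1794, 0.3037]
tool_rot: [-0.001, -0.045, 0.999, 0.001]
force: [0.8, -0.7, 0.7]
grip_width: 0.0852
```

```bash
python3 go.py 0.45 0.22 0.36 180 3; python3 -c "
from h import *
snap('wrist','w3',None,1.5); snap('side','s5',(150,130,400,360),3)"
```

```text
now [0.3986 0.1794 0.3037] yaw -174.89 tilt z [-0.003   0.0028 -1.    ] t 17.13 F [ 0.8 -0.7  0.7] w 0.0852 j [ 0.25 -0.45  1.93  0.    1.67 -1.41]
row offset cm [-1.789, 1.254, -1.878] rot deg [0.056, -0.054, 1.703] lin/row mm 28.813462668837495
```

View pics/w3.png

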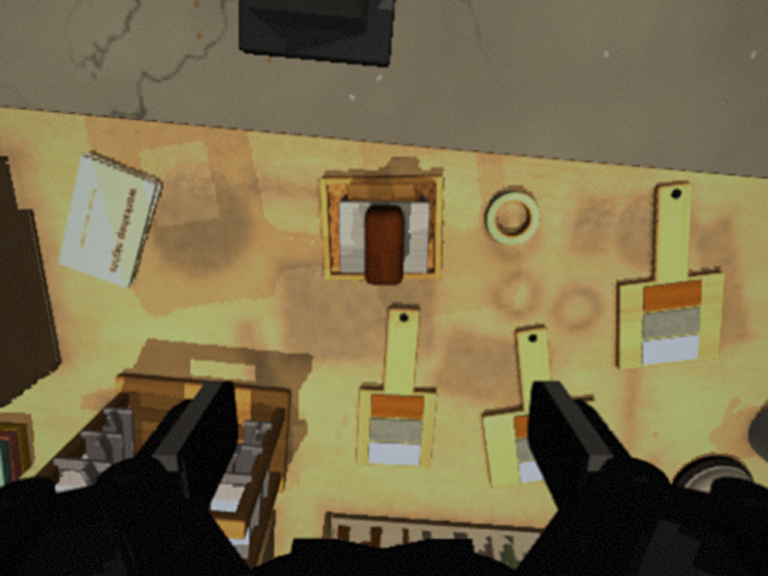

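View pics/s5.png

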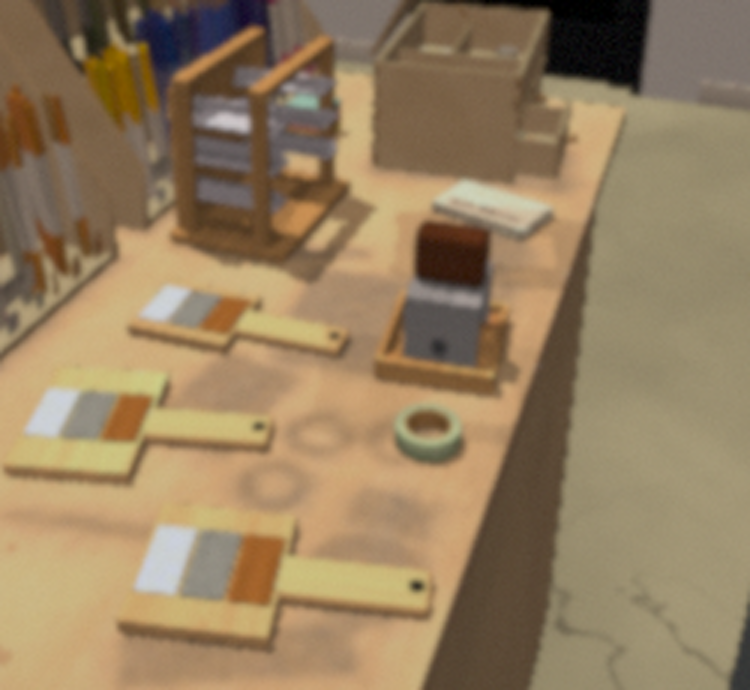

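```bash
python3 go.py 0.57 0.02 0.36 180 7
```

```text
now [0.3965 0.1788 0.2966] yaw -174.9 tilt z [-1.250e-02  4.000e-04 -9.999e-01] t 17.23 F [-0.4 -0.5 -1. ] w 0.0856 j [ 0.25 -0.45  1.94  0.    1.66 -1.41]
row offset cm [-2.354, -2.393, -0.924] rot deg [0.007, -0.102, 0.729] lin/row mm 34.81489209161564
```

Call:
{"name": "drive_tool", "arguments": {"deltas": [{"offset": [-2.3, -2.3, -1.1], "rot": [0, 0, 0.7], "jaw": -1}, {"offset": [-2.3, -2.3, -1.1], "rot": [0, 0, 0.7], "jaw": -1}, {"offset": [-2.3, -2.3, -1.1], "rot": [0, 0, 0.7], "jaw": -1}, {"offset": [-2.3, -2.3, -1.1], "rot": [0, 0, 0.7], "jaw": -1}, {"offset": [-2.3, -2.3, -1.1], "rot": [0, 0, 0.7], "jaw": -1}, {"offset": [-2.3, -2.3, -1.1], "rot": [0, 0, 0.7], "jaw": -1}, {"offset": [-2.3, -2.3, -0.6], "rot": [0, 0, 0.7], "jaw": -1}, {"offset": [0, 0, 0], "rot": [0, 0, 0], "jaw": -1}, {"offset": [0, 0, 0], "rot": [0, 0, 0], "jaw": -1}]}}

```text
t: 17.98
eef_pos: [0.568, 0.0198, 0.3444]
tool_rot: [-0.022, -0.002, 1.0, 0.001]
force: [0.2, -0.2, -0.9]
grip_width: 0.0854
```

```bash
python3 go.py 0.57 0.02 0.36 180 7; python3 -c "
from h import *
snap('wrist','w4',None,1.5); snap('top','t4',(130,145,280,265),5)"
```

```text
now [0.568  0.0198 0.3444] yaw -179.79 tilt z [-0.0442  0.0013 -0.999 ] t 17.98 F [ 0.2 -0.2 -0.9] w 0.0854 j [-0.09 -0.09  1.57 -0.    1.71 -1.67]
row offset cm [-0.023, 0.003, -0.223] rot deg [0.011, -0.362, 0.03] lin/row mm 2.245449322940379
```

View pics/w4.png

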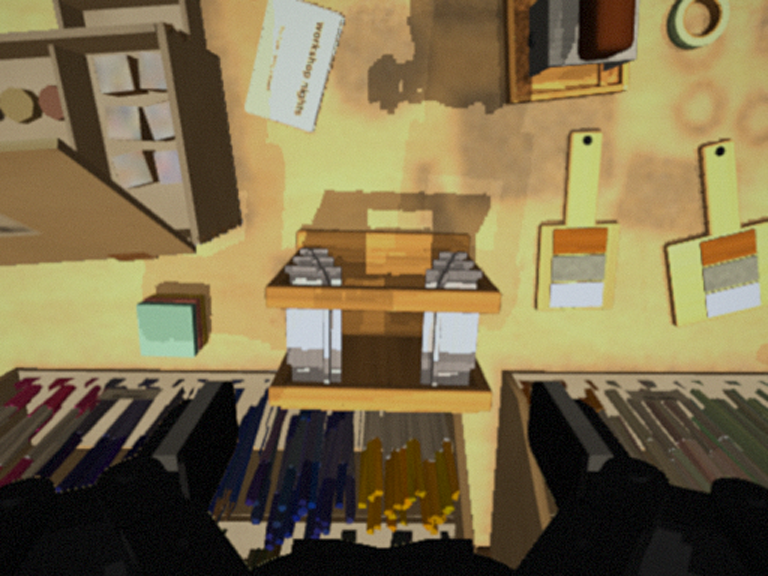

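View pics/t4.png

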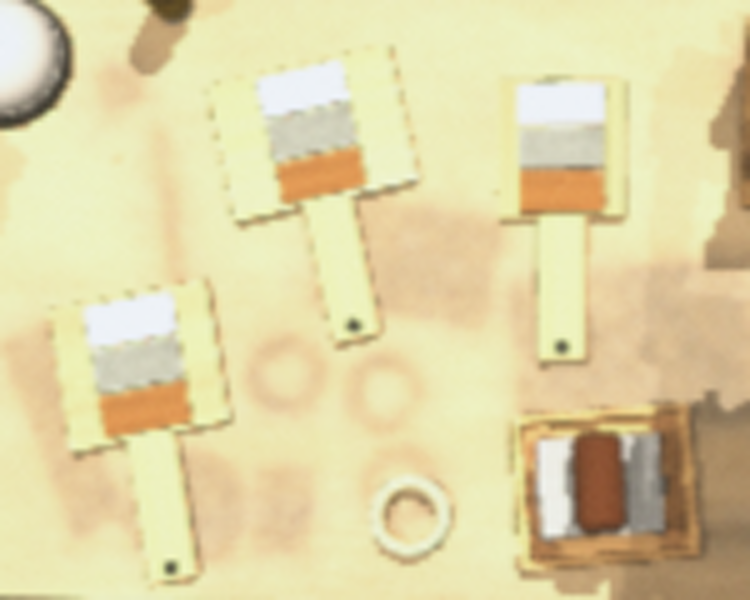

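```bash
python3 -c "
import cv2
im=cv2.imread('pics/w4_raw.png'); cv2.imwrite('pics/w4z.png',cv2.resize(im[145:280,170:345],None,fx=4.4,fy=4.4,interpolation=cv2.INTER_CUBIC))"
```

```text
(no output)
```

View pics/w4z.png

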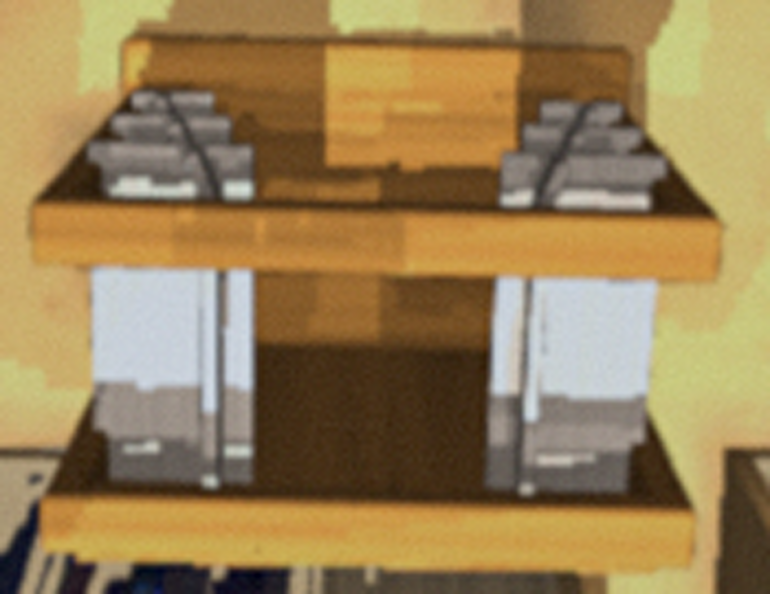

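```bash
python3 - <<'E'
from m2 import *
C=wc('w4')
Z=lambda u:A(u,4.4,170,145)
def s(n,u,z): print(n,back(C,Z(u),z).round(4)[:,:2].tolist())
s('base front',[(125,37),(628,50)],.008)
s('low rail front',[(133,92),(213,92),(542,102),(622,105)],.05)
s('mid',[(112,116),(230,118),(524,125),(642,130)],.086)
s('top',[(88,145),(253,147),(503,153),(665,157)],.122)
s('top rail inner',[(253,300),(253,480),(493,300),(487,490)],.122)
s('guide',[(215,280),(212,480),(528,290),(524,490)],.13)
s('fbar',[(35,207),(720,220),(30,262),(718,277)],.163)
s('rbar',[(45,497),(692,510),(45,555),(692,570)],.163)
CT=cam('top')
print('small',fit(A([(500,77),(625,80),(628,218),(500,218),(538,362),(586,362)]),board(.076),0,[.6,.2,0]))
E
```

```text
base front [[0.5684, -0.0615], [0.5722, 0.1037]]
low rail front [[0.579, -0.0527], [0.5789, -0.0286], [0.5817, 0.0711], [0.5826, 0.0954]]
mid [[0.5793, -0.0529], [0.5797, -0.0201], [0.5815, 0.062], [0.5828, 0.0951]]
top [[0.5797, -0.0529], [0.5801, -0.0108], [0.5815, 0.0531], [0.5824, 0.0945]]
top rail inner [[0.6212, -0.0116], [0.6726, -0.0125], [0.621, 0.0514], [0.6754, 0.0511]]
guide [[0.6131, -0.0205], [0.6688, -0.0227], [0.6156, 0.0597], [0.6715, 0.0603]]
fbar [[0.5852, -0.0577], [0.5879, 0.0996], [0.5984, -0.0596], [0.6016, 0.1]]
rbar [[0.6578, -0.0593], [0.6608, 0.0974], [0.6732, -0.0602], [0.6769, 0.0984]]
small (array([0.60322698, 0.20898318, 0.02756751]), np.float64(0.34771875823886944))
```

```bash
python3 -c "
import cv2
im=cv2.imread('pics/w3_raw.png'); cv2.imwrite('pics/w3z.png',cv2.resize(im[105:330,200:490],None,fx=2.7,fy=2.7,interpolation=cv2.INTER_CUBIC))"
```

```text
(no output)
```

View pics/w3z.png

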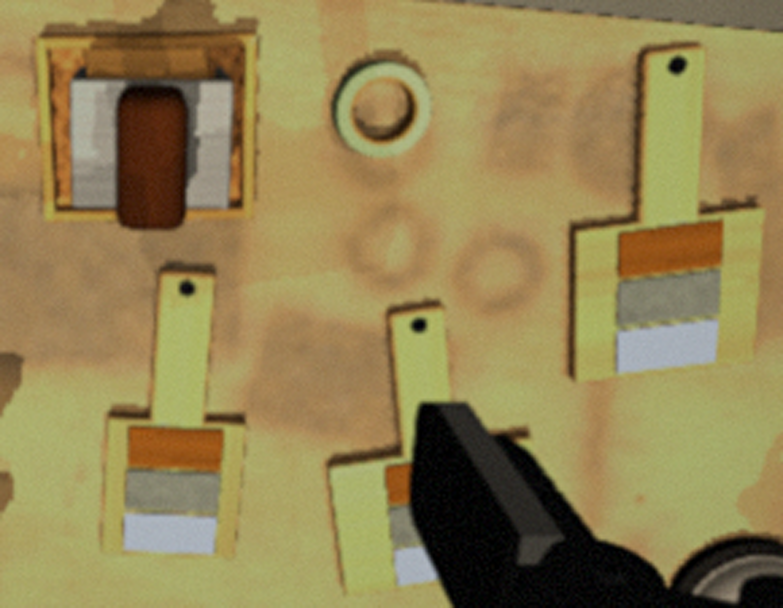

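```bash
python3 - <<'E'
from m2 import *
C=wc('w3')
Z=lambda u:A(u,2.7,200,105)
print('dock',fit(Z([(38,40),(257,35),(254,213),(43,216)]),rect(.045,.052,.018),0,[.4,.18,0],C))
print('grip',fit(Z([(118,87),(186,87),(186,228),(118,228)]),rect(.027,.014,.107),0,[.4,.18,0],C))
b=lambda w:np.array([[-.043,-w/2,.01],[-.043,w/2,.01],[.043,w/2,.01],[.043,-w/2,.01],[-.128,-.015,.01],[-.128,.015,.01]])
print('small',fit(Z([(108,417),(245,419),(237,557),(104,554),(159,271),(215,271)]),b(.076),0,[.6,.2,0],C))
print('med',fit(Z([(572,230),(763,208),(757,361),(573,379),(641,53),(704,48)]),b(.094),0,[.46,.45,0.2],C))
print('large tab',back(C,Z([(390,311),(443,304)]),.01), fit(Z([(329,463),(345,592),(390,311),(443,304)]),b(.112)[[0,3,4,5]],0,[.6,.36,.25],C))
E
```

```text
dock (array([0.40259204, 0.1803457 , 0.10149855]), np.float64(2.0220225587911926))
grip (array([0.39756569, 0.1812062 , 0.08925189]), np.float64(1.2997879162737718))
small (array([0.60282025, 0.21251967, 0.04896798]), np.float64(1.1579803088441167))
med (array([0.46835054, 0.45398502, 0.23090514]), np.float64(2.09868059997558))
large tab [[0.48785578 0.31392853 0.01      ]
 [0.48160248 0.34057498 0.01      ]] (array([0.60754019, 0.36031361, 0.26007763]), np.float64(1.1480244979144913))
```

```bash
python3 go.py 0.499 0.331 0.15 194.7 9
```

```text
now [0.5671 0.0207 0.3442] yaw -179.7 tilt z [-0.0445  0.001  -0.999 ] t 18.08 F [-0.3 -0.8  0.2] w 0.0855 j [-0.09 -0.1   1.57 -0.    1.71 -1.67]
row offset cm [0.297, 3.516, 2.172] rot deg [0.044, -0.281, -1.6] lin/row mm 41.43263562161962
```

Call:
{"name": "drive_tool", "arguments": {"deltas": [{"offset": [0.4, 3.4, 1.6], "rot": [0, -0.3, -1.6], "jaw": -1}, {"offset": [0.4, 3.4, 1.6], "rot": [0, -0.3, -1.6], "jaw": -1}, {"offset": [0.4, 3.4, 1.6], "rot": [0, -0.3, -1.6], "jaw": -1}, {"offset": [0.4, 3.4, 1.6], "rot": [0, -0.3, -1.6], "jaw": -1}, {"offset": [0.4, 3.4, 2], "rot": [0, -0.3, -1.6], "jaw": -1}, {"offset": [0.4, 3.4, 2], "rot": [0, -0.3, -1.6], "jaw": -1}, {"offset": [0.4, 3.4, 2], "rot": [0, -0.3, -1.6], "jaw": -1}, {"offset": [0.4, 3.4, 2], "rot": [0, -0.3, -1.6], "jaw": -1}, {"offset": [0.3, 2.5, 2], "rot": [0, -0.3, -1.6], "jaw": -1}, {"offset": [0, 0, 0], "rot": [0, 0, 0], "jaw": -1}]}}

```text
t: 18.92
eef_pos: [0.4772, 0.325, 0.1718]
tool_rot: [0.001, -0.138, 0.99, 0.003]
force: [-0.7, -0.5, -1.5]
grip_width: 0.0854
```

```bash
python3 go.py 0.499 0.331 0.10 194.7 4; python3 -c "
from h import *
snap('wrist','w5',None,1.5)"
```

```text
now [0.4772 0.325  0.1718] yaw -164.09 tilt z [ 6.0e-04  6.2e-03 -1.0e+00] t 18.92 F [-0.7 -0.5 -1.5] w 0.0854 j [ 0.47 -0.02  1.79  0.01  1.37 -1.38]
row offset cm [-0.563, -0.008, 1.795] rot deg [0.084, 0.032, 0.303] lin/row mm 18.81678157499689
```

View pics/w5.png

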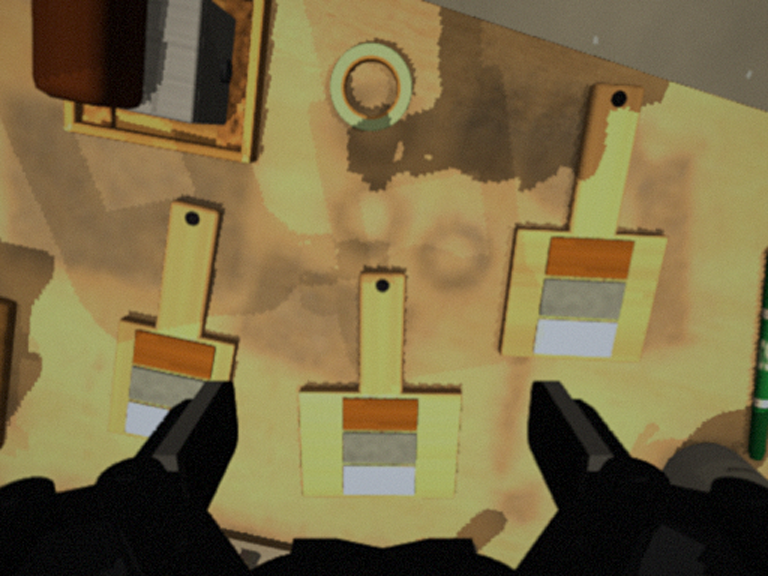

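```bash
python3 - <<'E'
from m2 import *
C=wc('w5')
b=lambda w:np.array([[-.043,-w/2,.01],[-.043,w/2,.01],[.043,w/2,.01],[.043,-w/2,.01],[-.128,-.015,.01],[-.128,.015,.01]])
v,e=fit(U([(300,392),(461,392),(459,497),(302,497),(361,271),(406,271)]),b(.112),0,[.6,.36,.25],C)
print(v,np.degrees(v[2]),e,xf([v[0],v[1],0],v[2],[[-.113,0,0]]))
E
python3 go.py 0.499 0.331 0.06 195 4
```

```text
[0.60855327 0.36187041 0.26679273] 15.28609751693142 1.996529010624272 [[0.49955105 0.3320792  0.        ]]
now [0.4785 0.324  0.1736] yaw -164.16 tilt z [ 0.0027  0.0061 -1.    ] t 18.97 F [-0.6 -0.8  0. ] w 0.0857 j [ 0.46 -0.02  1.78  0.    1.37 -1.38]
row offset cm [-0.533, 0.022, 2.841] rot deg [0.074, 0.06, 0.21] lin/row mm 28.909697473351958
```

Call:
{"name": "drive_tool", "arguments": {"deltas": [{"offset": [-0.6, 0, 2.8], "rot": [0.1, 0, 0.2], "jaw": -1}, {"offset": [-0.6, 0, 2.8], "rot": [0.1, 0, 0.2], "jaw": -1}, {"offset": [-0.6, 0, 2.8], "rot": [0.1, 0, 0.2], "jaw": -1}, {"offset": [-0.5, 0, 2.8], "rot": [0, 0, 0.2], "jaw": -1}, {"offset": [0, 0, 0], "rot": [0, 0, 0], "jaw": -1}]}}

```text
t: 19.38
eef_pos: [0.5027, 0.3325, 0.0658]
tool_rot: [0.008, -0.133, 0.991, 0.001]
force: [-2.3, -1.0, -0.9]
grip_width: 0.0852
```

```bash
python3 go.py 0.499 0.332 0.002 195 4
```

```text
now [0.5027 0.3325 0.0658] yaw -164.76 tilt z [ 0.0162  0.0047 -0.9999] t 19.38 F [-2.3 -1.  -0.9] w 0.0852 j [ 0.46  0.15  1.8  -0.    1.18 -1.37]
row offset cm [0.11, 0.013, 1.593] rot deg [0.004, 0.242, 0.061] lin/row mm 15.971497056825854
```

Call:
{"name": "drive_tool", "arguments": {"deltas": [{"offset": [0.1, 0, 1.8], "rot": [0, 0.3, 0], "jaw": -1}, {"offset": [0.1, 0, 1.8], "rot": [0, 0.3, 0], "jaw": -1}, {"offset": [0.1, 0, 1.2], "rot": [0, 0.3, 0], "jaw": -1}, {"offset": [0.1, 0, 0.8], "rot": [0, 0.2, 0], "jaw": -1}, {"offset": [0, 0, 0], "rot": [0, 0, 0], "jaw": -1}]}}

```text
t: 19.8
eef_pos: [0.5027, 0.331, 0.0157]
tool_rot: [0.002, -0.132, 0.991, 0.001]
force: [0.3, 0.1, -0.8]
grip_width: 0.0854
```

```bash
python3 go.py 0.499 0.332 0.002 195 2
```

```text
now [0.5027 0.331  0.0157] yaw -164.87 tilt z [ 0.0046  0.0022 -1.    ] t 19.8 F [ 0.3  0.1 -0.8] w 0.0854 j [ 0.46  0.22  1.81 -0.    1.1  -1.38]
row offset cm [0.168, 0.097, 0.684] rot deg [0.027, 0.144, 0.067] lin/row mm 7.109846264122972
```

Call:
{"name": "drive_tool", "arguments": {"deltas": [{"offset": [0.2, 0.1, 0.7], "rot": [0, 0.3, 0], "jaw": -1}, {"offset": [0.1, 0.1, 0.5], "rot": [0, 0.1, 0], "jaw": -0.6}, {"offset": [0, 0, 0.3], "rot": [0, 0, 0], "jaw": -0.2}, {"offset": [0, 0, 0], "rot": [0, 0, 0], "jaw": 0}], "squeeze": 60}}

```text
t: 20.13
eef_pos: [0.5015, 0.3333, 0.004]
tool_rot: [0.002, -0.132, 0.991, 0.001]
force: [0.0, 0.6, -0.9]
grip_width: 0.0516
```

```bash
python3 go.py 0.499 0.332 0.002 195 2
```

```text
now [0.5015 0.3333 0.004 ] yaw -164.88 tilt z [ 0.0032  0.0031 -1.    ] t 20.13 F [ 0.   0.6 -0.9] w 0.0516 j [ 0.46  0.24  1.82  0.    1.08 -1.37]
row offset cm [0.139, -0.028, 0.098] rot deg [0.061, 0.112, 0.06] lin/row mm 1.7264023937134216
```

Call:
{"name": "drive_tool", "arguments": {"deltas": [{"offset": [0, 0, 0.3], "rot": [0, 0.1, 0], "jaw": 0.2}, {"offset": [0, 0, 0.1], "rot": [0, 0, 0], "jaw": 0.5}, {"offset": [0, 0, 0], "rot": [0, 0, 0], "jaw": 1}, {"offset": [0, 0, 0], "rot": [0, 0, 0], "jaw": 1}, {"offset": [0, 0, 0], "rot": [0, 0, 0], "jaw": 1}, {"offset": [0, 0, 0], "rot": [0, 0, 0], "jaw": 1}], "squeeze": 100}}

```text
t: 20.63
eef_pos: [0.5025, 0.3339, 0.0014]
tool_rot: [0.002, -0.132, 0.991, 0.001]
force: [0.0, -0.4, 0.5]
grip_width: 0.0267
```

```bash
python3 go.py 0.499 0.332 0.002 195 2
```

```text
now [0.5025 0.3339 0.0014] yaw -164.89 tilt z [ 0.003   0.0033 -1.    ] t 20.63 F [ 0.  -0.4  0.5] w 0.0267 j [ 0.46  0.25  1.81  0.    1.08 -1.37]
row offset cm [0.191, -0.045, -0.03] rot deg [0.069, 0.106, 0.057] lin/row mm 1.988463064315534
```

Call:
{"name": "drive_tool", "arguments": {"deltas": [{"offset": [0, 0, -1], "rot": [0, 0, 0], "jaw": 1}, {"offset": [0, 0, -2], "rot": [0, 0, 0], "jaw": 1}, {"offset": [0, 0, -2.5], "rot": [0, 0, 0], "jaw": 1}, {"offset": [0, 0, -2.5], "rot": [0, 0, 0], "jaw": 1}, {"offset": [0, 0, 0], "rot": [0, 0, 0], "jaw": 1}], "squeeze": 110}}

```text
t: 21.05
eef_pos: [0.4978, 0.3315, 0.0808]
tool_rot: [-0.005, -0.132, 0.991, -0.001]
force: [1.2, 0.2, -0.9]
grip_width: 0.0267
```

```bash
python3 go.py 0.46 0.03 0.08 178.8 4;python3 -c "
from h import *
snap('side','s6',(130,110,400,360),2.9)"
```

```text
now [0.4978 0.3315 0.0808] yaw -164.87 tilt z [-0.0092 -0.0022 -1.    ] t 21.05 F [ 1.2  0.2 -0.9] w 0.0267 j [ 0.46  0.13  1.79  0.    1.23 -1.37]
row offset cm [2.119, -7.321, 0.034] rot deg [-0.016, -0.136, 4.082] lin/row mm 76.21707776647759
```

View pics/s6.png

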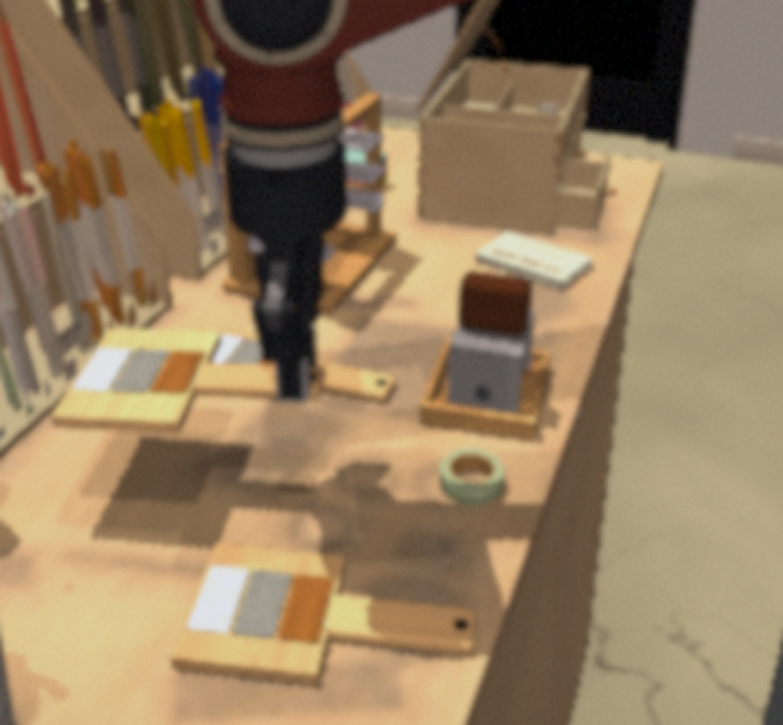

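```bash
python3 go.py 0.43 0.28 0.15 190 4
```

```text
now [0.4965 0.3309 0.0782] yaw -164.88 tilt z [-0.0122 -0.0037 -0.9999] t 21.1 F [ 0.6  0.1 -2.9] w 0.0266 j [ 0.46  0.14  1.79  0.    1.23 -1.37]
row offset cm [1.924, -0.86, -1.778] rot deg [-0.014, -0.183, 1.281] lin/row mm 27.578029068397584
```

Call:
{"name": "drive_tool", "arguments": {"deltas": [{"offset": [1.0, -0.5, -1.8], "rot": [0, -0.2, 1.2], "jaw": 1}, {"offset": [1.8, -0.8, -1.8], "rot": [0, -0.2, 1.2], "jaw": 1}, {"offset": [1.9, -0.9, -1.8], "rot": [0, -0.2, 1.2], "jaw": 1}, {"offset": [1.9, -0.9, -1.8], "rot": [0, -0.2, 1.2], "jaw": 1}, {"offset": [1.0, -0.9, -0.5], "rot": [0, 0, 1], "jaw": 1}]}}

```text
t: 21.52
eef_pos: [0.4242, 0.2719, 0.147]
tool_rot: [-0.008, -0.08, 0.997, -0.004]
force: [0.7, 0.2, -1.2]
grip_width: 0.0262
```

```bash
python3 go.py 0.40 0.11 0.15 181 6
```

```text
now [0.4242 0.2719 0.147 ] yaw -170.87 tilt z [-0.0162 -0.0084 -0.9998] t 21.52 F [ 0.7  0.2 -1.2] w 0.0262 j [ 0.42 -0.16  1.96 -0.    1.36 -1.31]
row offset cm [0.672, -2.647, -0.034] rot deg [-0.067, -0.162, 1.355] lin/row mm 27.30714042309083
```

Call:
{"name": "drive_tool", "arguments": {"deltas": [{"offset": [0.6, -2.6, 0], "rot": [0, -0.2, 1.3], "jaw": 1}, {"offset": [0.6, -2.6, 0], "rot": [0, -0.2, 1.3], "jaw": 1}, {"offset": [0.6, -2.6, 0], "rot": [0, -0.2, 1.3], "jaw": 1}, {"offset": [0.6, -2.6, 0], "rot": [0, -0.2, 1.3], "jaw": 1}, {"offset": [0.6, -2.6, 0], "rot": [0, -0.2, 1.3], "jaw": 1}, {"offset": [0.4, -2.6, 0], "rot": [0, -0.2, 1.3], "jaw": 1}, {"offset": [0, -1.5, 0], "rot": [0, 0, 0.5], "jaw": 1}]}}

```text
t: 22.1
eef_pos: [0.3955, 0.0917, 0.1362]
tool_rot: [-0.007, -0.007, 1.0, -0.005]
force: [-0.2, 0.4, -2.3]
grip_width: 0.0265
```

```bash
python3 go.py 0.40 0.025 0.10 178.8 4
```

```text
now [0.3955 0.0917 0.1362] yaw -179.18 tilt z [-0.0135 -0.0095 -0.9999] t 22.1 F [-0.2  0.4 -2.3] w 0.0265 j [ 0.05 -0.43  2.19 -0.01  1.39 -1.53]
row offset cm [-0.118, -1.662, 0.913] rot deg [-0.137, -0.193, 0.507] lin/row mm 18.994891668246865
```

Call:
{"name": "drive_tool", "arguments": {"deltas": [{"offset": [-0.1, -1.8, 0], "rot": [-0.1, -0.3, 0.5], "jaw": 1}, {"offset": [-0.1, -1.8, 0], "rot": [-0.1, -0.3, 0.5], "jaw": 1}, {"offset": [-0.1, -1.7, 0.9], "rot": [-0.1, -0.3, 0.5], "jaw": 1}, {"offset": [-0.1, -1.2, 0.9], "rot": [-0.1, -0.2, 0.5], "jaw": 1}, {"offset": [0, 0, 0.9], "rot": [0, 0, 0], "jaw": 1}, {"offset": [0, 0, 0], "rot": [0, 0, 0], "jaw": 1}]}}

```text
t: 22.6
eef_pos: [0.3912, 0.0209, 0.097]
tool_rot: [-0.006, 0.014, 1.0, -0.001]
force: [-0.3, 0.0, -2.5]
grip_width: 0.0262
```

```bash
python3 go.py 0.41 0.0247 0.058 178.8 4;python3 -c "
from h import *
snap('side','s7',(130,110,400,360),2.9);snap('wrist','w7',None,1.5)"
```

```text
now [0.3912 0.0209 0.097 ] yaw 178.39 tilt z [-0.0113 -0.0019 -0.9999] t 22.6 F [-0.3  0.  -2.5] w 0.0262 j [-0.13 -0.43  2.26 -0.    1.32 -1.68]
row offset cm [-0.474, 0.108, 0.97] rot deg [-0.031, -0.161, -0.102] lin/row mm 10.856007087134973
```

View pics/s7.png

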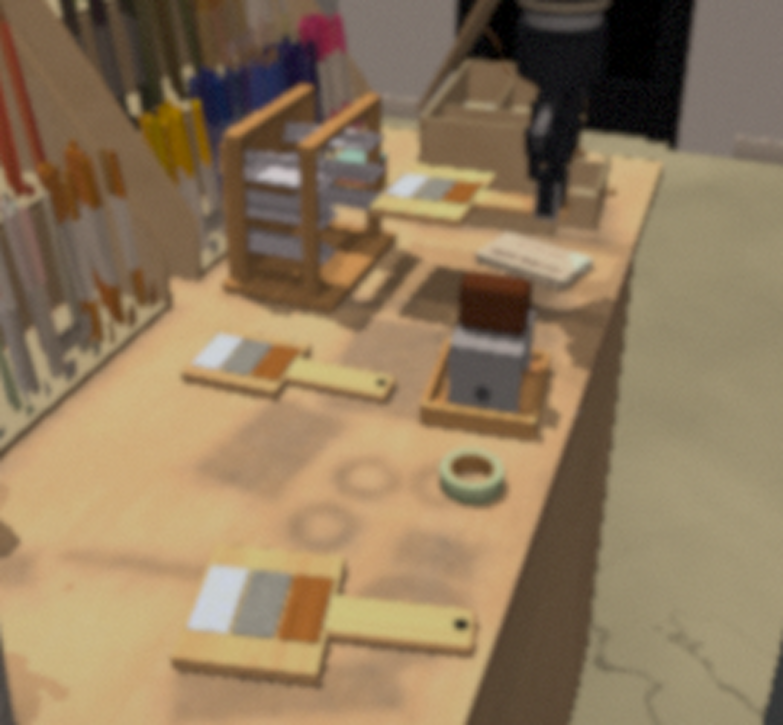

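View pics/w7.png

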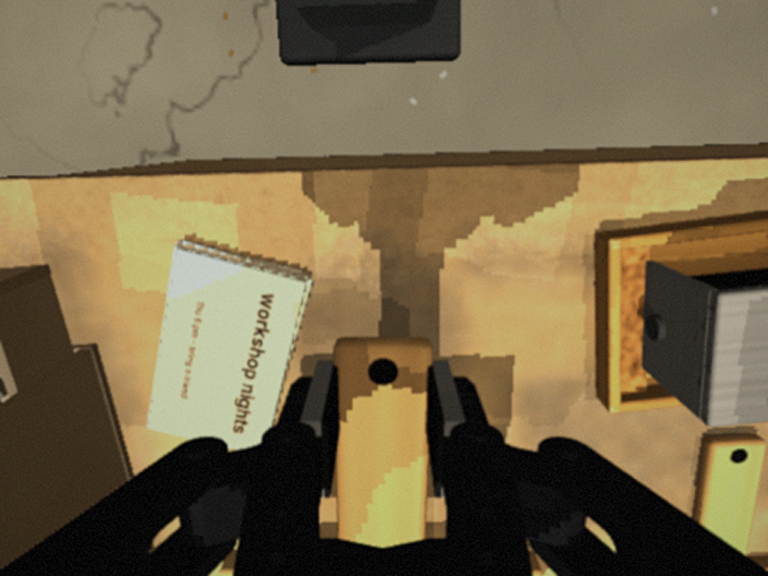

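```bash
cat > ov.py <<'E'
import sys
from m2 import *
# ov.py fn w grip crop..: overlay expected held board on a side picture
def ov(fn,w,gx=.109,dz=.0014,crop=(300,150,360,200),s=10,pitch=0):
    d=np.load(f'pics/{fn}.npz'); Rm=qR(d['q']).as_matrix(); 
    C=cam('side'); im=cv2.imread(f'pics/{fn}_raw.png')
    # board axes: x=-toolx, y=tooly, z=-toolz
    B=np.c_[-Rm[:,0],Rm[:,1],-Rm[:,2]]@R.from_euler('y',pitch).as_matrix(); 
    P=[]
    for z in (0,.01): P+= [[.043,w/2,z],[.043,-w/2,z],[-.043,-w/2,z],[-.043,-.015,z],[-.128,-.015,z],[-.128,.015,z],[-.043,.015,z],[-.043,w/2,z]]
    P=(np.array(P)+[gx,0,0])@B.T+d['p']-Rm[:,2]*-dz*1.0
    px=proj(C,P); x0,y0,x1,y1=crop
    v=cv2.resize(im[y0:y1,x0:x1],None,fx=s,fy=s,interpolation=cv2.INTER_CUBIC)
    q=((px-[x0,y0]+.5)*s-.5).astype(int)
    for k,c in ((0,(255,0,0)),(8,(0,0,255))): cv2.polylines(v,[q[k:k+8]],True,c,1)
    cv2.imwrite(f'pics/{fn}_ov.png',v)
E
python3 -c "
from ov import *
ov('s7',.112,crop=(250,150,350,200),s=7.5)"
```

```text
(no output)
```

View pics/s7_ov.png

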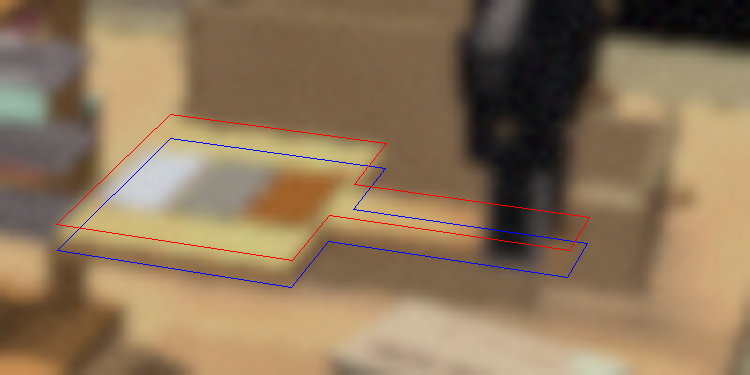

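Call:
{"name": "drive_tool", "arguments": {"deltas": [{"offset": [-0.4, 0.2, 1], "rot": [0, -0.2, -0.1], "jaw": 1}, {"offset": [-0.4, 0.1, 1], "rot": [0, -0.2, -0.1], "jaw": 1}, {"offset": [-0.4, 0.1, 1], "rot": [0, -0.2, -0.1], "jaw": 1}, {"offset": [-0.3, 0, 0.7], "rot": [0, 0, -0.1], "jaw": 1}, {"offset": [0, 0, 0], "rot": [0, 0, 0], "jaw": 1}]}}

```text
t: 23.12
eef_pos: [0.4099, 0.0285, 0.0625]
tool_rot: [0.003, 0.006, 1.0, -0.001]
force: [-0.6, 0.2, -2.3]
grip_width: 0.0264
```

```bash
python3 go.py 0.42 0.0244 0.058 178.8 2
```

```text
now [0.4099 0.0285 0.0625] yaw 179.27 tilt z [ 0.0063 -0.0019 -1.    ] t 23.12 F [-0.6  0.2 -2.3] w 0.0264 j [-0.11 -0.33  2.25 -0.    1.21 -1.67]
row offset cm [-0.506, -0.195, 0.226] rot deg [-0.052, 0.181, 0.235] lin/row mm 5.87683893849626
```

Call:
{"name": "drive_tool", "arguments": {"deltas": [{"offset": [-0.4, -0.2, 0.2], "rot": [0, 0.2, 0.3], "jaw": 1}, {"offset": [-0.4, -0.2, 0.2], "rot": [0, 0.1, 0.2], "jaw": 1}, {"offset": [0, 0, 0], "rot": [0, 0, 0], "jaw": 1}]}}

```text
t: 23.37
eef_pos: [0.4192, 0.025, 0.0593]
tool_rot: [0.001, 0.01, 1.0, -0.001]
force: [0.8, 1.4, -1.9]
grip_width: 0.0263
```

```bash
python3 go.py 0.45 0.0238 0.057 178.8 3
```

```text
now [0.4192 0.025  0.0593] yaw 178.86 tilt z [ 0.0016 -0.0019 -1.    ] t 23.37 F [ 0.8  1.4 -1.9] w 0.0263 j [-0.12 -0.29  2.23 -0.    1.2  -1.67]
row offset cm [-1.026, -0.019, 0.077] rot deg [-0.036, 0.031, 0.021] lin/row mm 10.289980488441788
```

Call:
{"name": "drive_tool", "arguments": {"deltas": [{"offset": [-0.9, 0, 0.1], "rot": [0, 0, 0], "jaw": 1}, {"offset": [-0.9, 0, 0.1], "rot": [0, 0, 0], "jaw": 1}, {"offset": [-0.9, 0, 0.1], "rot": [0, 0, 0], "jaw": 1}, {"offset": [0, 0, 0], "rot": [0, 0, 0], "jaw": 1}]}}

```text
t: 23.7
eef_pos: [0.449, 0.0239, 0.0582]
tool_rot: [0.002, 0.01, 1.0, -0.001]
force: [-0.3, -0.5, -2.4]
grip_width: 0.0265
```

```bash
python3 go.py 0.48 0.0232 0.055 178.8 3;python3 -c "
from h import *
snap('side','s8',(200,130,360,240),4.6)"
```

```text
now [0.449  0.0239 0.0582] yaw 178.81 tilt z [ 0.0045 -0.0023 -1.    ] t 23.7 F [-0.3 -0.5 -2.4] w 0.0265 j [-0.11 -0.21  2.16 -0.    1.18 -1.66]
row offset cm [-1.032, -0.001, 0.11] rot deg [-0.042, 0.087, 0.003] lin/row mm 10.37703023997768
```

View pics/s8.png

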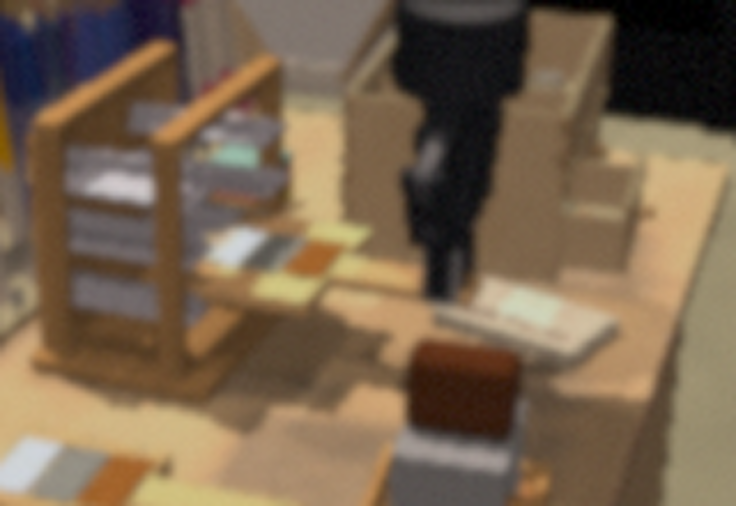

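Call:
{"name": "drive_tool", "arguments": {"deltas": [{"offset": [-0.9, 0, 0.2], "rot": [0, 0.1, 0], "jaw": 1}, {"offset": [-0.9, 0, 0.2], "rot": [0, 0.1, 0], "jaw": 1}, {"offset": [-0.9, 0, 0.1], "rot": [0, 0.1, 0], "jaw": 1}, {"offset": [0, 0, 0], "rot": [0, 0, 0], "jaw": 1}]}}

```text
t: 24.08
eef_pos: [0.4752, 0.0232, 0.0542]
tool_rot: [-0.001, 0.011, 1.0, -0.001]
force: [0.7, -0.4, -1.2]
grip_width: 0.0265
```

```bash
python3 go.py 0.50 0.0228 0.053 178.8 3
```

```text
now [0.4752 0.0232 0.0542] yaw 178.79 tilt z [-0.0019 -0.0021 -1.    ] t 24.08 F [ 0.7 -0.4 -1.2] w 0.0265 j [-0.11 -0.12  2.1  -0.    1.17 -1.66]
row offset cm [-0.827, 0.003, 0.038] rot deg [-0.04, -0.036, -0.003] lin/row mm 8.280107940997715
```

Call:
{"name": "drive_tool", "arguments": {"deltas": [{"offset": [-0.9, 0, 0.1], "rot": [0, 0, 0], "jaw": 1}, {"offset": [-0.9, 0, 0.1], "rot": [0, 0, 0], "jaw": 1}, {"offset": [-0.9, 0, 0.1], "rot": [0, 0, 0], "jaw": 1}, {"offset": [0, 0, 0], "rot": [0, 0, 0], "jaw": 1}]}}

```text
t: 24.42
eef_pos: [0.5025, 0.0227, 0.0524]
tool_rot: [-0.001, 0.011, 1.0, -0.001]
force: [0.6, 0.9, -0.2]
grip_width: 0.0265
```

```bash
python3 go.py 0.52 0.0224 0.052 178.8 3
```

```text
now [0.5025 0.0227 0.0524] yaw 178.79 tilt z [-0.0014 -0.0018 -1.    ] t 24.42 F [ 0.6  0.9 -0.2] w 0.0265 j [-0.1  -0.05  2.04 -0.    1.16 -1.65]
row offset cm [-0.583, 0.002, 0.013] rot deg [-0.035, -0.026, -0.002] lin/row mm 5.833062073798552
```

Call:
{"name": "drive_tool", "arguments": {"deltas": [{"offset": [-0.8, 0, 0.1], "rot": [0, 0, 0], "jaw": 1}, {"offset": [-0.8, 0, 0.1], "rot": [0, 0, 0], "jaw": 1}, {"offset": [-0.6, 0, 0], "rot": [0, 0, 0], "jaw": 1}, {"offset": [-0.6, 0, 0], "rot": [0, 0, 0], "jaw": 1}]}}

```text
t: 24.75
eef_pos: [0.52, 0.0224, 0.0494]
tool_rot: [-0.019, 0.01, 1.0, -0.001]
force: [-31.1, -0.8, 22.4]
grip_width: 0.0263
```

```bash
python3 go.py 0.5227 0.0224 0.052 178.8 3
```

```text
now [0.52   0.0224 0.0494] yaw 178.91 tilt z [-0.0375 -0.0018 -0.9993] t 24.75 F [-31.1  -0.8  22.4] w 0.0263 j [-0.1   0.02  1.97 -0.01  1.19 -1.65]
row offset cm [-0.086, 0.002, -0.089] rot deg [-0.049, -0.716, 0.036] lin/row mm 1.2440121994965871
```

Call:
{"name": "drive_tool", "arguments": {"deltas": [{"offset": [0.05, 0, -0.1], "rot": [0, -0.5, 0], "jaw": 1}, {"offset": [0, 0, 0], "rot": [0, -0.5, 0], "jaw": 1}, {"offset": [0, 0, 0], "rot": [0, 0, 0], "jaw": 1}]}}

```text
t: 25.0
eef_pos: [0.52, 0.0222, 0.0517]
tool_rot: [-0.012, 0.009, 1.0, -0.001]
force: [-4.2, 0.1, 1.5]
grip_width: 0.0263
```

```bash
python3 go.py 0.5227 0.0224 0.052 178.8 3;python3 -c "
from h import *
snap('side','s9',(200,130,360,240),4.6)"
```

```text
now [0.52   0.0222 0.0517] yaw 178.94 tilt z [-0.024  -0.0026 -0.9997] t 25.0 F [-4.2  0.1  1.5] w 0.0263 j [-0.1   0.01  1.98 -0.01  1.18 -1.65]
row offset cm [-0.09, 0.008, -0.013] rot deg [-0.058, -0.457, 0.047] lin/row mm 0.9168897345444593
```

View pics/s9.png

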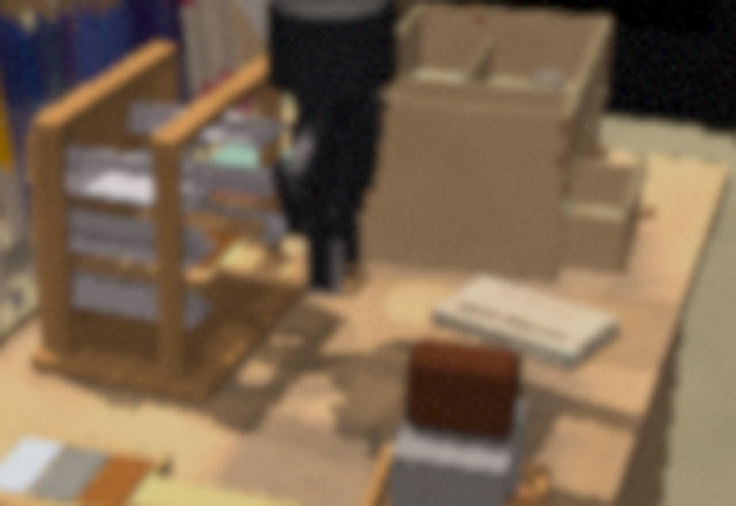

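Call:
{"name": "drive_tool", "arguments": {"deltas": [{"offset": [0, 0, 0], "rot": [0, 0, 0], "jaw": 0.2}, {"offset": [0, 0, 0], "rot": [0, 0, 0], "jaw": -0.3}, {"offset": [0, 0, 0], "rot": [0, 0, 0], "jaw": -0.6}, {"offset": [0, 0, 0], "rot": [0, 0, 0], "jaw": -1}, {"offset": [0.2, 0, -1], "rot": [0, -0.5, 0], "jaw": -1}, {"offset": [0.5, 0, -3], "rot": [0, -0.5, 0], "jaw": -1}, {"offset": [1, 0, -4], "rot": [0, 0, 0], "jaw": -1}, {"offset": [1, 0, -4], "rot": [0, 0, 0], "jaw": -1}, {"offset": [1, 0, -4], "rot": [0, 0, 0], "jaw": -1}, {"offset": [0, 0, -3], "rot": [0, 0, 0], "jaw": -1}]}}

```text
t: 25.88
eef_pos: [0.4798, 0.0238, 0.2422]
tool_rot: [-0.008, 0.01, 1.0, -0.001]
force: [1.1, 0.4, 0.7]
grip_width: 0.0853
```

```bash
python3 go.py 0.36 0.43 0.20 193 8;python3 -c "
from h import *
snap('wrist','w9',None,1.5)"
```

```text
now [0.4798 0.0238 0.2422] yaw 178.89 tilt z [-0.0165 -0.0017 -0.9999] t 25.88 F [1.1 0.4 0.7] w 0.0853 j [-0.1  -0.3   1.92 -0.    1.54 -1.65]
row offset cm [1.041, 5.203, 0.533] rot deg [0.0, -0.119, -1.764] lin/row mm 53.32719483037461
```

View pics/w9.png

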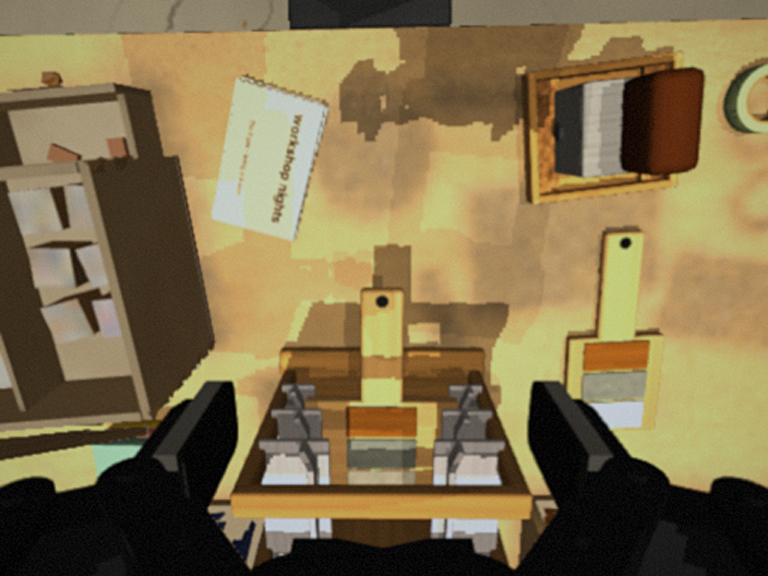

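```bash
python3 - <<'E'
from m2 import *
C=wc('w9')
print(back(C,U([(362,290),(404,290),(382,301)]),.06))
# rail fronts recheck
print(back(C,U([(281,349),(485,351)]),.008), back(C,U([(260,442),(502,445)]),.122))
E
python3 go.py 0.38 0.43 0.20 193 12
```

```text
[[0.5034462  0.00925871 0.06      ]
 [0.50399556 0.03766666 0.06      ]
 [0.51152267 0.02263009 0.06      ]]
[[ 0.56767296 -0.06079716  0.008     ]
 [ 0.5725918   0.10505718  0.008     ]] [[ 0.57914309 -0.0519178   0.122     ]
 [ 0.58391281  0.09355058  0.122     ]]
now [0.4835 0.0235 0.2497] yaw 178.89 tilt z [-0.0047 -0.0029 -1.    ] t 25.93 F [ 3.1 -0.2  5. ] w 0.0854 j [-0.1  -0.3   1.91 -0.    1.54 -1.65]
row offset cm [0.542, 3.463, 0.41] rot deg [-0.011, -0.024, -1.176] lin/row mm 35.28877775314373
```

Call:
{"name": "drive_tool", "arguments": {"deltas": [{"offset": [0.5, 3.4, 0.1], "rot": [0, 0, -1.2], "jaw": -1}, {"offset": [0.5, 3.4, 0.1], "rot": [0, 0, -1.2], "jaw": -1}, {"offset": [0.5, 3.4, 0.1], "rot": [0, 0, -1.2], "jaw": -1}, {"offset": [0.5, 3.4, 0.1], "rot": [0, 0, -1.2], "jaw": -1}, {"offset": [0.5, 3.4, 0.1], "rot": [0, 0, -1.2], "jaw": -1}, {"offset": [0.5, 3.4, 0.4], "rot": [0, 0, -1.2], "jaw": -1}, {"offset": [0.5, 3.4, 0.7], "rot": [0, 0, -1.2], "jaw": -1}, {"offset": [0.5, 3.4, 0.7], "rot": [0, 0, -1.2], "jaw": -1}, {"offset": [0.5, 3.4, 0.7], "rot": [0, 0, -1.2], "jaw": -1}, {"offset": [0.5, 3.4, 1], "rot": [0, 0, -1.2], "jaw": -1}, {"offset": [0.5, 3.4, 1], "rot": [0, 0, -1.2], "jaw": -1}, {"offset": [0, 0, 0], "rot": [0, 0, 0], "jaw": -1}]}}

```text
t: 26.93
eef_pos: [0.3994, 0.4061, 0.2141]
tool_rot: [0.017, -0.106, 0.994, 0.001]
force: [-0.3, -0.3, 0.6]
grip_width: 0.0853
```

```bash
python3 go.py 0.355 0.428 0.15 193 4;python3 -c "
from h import *
snap('wrist','w10',None,1.5)"
```

```text
now [0.3994 0.4061 0.2141] yaw -167.78 tilt z [ 0.0339  0.0056 -0.9994] t 26.93 F [-0.3 -0.3  0.6] w 0.0853 j [ 0.67 -0.09  1.78 -0.02  1.42 -1.11]
row offset cm [0.999, 0.777, 1.58] rot deg [-0.028, 0.491, -0.195] lin/row mm 20.242701809669885
```

View pics/w10.png

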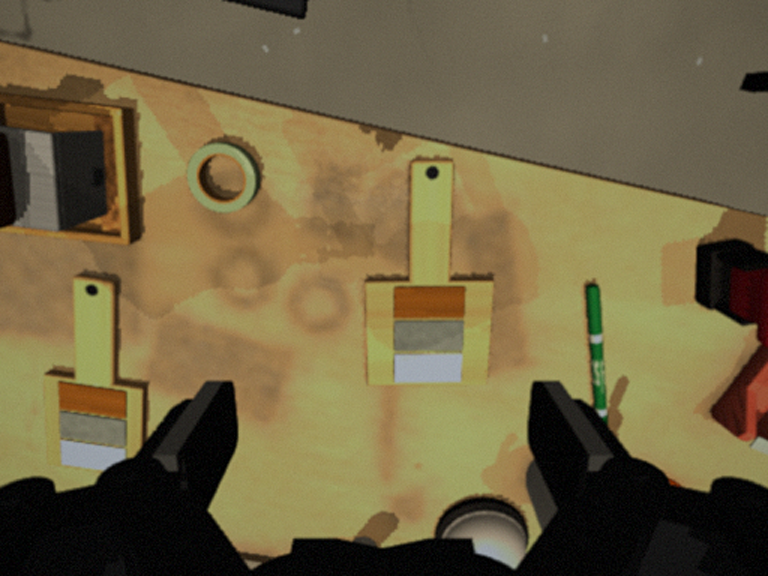

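```bash
python3 - <<'E'
from m2 import *
C=wc('w10')
b=lambda w:np.array([[-.043,-w/2,.01],[-.043,w/2,.01],[.043,w/2,.01],[.043,-w/2,.01],[-.128,-.015,.01],[-.128,.015,.01]])
v,e=fit(U([(366,280),(494,277),(491,384),(368,385),(411,159),(454,158)]),b(.094),0,[.46,.45,.25],C)
print(v,np.degrees(v[2]),e,xf([v[0],v[1],0],v[2],[[-.109,0,0]]))
v,e=fit(U([(44,371),(148,381),(0,0),(0,0),(75,274),(117,277)])[[0,1,4,5]],b(.076)[[0,1,4,5]],0,[.6,.2,.05],C)
print('small',v,np.degrees(v[2]),e)
E
python3 go.py 0.361 0.4285 0.10 193 5
```

```text
[0.46654323 0.4562257  0.23169615] 13.275211437428137 1.2884258994683364 [[0.36045589 0.43119618 0.        ]]
small [0.5995257  0.21617659 0.04337817] 2.485386251449543 2.580137304979047
now [0.4005 0.4045 0.215 ] yaw -167.85 tilt z [ 0.0354  0.0045 -0.9994] t 26.98 F [-0.6 -1.2  0.3] w 0.0854 j [ 0.67 -0.09  1.78 -0.02  1.42 -1.11]
row offset cm [0.717, 0.645, 2.285] rot deg [-0.039, 0.408, -0.17] lin/row mm 24.800583803821763
```

Call:
{"name": "drive_tool", "arguments": {"deltas": [{"offset": [0.8, 0.7, 2.2], "rot": [0, 0.4, -0.2], "jaw": -1}, {"offset": [0.8, 0.7, 2.2], "rot": [0, 0.4, -0.2], "jaw": -1}, {"offset": [0.8, 0.7, 2.2], "rot": [0, 0.4, -0.2], "jaw": -1}, {"offset": [0.8, 0.7, 2.2], "rot": [0, 0.4, -0.2], "jaw": -1}, {"offset": [0.8, 0.7, 2.2], "rot": [0, 0.4, -0.2], "jaw": -1}, {"offset": [0, 0, 2], "rot": [0, 0, 0], "jaw": -1}, {"offset": [0, 0, 0], "rot": [0, 0, 0], "jaw": -1}]}}

```text
t: 27.57
eef_pos: [0.3615, 0.43, 0.088]
tool_rot: [0.008, -0.112, 0.994, 0.001]
force: [1.1, -1.1, -1.1]
grip_width: 0.0853
```

```bash
python3 go.py 0.361 0.429 0.02 193.2 4
```

```text
now [0.3615 0.43   0.088 ] yaw -167.09 tilt z [ 0.0148  0.0043 -0.9999] t 27.57 F [ 1.1 -1.1 -1.1] w 0.0853 j [ 0.74  0.03  1.89 -0.01  1.21 -1.05]
row offset cm [0.034, -0.024, 1.699] rot deg [0.012, 0.22, -0.072] lin/row mm 16.991976820435397
```

Call:
{"name": "drive_tool", "arguments": {"deltas": [{"offset": [0, 0, 1.8], "rot": [0, 0.3, 0], "jaw": -1}, {"offset": [0, 0, 1.8], "rot": [0, 0.3, 0], "jaw": -1}, {"offset": [0, 0, 1.8], "rot": [0, 0.3, 0], "jaw": -1}, {"offset": [0, 0, 1.3], "rot": [0, 0.3, 0], "jaw": -1}, {"offset": [0, 0, 0.6], "rot": [0, 0.1, 0], "jaw": -1}, {"offset": [0, 0, 0], "rot": [0, 0, 0], "jaw": -1}]}}

```text
t: 28.07
eef_pos: [0.3696, 0.4302, 0.0216]
tool_rot: [0.001, -0.109, 0.994, 0.003]
force: [-1.0, 0.4, 0.6]
grip_width: 0.0853
```

```bash
python3 go.py 0.361 0.429 0.002 193.2 2
```

```text
now [0.3696 0.4302 0.0216] yaw -167.44 tilt z [ 0.0023  0.0065 -1.    ] t 28.07 F [-1.   0.4  0.6] w 0.0853 j [ 0.73  0.14  1.9   0.    1.1  -1.06]
row offset cm [0.433, 0.033, 0.979] rot deg [0.167, 0.105, -0.318] lin/row mm 10.708779388774957
```

Call:
{"name": "drive_tool", "arguments": {"deltas": [{"offset": [0.5, 0, 0.6], "rot": [0.2, 0.2, -0.3], "jaw": -1}, {"offset": [0.4, 0, 0.6], "rot": [0.1, 0.2, -0.2], "jaw": -1}, {"offset": [0.2, 0, 0.5], "rot": [0, 0, 0], "jaw": -0.6}, {"offset": [0, 0, 0.3], "rot": [0, 0, 0], "jaw": -0.2}, {"offset": [0, 0, 0], "rot": [0, 0, 0], "jaw": 0}], "squeeze": 60}}

```text
t: 28.48
eef_pos: [0.3604, 0.4292, 0.0043]
tool_rot: [0.001, -0.114, 0.993, 0.002]
force: [-0.1, -0.6, 0.3]
grip_width: 0.0519
```

```bash
python3 go.py 0.361 0.429 0.0014 193.2 1
```

```text
now [0.3604 0.4292 0.0043] yaw -166.92 tilt z [ 0.0013  0.0037 -1.    ] t 28.48 F [-0.1 -0.6  0.3] w 0.0519 j [ 0.74  0.15  1.92  0.    1.07 -1.06]
row offset cm [-0.054, -0.038, 0.285] rot deg [0.189, 0.121, -0.121] lin/row mm 2.9280848900516117
```

Call:
{"name": "drive_tool", "arguments": {"deltas": [{"offset": [0, 0, 0.3], "rot": [0, 0.1, 0], "jaw": 0.2}, {"offset": [0, 0, 0.1], "rot": [0, 0, 0], "jaw": 0.5}, {"offset": [0, 0, 0], "rot": [0, 0, 0], "jaw": 1}, {"offset": [0, 0, 0], "rot": [0, 0, 0], "jaw": 1}, {"offset": [0, 0, 0], "rot": [0, 0, 0], "jaw": 1}, {"offset": [0, 0, 0], "rot": [0, 0, 0], "jaw": 1}], "squeeze": 110}}

```text
t: 28.98
eef_pos: [0.3605, 0.43, 0.0013]
tool_rot: [0.0, -0.114, 0.993, 0.002]
force: [-1.1, -0.3, 2.0]
grip_width: 0.0265
```

```bash
python3 go.py 0.37 0.42 0.12 190 4
```

```text
now [0.3605 0.43   0.0013] yaw -166.87 tilt z [-1.0e-04  3.7e-03 -1.0e+00] t 28.98 F [-1.1 -0.3  2. ] w 0.0265 j [ 0.74  0.16  1.92  0.    1.06 -1.06]
row offset cm [-0.181, -0.287, -2.967] rot deg [0.052, 0.008, 0.783] lin/row mm 29.86529172990183
```

Call:
{"name": "drive_tool", "arguments": {"deltas": [{"offset": [0, 0, -1], "rot": [0, 0, 0], "jaw": 1}, {"offset": [0, 0, -2], "rot": [0, 0, 0], "jaw": 1}, {"offset": [-0.3, -0.3, -3], "rot": [0, 0, 0.5], "jaw": 1}, {"offset": [-0.3, -0.3, -3], "rot": [0, 0, 0.5], "jaw": 1}, {"offset": [-0.3, -0.3, -3], "rot": [0, 0, 0.5], "jaw": 1}, {"offset": [-0.3, -0.3, -3], "rot": [0, 0, 0.5], "jaw": 1}, {"offset": [0, 0, 0], "rot": [0, 0, 0], "jaw": 1}]}}

```text
t: 29.57
eef_pos: [0.3698, 0.4155, 0.1521]
tool_rot: [-0.009, -0.096, 0.995, -0.004]
force: [2.1, 1.9, -1.2]
grip_width: 0.0263
```

```bash
python3 go.py 0.395 0.10 0.16 180 10
```

```text
now [0.3698 0.4155 0.1521] yaw -168.97 tilt z [-0.0165 -0.0089 -0.9998] t 29.57 F [ 2.1  1.9 -1.2] w 0.0263 j [ 0.71 -0.04  1.84  0.    1.36 -1.06]
row offset cm [0.084, -3.169, -0.067] rot deg [-0.042, -0.099, 1.103] lin/row mm 31.70969718524018
```

Call:
{"name": "drive_tool", "arguments": {"deltas": [{"offset": [0.1, -3.1, 0], "rot": [0, -0.1, 1.1], "jaw": 1}, {"offset": [0.1, -3.1, 0], "rot": [0, -0.1, 1.1], "jaw": 1}, {"offset": [0.1, -3.1, 0], "rot": [0, -0.1, 1.1], "jaw": 1}, {"offset": [0.1, -3.1, 0], "rot": [0, -0.1, 1.1], "jaw": 1}, {"offset": [0.1, -3.1, 0], "rot": [0, -0.1, 1.1], "jaw": 1}, {"offset": [0.1, -3.1, 0], "rot": [0, -0.1, 1.1], "jaw": 1}, {"offset": [0.1, -3.1, 0], "rot": [0, -0.1, 1.1], "jaw": 1}, {"offset": [0.1, -3.1, 0], "rot": [0, -0.1, 1.1], "jaw": 1}, {"offset": [0.1, -3.1, 0], "rot": [0, -0.1, 1.1], "jaw": 1}, {"offset": [0, 0, 0], "rot": [0, 0, 0], "jaw": 1}]}}

```text
t: 30.4
eef_pos: [0.386, 0.1266, 0.1472]
tool_rot: [-0.006, -0.009, 1.0, -0.004]
force: [-0.6, -0.1, -3.4]
grip_width: 0.0264
```

```bash
python3 go.py 0.40 0.025 0.12 178.8 5
```

```text
now [0.386  0.1266 0.1472] yaw -178.97 tilt z [-0.0126 -0.0088 -0.9999] t 30.4 F [-0.6 -0.1 -3.4] w 0.0264 j [ 0.14 -0.44  2.18 -0.01  1.42 -1.45]
row offset cm [-0.28, -2.03, 0.553] rot deg [-0.101, -0.145, 0.446] lin/row mm 21.227803517514726
```

Call:
{"name": "drive_tool", "arguments": {"deltas": [{"offset": [-0.2, -2, 0], "rot": [-0.1, -0.2, 0.4], "jaw": 1}, {"offset": [-0.2, -2, 0], "rot": [-0.1, -0.2, 0.4], "jaw": 1}, {"offset": [-0.3, -2, 0.6], "rot": [-0.1, -0.2, 0.4], "jaw": 1}, {"offset": [-0.3, -2, 0.9], "rot": [-0.1, -0.2, 0.4], "jaw": 1}, {"offset": [-0.3, -1.6, 0.9], "rot": [-0.1, -0.2, 0.4], "jaw": 1}, {"offset": [0, 0, 0.9], "rot": [0, 0, 0], "jaw": 1}, {"offset": [0, 0, 0], "rot": [0, 0, 0], "jaw": 1}]}}

```text
t: 30.98
eef_pos: [0.3933, 0.0268, 0.1069]
tool_rot: [-0.003, 0.01, 1.0, 0.002]
force: [-0.3, 0.1, -3.6]
grip_width: 0.0262
```

```bash
python3 go.py 0.415 0.0246 0.096 178.8 3
```

```text
now [0.3933 0.0268 0.1069] yaw 178.83 tilt z [-0.0056  0.0031 -1.    ] t 30.98 F [-0.3  0.1 -3.6] w 0.0262 j [-0.12 -0.44  2.25  0.    1.34 -1.67]
row offset cm [-0.725, -0.059, 0.359] rot deg [0.056, -0.108, 0.011] lin/row mm 8.114217365993639
```

Call:
{"name": "drive_tool", "arguments": {"deltas": [{"offset": [-0.7, -0.1, 0.4], "rot": [0, -0.1, 0], "jaw": 1}, {"offset": [-0.7, -0.1, 0.4], "rot": [0, -0.1, 0], "jaw": 1}, {"offset": [-0.7, 0, 0.3], "rot": [0, 0, 0], "jaw": 1}, {"offset": [0, 0, 0], "rot": [0, 0, 0], "jaw": 1}]}}

```text
t: 31.32
eef_pos: [0.412, 0.0277, 0.0928]
tool_rot: [-0.004, 0.009, 1.0, 0.003]
force: [0.1, 0.2, -2.4]
grip_width: 0.0266
```

```bash
python3 go.py 0.45 0.0238 0.094 178.8 3;python3 -c "
from ov import *
snap('side','s10',(200,130,360,240),4.6)
ov('s10',.094,crop=(200,130,360,240),s=4.6)"
```

```text
now [0.412  0.0277 0.0928] yaw 179.01 tilt z [-0.0085  0.0054 -0.9999] t 31.32 F [ 0.1  0.2 -2.4] w 0.0266 j [-0.12 -0.36  2.22  0.    1.29 -1.67]
row offset cm [-1.27, -0.106, -0.049] rot deg [0.101, -0.165, 0.07] lin/row mm 12.751078947267919
```

View pics/s10_ov.png

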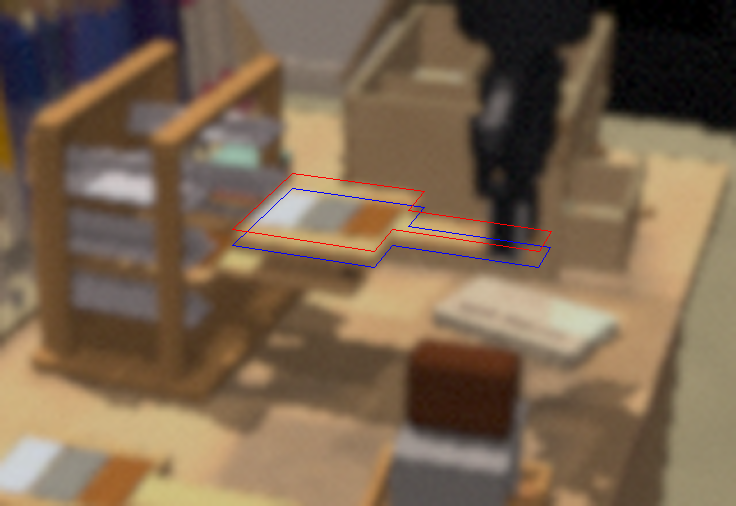

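Call:
{"name": "drive_tool", "arguments": {"deltas": [{"offset": [-0.2, -0.3, -0.1], "rot": [0.2, -0.4, 0.2], "jaw": 1}, {"offset": [-0.1, -0.1, -0.1], "rot": [0.1, -0.2, 0.1], "jaw": 1}, {"offset": [0, 0, 0], "rot": [0, 0, 0], "jaw": 1}]}}

```text
t: 31.62
eef_pos: [0.4137, 0.0251, 0.0951]
tool_rot: [0.0, 0.01, 1.0, 0.0]
force: [-0.5, -0.1, -3.3]
grip_width: 0.0266
```

```bash
python3 go.py 0.45 0.0238 0.094 178.8 3
```

```text
now [0.4137 0.0251 0.0951] yaw 178.87 tilt z [ 8.e-04 -0.e+00 -1.e+00] t 31.62 F [-0.5 -0.1 -3.3] w 0.0266 j [-0.12 -0.36  2.22  0.    1.29 -1.67]
row offset cm [-1.211, -0.018, 0.036] rot deg [0.0, 0.015, 0.023] lin/row mm 12.11246043105111
```

Call:
{"name": "drive_tool", "arguments": {"deltas": [{"offset": [-0.9, 0, 0.1], "rot": [0, 0, 0], "jaw": 1}, {"offset": [-0.9, 0, 0.1], "rot": [0, 0, 0], "jaw": 1}, {"offset": [-0.9, 0, 0.1], "rot": [0, 0, 0], "jaw": 1}, {"offset": [-0.9, 0, 0.1], "rot": [0, 0, 0], "jaw": 1}, {"offset": [0, 0, 0], "rot": [0, 0, 0], "jaw": 1}]}}

```text
t: 32.03
eef_pos: [0.45, 0.0245, 0.0926]
tool_rot: [0.001, 0.01, 1.0, -0.001]
force: [0.5, 0.1, -2.6]
grip_width: 0.0266
```

```bash
python3 go.py 0.48 0.0232 0.091 178.8 3
```

```text
now [0.45   0.0245 0.0926] yaw 178.87 tilt z [ 0.0024 -0.0013 -1.    ] t 32.03 F [ 0.5  0.1 -2.6] w 0.0266 j [-0.11 -0.25  2.14 -0.    1.26 -1.66]
row offset cm [-1.002, -0.023, 0.055] rot deg [-0.023, 0.047, 0.023] lin/row mm 10.033862536418777
```

Call:
{"name": "drive_tool", "arguments": {"deltas": [{"offset": [-0.9, -0.05, 0.1], "rot": [0, 0, 0.05], "jaw": 1}, {"offset": [-0.9, -0.05, 0.1], "rot": [0, 0, 0.05], "jaw": 1}, {"offset": [-0.9, 0, 0.1], "rot": [0, 0, 0], "jaw": 1}, {"offset": [0, 0, 0], "rot": [0, 0, 0], "jaw": 1}]}}

```text
t: 32.37
eef_pos: [0.4773, 0.0232, 0.0905]
tool_rot: [0.001, 0.011, 1.0, -0.0]
force: [0.4, -0.7, -2.0]
grip_width: 0.0264
```

```bash
python3 go.py 0.50 0.0228 0.089 178.8 3;python3 -c "
from ov import *
snap('side','s11',(200,130,360,240),4.6)"
```

```text
now [0.4773 0.0232 0.0905] yaw 178.78 tilt z [ 2.8e-03 -9.0e-04 -1.0e+00] t 32.37 F [ 0.4 -0.7 -2. ] w 0.0264 j [-0.11 -0.18  2.08 -0.    1.24 -1.66]
row offset cm [-0.755, 0.003, 0.051] rot deg [-0.017, 0.054, -0.008] lin/row mm 7.570395832822071
```

View pics/s11.png

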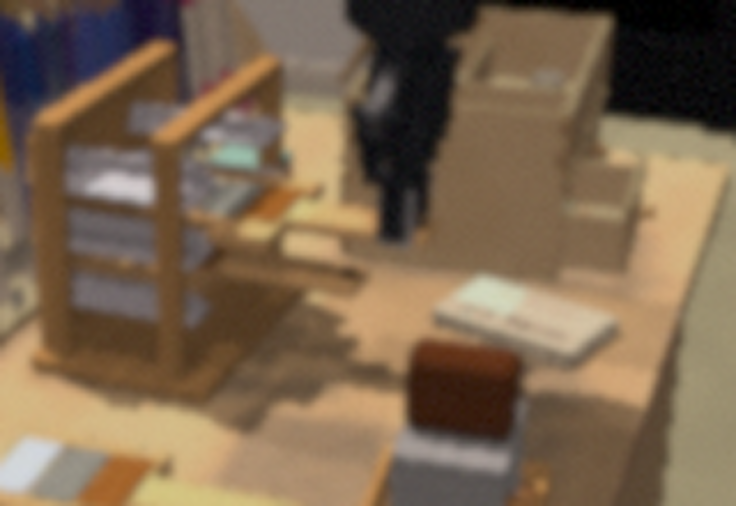

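Going in on the middle rails, with the large board below. Continue to the stop.

Call:
{"name": "drive_tool", "arguments": {"deltas": [{"offset": [-0.9, 0, 0.1], "rot": [0, 0.1, 0], "jaw": 1}, {"offset": [-0.9, 0, 0.1], "rot": [0, 0.1, 0], "jaw": 1}, {"offset": [-0.9, 0, 0.1], "rot": [0, 0, 0], "jaw": 1}, {"offset": [0, 0, 0], "rot": [0, 0, 0], "jaw": 1}]}}

```text
t: 32.75
eef_pos: [0.504, 0.0231, 0.0882]
tool_rot: [-0.001, 0.01, 1.0, -0.0]
force: [1.3, 0.1, -1.6]
grip_width: 0.0263
```

```bash
python3 go.py 0.5227 0.0224 0.0874 178.8 3
```

```text
now [0.504  0.0231 0.0882] yaw 178.81 tilt z [-1.4e-03 -3.0e-04 -1.0e+00] t 32.75 F [ 1.3  0.1 -1.6] w 0.0263 j [-0.1  -0.1   2.01 -0.    1.23 -1.65]
row offset cm [-0.622, -0.009, 0.026] rot deg [-0.007, -0.027, 0.003] lin/row mm 6.227457979952555
```

Call:
{"name": "drive_tool", "arguments": {"deltas": [{"offset": [-0.7, 0, 0.1], "rot": [0, 0, 0], "jaw": 1}, {"offset": [-0.7, 0, 0], "rot": [0, 0, 0], "jaw": 1}, {"offset": [-0.5, 0, 0], "rot": [0, 0, 0], "jaw": 1}, {"offset": [-0.3, 0, 0], "rot": [0, 0, 0], "jaw": 1}]}}

```text
t: 33.08
eef_pos: [0.5207, 0.0231, 0.0867]
tool_rot: [-0.012, 0.01, 1.0, 0.0]
force: [-18.9, -2.4, 13.7]
grip_width: 0.0266
```

```bash
python3 go.py 0.5227 0.0224 0.0874 178.8 3
```

```text
now [0.5207 0.0231 0.0867] yaw 178.81 tilt z [-2.310e-02  7.000e-04 -9.997e-01] t 33.08 F [-18.9  -2.4  13.7] w 0.0266 j [-0.1  -0.04  1.96 -0.    1.25 -1.65]
row offset cm [-0.068, -0.022, -0.025] rot deg [0.005, -0.442, 0.005] lin/row mm 0.7610510605767853
```

Call:
{"name": "drive_tool", "arguments": {"deltas": [{"offset": [0.05, 0, -0.1], "rot": [0, -0.5, 0], "jaw": 1}, {"offset": [0, 0, 0], "rot": [0, -0.3, 0], "jaw": 0.2}, {"offset": [0, 0, 0], "rot": [0, 0, 0], "jaw": -0.3}, {"offset": [0, 0, 0], "rot": [0, 0, 0], "jaw": -0.6}, {"offset": [0, 0, 0], "rot": [0, 0, 0], "jaw": -1}, {"offset": [0.2, 0, -1], "rot": [0, -0.3, 0], "jaw": -1}, {"offset": [0.5, 0, -3], "rot": [0, 0, 0], "jaw": -1}, {"offset": [1, 0, -4], "rot": [0, 0, 0], "jaw": -1}, {"offset": [1, 0, -4], "rot": [0, 0, 0], "jaw": -1}, {"offset": [1, 0, -3], "rot": [0, 0, 0], "jaw": -1}]}}

```text
t: 33.92
eef_pos: [0.4809, 0.024, 0.2378]
tool_rot: [-0.007, 0.011, 1.0, 0.001]
force: [0.7, 0.3, 1.7]
grip_width: 0.0854
```

```bash
python3 go.py 0.49 0.207 0.22 182 6;python3 -c "
from h import *
snap('wrist','w11',None,1.5); snap('top','t11',(130,145,280,265),5)"
```

```text
now [0.4809 0.024  0.2378] yaw 178.78 tilt z [-0.0142  0.0015 -0.9999] t 33.92 F [0.7 0.3 1.7] w 0.0854 j [-0.1  -0.3   1.92  0.    1.53 -1.65]
row offset cm [-0.16, 3.05, 0.299] rot deg [0.016, -0.136, -0.536] lin/row mm 30.686374698942014
```

View pics/w11.png

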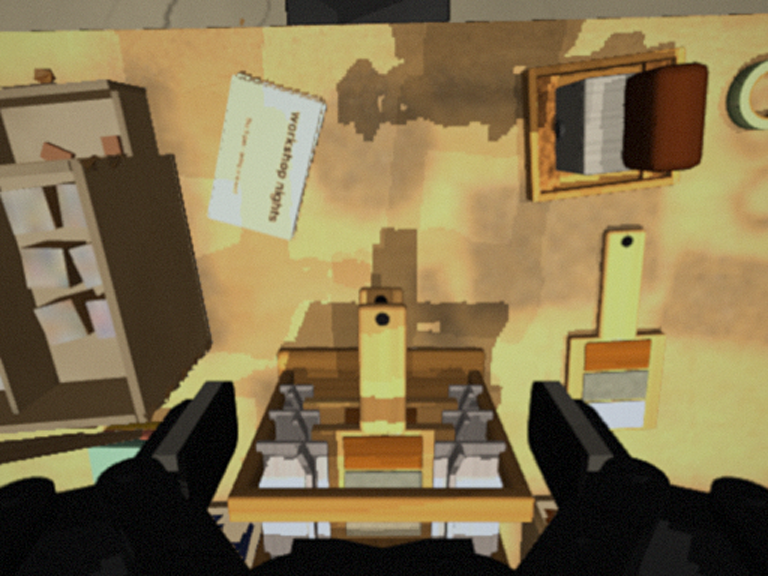

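```bash
python3 - <<'E'
from m2 import *
C=wc('w11')
print(back(C,U([(359,305),(407,305)]),.096),back(C,U([(362,289),(404,289)]),.06))
b=lambda w:np.array([[-.043,-w/2,.01],[-.043,w/2,.01],[.043,w/2,.01],[.043,-w/2,.01],[-.128,-.015,.01],[-.128,.015,.01]])
v,e=fit(U([(568,334),(665,332),(657,429),(569,430),(605,227),(644,227)]),b(.076),0,[.6,.2,.05],C)
print('small',v,np.degrees(v[2]),e,xf([v[0],v[1],0],v[2],[[-.109,0,0]]))
E
```

```text
[[0.50220727 0.00980601 0.096     ]
 [0.50284609 0.03849547 0.096     ]] [[0.50297519 0.01021495 0.06      ]
 [0.50359783 0.03822568 0.06      ]]
small [0.60206225 0.210798   0.04879755] 2.795893466214624 2.291631500617939 [[0.493192   0.20548117 0.        ]]
```

Call:
{"name": "drive_tool", "arguments": {"deltas": [{"offset": [0, 1.5, -0.5], "rot": [0, 0, 7.1], "jaw": -1}, {"offset": [0, 1.5, -0.5], "rot": [0, 0, 7.1], "jaw": -1}, {"offset": [0, 1.5, -0.5], "rot": [0, 0, 7.1], "jaw": -1}, {"offset": [0.4, 1.4, 0], "rot": [0, 0, 7.1], "jaw": -1}, {"offset": [0.6, 1.4, 0], "rot": [0, 0, 7.1], "jaw": -1}, {"offset": [0.8, 1.3, 0], "rot": [0, 0, 7.1], "jaw": -1}, {"offset": [1, 1.2, 0], "rot": [0, 0, 7.1], "jaw": -1}, {"offset": [1.2, 1, 0], "rot": [0, 0, 7.1], "jaw": -1}, {"offset": [1.3, 0.9, 0], "rot": [0, 0, 7.1], "jaw": -1}, {"offset": [1.4, 0.7, 0], "rot": [0, 0, 7.1], "jaw": -1}, {"offset": [1.4, 0.5, 0], "rot": [0, 0, 7.1], "jaw": -1}, {"offset": [1.5, 0.3, 0], "rot": [0, 0, 7.1], "jaw": -1}]}}

```text
t: 35.02
eef_pos: [0.4997, 0.2111, 0.2603]
tool_rot: [0.002, 0.691, 0.723, 0.002]
force: [0.6, 0.9, 0.2]
grip_width: 0.0853
```

```bash
python3 go.py 0.49 0.206 0.22 2.3 13
```

```text
now [0.4997 0.2111 0.2603] yaw 92.56 tilt z [ 5.7e-03 -9.0e-04 -1.0e+00] t 35.02 F [0.6 0.9 0.2] w 0.0853 j [ 0.26 -0.16  1.77 -0.    1.53  0.22]
row offset cm [-0.086, -0.038, 0.31] rot deg [0.023, -0.016, 6.943] lin/row mm 3.240486855916935
```

Call:
{"name": "drive_tool", "arguments": {"deltas": [{"offset": [-0.1, 0, 0.3], "rot": [0, 0, 7.1], "jaw": -1}, {"offset": [-0.1, 0, 0.3], "rot": [0, 0, 7.1], "jaw": -1}, {"offset": [-0.1, 0, 0.3], "rot": [0, 0, 7.1], "jaw": -1}, {"offset": [-0.1, 0, 0.3], "rot": [0, 0, 7.1], "jaw": -1}, {"offset": [-0.1, 0, 0.3], "rot": [0, 0, 7.1], "jaw": -1}, {"offset": [-0.1, 0, 0.3], "rot": [0, 0, 7.1], "jaw": -1}, {"offset": [-0.1, 0, 0.3], "rot": [0, 0, 7.1], "jaw": -1}, {"offset": [-0.1, 0, 0.3], "rot": [0, 0, 7.1], "jaw": -1}, {"offset": [-0.1, 0, 0.3], "rot": [0, 0, 7.1], "jaw": -1}, {"offset": [-0.1, 0, 0.3], "rot": [0, 0, 7.1], "jaw": -1}, {"offset": [-0.1, 0, 0.3], "rot": [0, 0, 7.1], "jaw": -1}, {"offset": [-0.1, 0, 0.3], "rot": [0, 0, 7.1], "jaw": -1}]}}

```text
t: 36.02
eef_pos: [0.4908, 0.2056, 0.2185]
tool_rot: [0.0, 0.998, 0.058, 0.002]
force: [-0.4, -0.4, -0.2]
grip_width: 0.085
```

```bash
python3 go.py 0.494 0.2065 0.12 2.3 5;python3 -c "
from h import *
snap('wrist','w12',None,1.5)"
```

```text
now [0.4908 0.2056 0.2185] yaw 6.61 tilt z [ 3.1e-03 -3.0e-04 -1.0e+00] t 36.02 F [-0.4 -0.4 -0.2] w 0.085 j [ 0.26 -0.16  1.84 -0.    1.46  1.71]
row offset cm [0.062, -0.013, 1.97] rot deg [0.006, -0.035, 0.863] lin/row mm 19.713102347207766
```

View pics/w12.png

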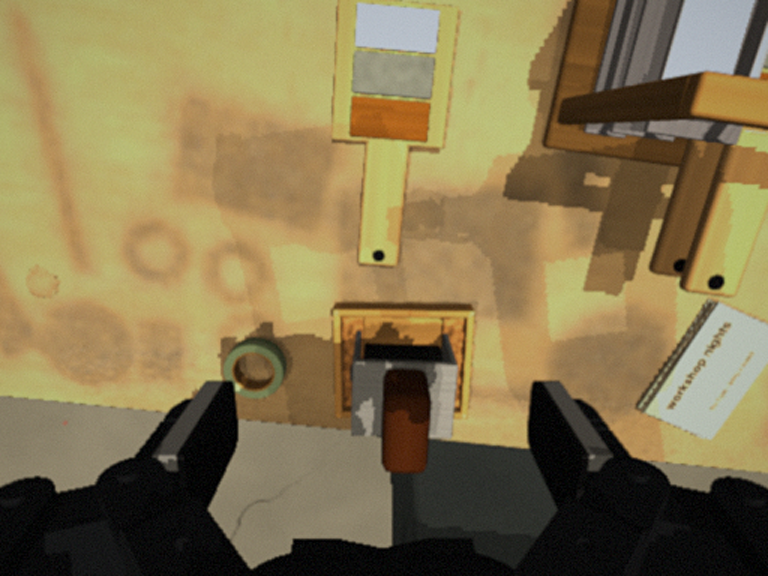

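```bash
python3 - <<'E'
from m2 import *
C=wc('w12')
m=np.array([[-.043,.038,.01],[-.043,-.038,.01],[.043,-.038,.01],[-.128,.015,.01],[-.128,-.015,.01]])
v,e=fit(U([(332,140),(443,148),(459,7),(358,263),(400,267)]),m,0,[.6,.2,.05],C)
print('small',v,np.degrees(v[2]),e,xf([v[0],v[1],0],v[2],[[-.109,0,0]]), back(C,U([(358,263),(400,267)]),.01))
E
```

```text
small [0.60477803 0.21166737 0.03993937] 2.2883570522591583 1.6390935559368245 [[0.49586496 0.20731513 0.        ]] [[0.47780625 0.22154642 0.01      ]
 [0.47831226 0.19112027 0.01      ]]
```

Target (0.4945, 0.207), yaw 2.3°.

Call:
{"name": "drive_tool", "arguments": {"deltas": [{"offset": [0, 0, 2], "rot": [0, 0, 0.9], "jaw": -1}, {"offset": [0, 0, 2], "rot": [0, 0, 0.9], "jaw": -1}, {"offset": [0, 0, 2], "rot": [0, 0, 0.9], "jaw": -1}, {"offset": [0, 0, 2], "rot": [0, 0, 0.9], "jaw": -1}, {"offset": [0, 0, 2], "rot": [0, 0, 0.7], "jaw": -1}, {"offset": [0, 0, 2], "rot": [0, 0, 0], "jaw": -1}, {"offset": [0, 0, 1.5], "rot": [0, 0, 0], "jaw": -1}, {"offset": [0, 0, 0], "rot": [0, 0, 0], "jaw": -1}]}}

```text
t: 36.73
eef_pos: [0.4916, 0.2058, 0.0785]
tool_rot: [-0.0, 1.0, 0.027, 0.003]
force: [-0.7, -0.0, -0.7]
grip_width: 0.0858
```

```bash
python3 go.py 0.4945 0.207 0.02 2.3 4
```

```text
now [0.4916 0.2058 0.0785] yaw 3.08 tilt z [ 6.9e-03  9.0e-04 -1.0e+00] t 36.73 F [-0.7 -0.  -0.7] w 0.0858 j [ 0.26 -0.02  1.96 -0.    1.2   1.77]
row offset cm [0.069, -0.027, 1.463] rot deg [-0.008, -0.099, 0.194] lin/row mm 14.650148246779054
```

Call:
{"name": "drive_tool", "arguments": {"deltas": [{"offset": [0.05, 0, 1.8], "rot": [0, -0.1, 0.2], "jaw": -1}, {"offset": [0.05, 0, 1.8], "rot": [0, -0.1, 0.2], "jaw": -1}, {"offset": [0.05, 0, 1.5], "rot": [0, -0.1, 0.2], "jaw": -1}, {"offset": [0, 0, 1.0], "rot": [0, -0.1, 0.2], "jaw": -1}, {"offset": [0, 0, 0], "rot": [0, 0, 0], "jaw": -1}]}}

```text
t: 37.15
eef_pos: [0.4957, 0.2066, 0.0188]
tool_rot: [-0.001, 1.0, 0.024, 0.002]
force: [0.5, 0.1, -0.4]
grip_width: 0.0854
```

```bash
python3 go.py 0.4945 0.207 0.0014 2.3 2
```

```text
now [0.4957 0.2066 0.0188] yaw 2.77 tilt z [ 0.0041  0.0017 -1.    ] t 37.15 F [ 0.5  0.1 -0.4] w 0.0854 j [0.26 0.08 1.97 0.   1.09 1.78]
row offset cm [-0.06, -0.022, 0.869] rot deg [-0.045, -0.119, 0.235] lin/row mm 8.718055219325976
```

Call:
{"name": "drive_tool", "arguments": {"deltas": [{"offset": [-0.1, 0, 0.7], "rot": [0, -0.1, 0.3], "jaw": -1}, {"offset": [0, 0, 0.6], "rot": [0, -0.1, 0.2], "jaw": -0.6}, {"offset": [0, 0, 0.5], "rot": [0, 0, 0], "jaw": -0.2}, {"offset": [0, 0, 0], "rot": [0, 0, 0], "jaw": 0}], "squeeze": 60}}

```text
t: 37.48
eef_pos: [0.497, 0.2073, 0.0026]
tool_rot: [-0.001, 1.0, 0.02, 0.003]
force: [0.3, 0.1, -0.8]
grip_width: 0.0518
```

```bash
python3 go.py 0.4945 0.207 0.0014 2.3 2
```

```text
now [0.497  0.2073 0.0026] yaw 2.34 tilt z [ 0.0051  0.0029 -1.    ] t 37.48 F [ 0.3  0.1 -0.8] w 0.0518 j [0.26 0.11 1.97 0.   1.06 1.79]
row offset cm [-0.124, 0.01, 0.058] rot deg [-0.077, -0.149, 0.02] lin/row mm 1.3695205859319148
```

Call:
{"name": "drive_tool", "arguments": {"deltas": [{"offset": [-0.1, 0, 0.1], "rot": [0, 0, 0], "jaw": 0.2}, {"offset": [0, 0, 0.1], "rot": [0, 0, 0], "jaw": 0.5}, {"offset": [0, 0, 0], "rot": [0, 0, 0], "jaw": 1}, {"offset": [0, 0, 0], "rot": [0, 0, 0], "jaw": 1}, {"offset": [0, 0, 0], "rot": [0, 0, 0], "jaw": 1}, {"offset": [0, 0, 0], "rot": [0, 0, 0], "jaw": 1}], "squeeze": 110}}

```text
t: 37.98
eef_pos: [0.4967, 0.2075, 0.0026]
tool_rot: [-0.002, 1.0, 0.021, 0.003]
force: [0.5, 0.4, -2.6]
grip_width: 0.0261
```

```bash
python3 go.py 0.45 0.207 0.16 0 6
```

```text
now [0.4967 0.2075 0.0026] yaw 2.37 tilt z [ 0.0063  0.0031 -1.    ] t 37.98 F [ 0.5  0.4 -2.6] w 0.0261 j [0.26 0.1  1.97 0.   1.06 1.79]
row offset cm [-0.769, -0.015, -2.626] rot deg [-0.029, -0.061, 0.394] lin/row mm 27.364163533996702
```

Call:
{"name": "drive_tool", "arguments": {"deltas": [{"offset": [0, 0, -1], "rot": [0, -0.1, 0], "jaw": 1}, {"offset": [0, 0, -2], "rot": [0, -0.1, 0], "jaw": 1}, {"offset": [0, 0, -3], "rot": [0, 0, 0], "jaw": 1}, {"offset": [-0.3, 0, -3], "rot": [0, 0, 0.4], "jaw": 1}, {"offset": [-0.8, 0, -3], "rot": [0, 0, 0.4], "jaw": 1}, {"offset": [-1, 0, -3], "rot": [0, 0, 0.4], "jaw": 1}, {"offset": [-1, 0, -2], "rot": [0, 0, 0.4], "jaw": 1}, {"offset": [-1, 0, 0], "rot": [0, 0, 0.4], "jaw": 1}]}}

```text
t: 38.65
eef_pos: [0.4483, 0.2043, 0.1772]
tool_rot: [0.0, 1.0, 0.002, -0.009]
force: [1.1, 0.4, -2.9]
grip_width: 0.0264
```

```bash
python3 go.py 0.395 0.10 0.165 0 6
```

```text
now [0.4483 0.2043 0.1772] yaw 0.23 tilt z [-1.730e-02 -8.000e-04 -9.998e-01] t 38.65 F [ 1.1  0.4 -2.9] w 0.0264 j [ 0.27 -0.22  1.96  0.    1.42  1.84]
row offset cm [-0.89, 1.736, 0.213] rot deg [0.008, 0.165, 0.038] lin/row mm 19.625622553256036
```

Call:
{"name": "drive_tool", "arguments": {"deltas": [{"offset": [-1.5, 0.5, 0.1], "rot": [0, 0.2, 0], "jaw": 1}, {"offset": [-1.5, 1.2, 0.1], "rot": [0, 0.2, 0], "jaw": 1}, {"offset": [-1.2, 1.8, 0.2], "rot": [0, 0.2, 0], "jaw": 1}, {"offset": [-0.7, 2, 0.2], "rot": [0, 0.2, 0], "jaw": 1}, {"offset": [-0.3, 2, 0.2], "rot": [0, 0.2, 0], "jaw": 1}, {"offset": [0, 2, 0.2], "rot": [0, 0, 0], "jaw": 1}, {"offset": [0, 2, 0.2], "rot": [0, 0, 0], "jaw": 1}, {"offset": [0, 0, 0], "rot": [0, 0, 0], "jaw": 1}]}}

```text
t: 39.32
eef_pos: [0.3886, 0.0863, 0.1686]
tool_rot: [-0.0, 1.0, 0.005, -0.001]
force: [-0.6, -0.9, -3.4]
grip_width: 0.0263
```

```bash
python3 go.py 0.405 0.025 0.14 -1.2 4
```

```text
now [0.3886 0.0863 0.1686] yaw 0.6 tilt z [-1.9e-03  7.0e-04 -1.0e+00] t 39.32 F [-0.6 -0.9 -3.4] w 0.0263 j [ 0.03 -0.5   2.18  0.    1.46  1.59]
row offset cm [0.413, 1.534, 0.715] rot deg [-0.01, 0.028, 0.451] lin/row mm 17.416257032514594
```

Call:
{"name": "drive_tool", "arguments": {"deltas": [{"offset": [0.3, 1.5, 0.6], "rot": [0, 0, 0.5], "jaw": 1}, {"offset": [0.3, 1.5, 0.7], "rot": [0, 0, 0.5], "jaw": 1}, {"offset": [0.3, 1.5, 0.8], "rot": [0, 0, 0.4], "jaw": 1}, {"offset": [0.3, 1.2, 0.8], "rot": [0, 0, 0.4], "jaw": 1}, {"offset": [0, 0, 0.5], "rot": [0, 0, 0], "jaw": 1}, {"offset": [0, 0, 0], "rot": [0, 0, 0], "jaw": 1}]}}

```text
t: 39.82
eef_pos: [0.3979, 0.0287, 0.1337]
tool_rot: [-0.002, 1.0, -0.012, -0.003]
force: [-1.9, 0.1, -3.0]
grip_width: 0.0263
```

```bash
python3 go.py 0.415 0.0246 0.131 -1.2 2;python3 -c "
from h import *
snap('wrist','w13',None,1.5); snap('side','s13',(200,110,360,220),4.6)"
```

```text
now [0.3979 0.0287 0.1337] yaw -1.34 tilt z [-0.0054  0.004  -1.    ] t 39.82 F [-1.9  0.1 -3. ] w 0.0263 j [-0.12 -0.46  2.21  0.    1.39  1.48]
row offset cm [0.859, 0.184, 0.13] rot deg [-0.112, 0.156, -0.072] lin/row mm 8.87722207663726
```

View pics/w13.png

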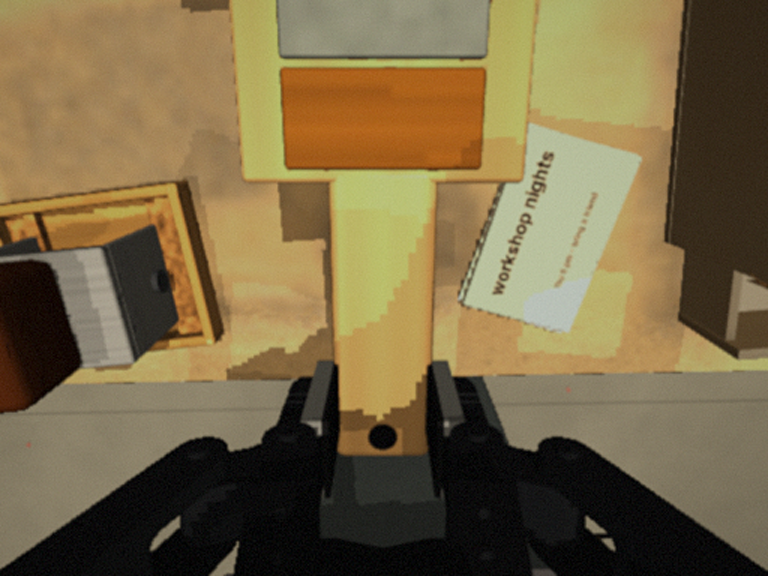

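View pics/s13.png

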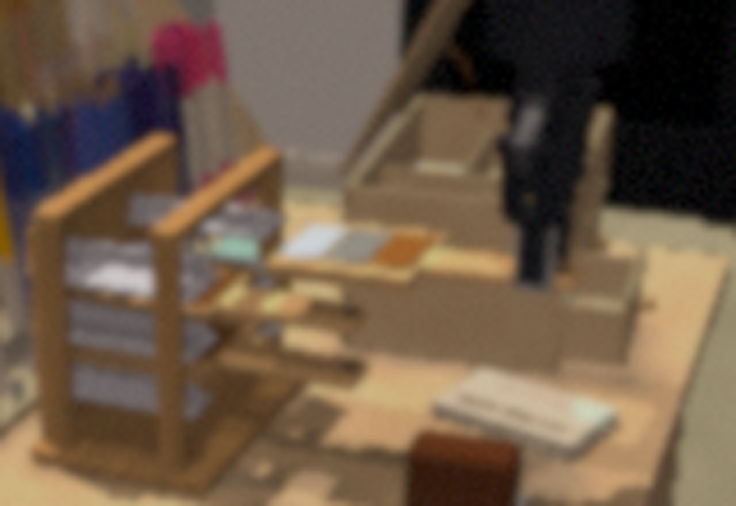

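Call:
{"name": "drive_tool", "arguments": {"deltas": [{"offset": [0.5, 0.3, 0.1], "rot": [-0.1, 0.2, 0], "jaw": 1}, {"offset": [0.5, 0.1, 0.1], "rot": [-0.1, 0.1, 0], "jaw": 1}, {"offset": [0, 0, 0], "rot": [0, 0, 0], "jaw": 1}]}}

```text
t: 40.17
eef_pos: [0.41, 0.0261, 0.1341]
tool_rot: [0.0, 1.0, -0.01, 0.003]
force: [0.6, 0.5, -3.7]
grip_width: 0.0263
```

```bash
python3 go.py 0.45 0.0238 0.13 -1.2 3
```

```text
now [0.41   0.0261 0.1341] yaw -1.09 tilt z [ 5.e-03 -1.e-04 -1.e+00] t 40.17 F [ 0.6  0.5 -3.7] w 0.0263 j [-0.12 -0.43  2.19  0.    1.37  1.47]
row offset cm [1.335, 0.05, 0.141] rot deg [-0.001, -0.096, 0.036] lin/row mm 13.433524959404904
```

Call:
{"name": "drive_tool", "arguments": {"deltas": [{"offset": [0.9, 0.1, 0.1], "rot": [0, -0.2, 0.1], "jaw": 1}, {"offset": [0.9, 0.05, 0.1], "rot": [0, -0.1, 0], "jaw": 1}, {"offset": [0.9, 0, 0.1], "rot": [0, 0, 0], "jaw": 1}, {"offset": [0.9, 0, 0.1], "rot": [0, 0, 0], "jaw": 1}, {"offset": [0, 0, 0], "rot": [0, 0, 0], "jaw": 1}]}}

```text
t: 40.58
eef_pos: [0.4492, 0.0254, 0.1319]
tool_rot: [-0.0, 1.0, -0.009, 0.001]
force: [0.8, -1.2, -3.3]
grip_width: 0.026
```

```bash
python3 go.py 0.475 0.0233 0.128 -1.2 3;python3 -c "
from h import *
snap('side','s14',(200,110,360,220),4.6); snap('wrist','w14',None,1.5)"
```

```text
now [0.4492 0.0254 0.1319] yaw -1.02 tilt z [ 2.3e-03  2.0e-04 -1.0e+00] t 40.58 F [ 0.8 -1.2 -3.3] w 0.026 j [-0.11 -0.31  2.11  0.    1.34  1.48]
row offset cm [0.862, 0.054, 0.13] rot deg [-0.004, -0.043, 0.059] lin/row mm 8.735362909509904
```

View pics/s14.png

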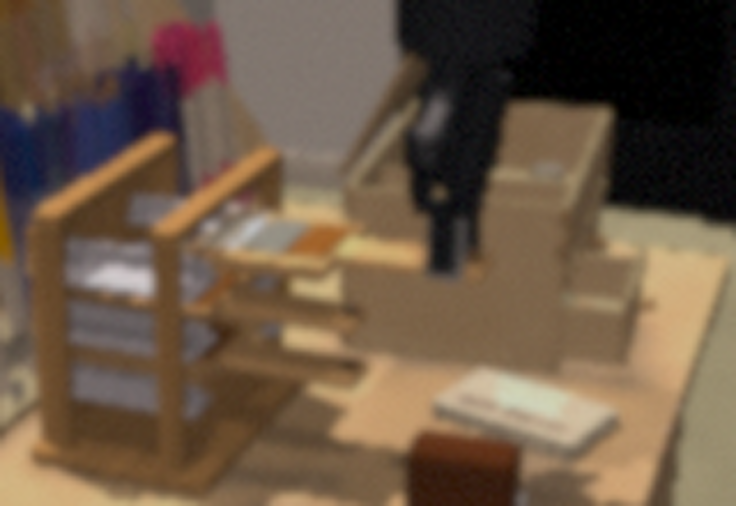

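View pics/w14.png

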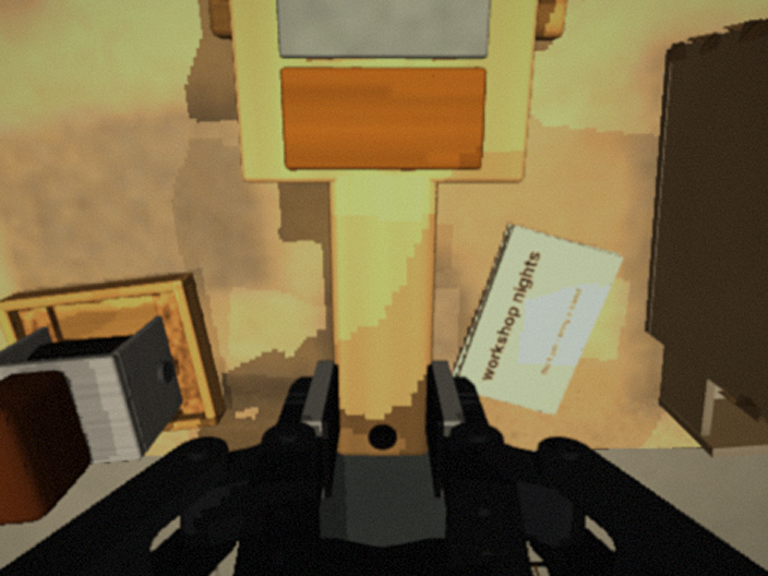

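Call:
{"name": "drive_tool", "arguments": {"deltas": [{"offset": [0.7, 0.12, 0.1], "rot": [0, 0, 0.1], "jaw": 1}, {"offset": [0.9, 0.08, 0.1], "rot": [0, 0, 0.1], "jaw": 1}, {"offset": [0.9, 0, 0.1], "rot": [0, 0, 0], "jaw": 1}, {"offset": [0, 0, 0], "rot": [0, 0, 0], "jaw": 1}]}}

```text
t: 41.02
eef_pos: [0.4741, 0.0232, 0.1288]
tool_rot: [-0.0, 1.0, -0.01, 0.001]
force: [-0.2, 0.6, -2.4]
grip_width: 0.0265
```

```bash
python3 go.py 0.50 0.0228 0.1265 -1.2 3
```

```text
now [0.4741 0.0232 0.1288] yaw -1.2 tilt z [ 1.9e-03  4.0e-04 -1.0e+00] t 41.02 F [-0.2  0.6 -2.4] w 0.0265 j [-0.11 -0.23  2.06  0.    1.32  1.48]
row offset cm [0.863, -0.006, 0.077] rot deg [-0.008, -0.036, -0.001] lin/row mm 8.664867865865638
```

Call:
{"name": "drive_tool", "arguments": {"deltas": [{"offset": [0.9, 0, 0.1], "rot": [0, 0, 0], "jaw": 1}, {"offset": [0.9, 0, 0.1], "rot": [0, 0, 0], "jaw": 1}, {"offset": [0.9, 0, 0.1], "rot": [0, 0, 0], "jaw": 1}, {"offset": [0, 0, 0], "rot": [0, 0, 0], "jaw": 1}]}}

```text
t: 41.35
eef_pos: [0.503, 0.0226, 0.1261]
tool_rot: [-0.0, 1.0, -0.011, 0.001]
force: [0.8, 0.1, -1.6]
grip_width: 0.0264
```

```bash
python3 go.py 0.5247 0.0224 0.1246 -1.2 3
```

```text
now [0.503  0.0226 0.1261] yaw -1.21 tilt z [ 2.e-03  8.e-04 -1.e+00] t 41.35 F [ 0.8  0.1 -1.6] w 0.0264 j [-0.1  -0.15  1.99  0.    1.3   1.49]
row offset cm [0.723, -0.009, 0.049] rot deg [-0.016, -0.038, -0.003] lin/row mm 7.252147777281827
```

Call:
{"name": "drive_tool", "arguments": {"deltas": [{"offset": [0.8, 0, 0.1], "rot": [0, 0, 0], "jaw": 1}, {"offset": [0.7, 0, 0.1], "rot": [0, 0, 0], "jaw": 1}, {"offset": [0.6, 0, 0], "rot": [0, 0, 0], "jaw": 1}, {"offset": [0.5, 0, 0], "rot": [0, 0, 0], "jaw": 1}]}}

```text
t: 41.68
eef_pos: [0.5236, 0.0225, 0.1237]
tool_rot: [-0.001, 1.0, -0.01, -0.01]
force: [-34.7, -1.5, 21.4]
grip_width: 0.0263
```

```bash
python3 go.py 0.5247 0.0224 0.1246 -1.2 3
```

```text
now [0.5236 0.0225 0.1237] yaw -1.17 tilt z [-0.02    0.0017 -0.9998] t 41.68 F [-34.7  -1.5  21.4] w 0.0263 j [-0.1  -0.08  1.93 -0.    1.31  1.49]
row offset cm [0.036, 0.002, -0.03] rot deg [-0.024, 0.382, 0.009] lin/row mm 0.46609021441847953
```

At the stop. Relieve, release, retreat.

Call:
{"name": "drive_tool", "arguments": {"deltas": [{"offset": [-0.05, 0, -0.1], "rot": [0, 0.5, 0], "jaw": 1}, {"offset": [0, 0, 0], "rot": [0, 0.3, 0], "jaw": 0.2}, {"offset": [0, 0, 0], "rot": [0, 0, 0], "jaw": -0.3}, {"offset": [0, 0, 0], "rot": [0, 0, 0], "jaw": -0.6}, {"offset": [0, 0, 0], "rot": [0, 0, 0], "jaw": -1}, {"offset": [-0.2, 0, -1], "rot": [0, 0, 0], "jaw": -1}, {"offset": [-0.5, 0, -3], "rot": [0, 0, 0], "jaw": -1}, {"offset": [-1, 0, -4], "rot": [0, 0, 0], "jaw": -1}, {"offset": [-2, 0, -4], "rot": [0, 0, 0], "jaw": -1}, {"offset": [-2, 0, -3], "rot": [0, 0, 0], "jaw": -1}, {"offset": [-2, 0, -1], "rot": [0, 0, 0], "jaw": -1}, {"offset": [0, 0, 0], "rot": [0, 0, 0], "jaw": -1}]}}

```text
t: 42.68
eef_pos: [0.4471, 0.0237, 0.2962]
tool_rot: [-0.0, 1.0, -0.01, -0.0]
force: [0.8, 0.4, 0.6]
grip_width: 0.0858
```

```bash
python3 go.py 0.5247 0.0224 0.1246 -1.2 3;python3 -c "
from h import *
snap('side','s15',(200,110,400,260),4); snap('wrist','w15',None,1.5); snap('top','t15',(130,125,400,270),2.9)"
```

```text
now [0.4471 0.0237 0.2962] yaw -1.19 tilt z [-7.e-04  5.e-04 -1.e+00] t 42.68 F [0.8 0.4 0.6] w 0.0858 j [-0.11 -0.42  1.92  0.    1.64  1.48]
row offset cm [2.59, -0.01, 5.719] rot deg [-0.009, 0.013, 0.002] lin/row mm 62.77704765017376
```

View pics/s15.png

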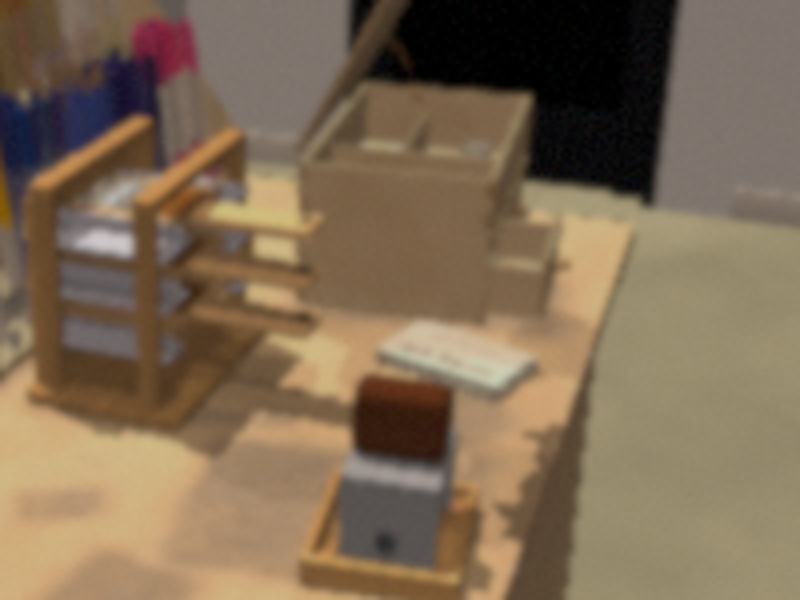

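View pics/w15.png

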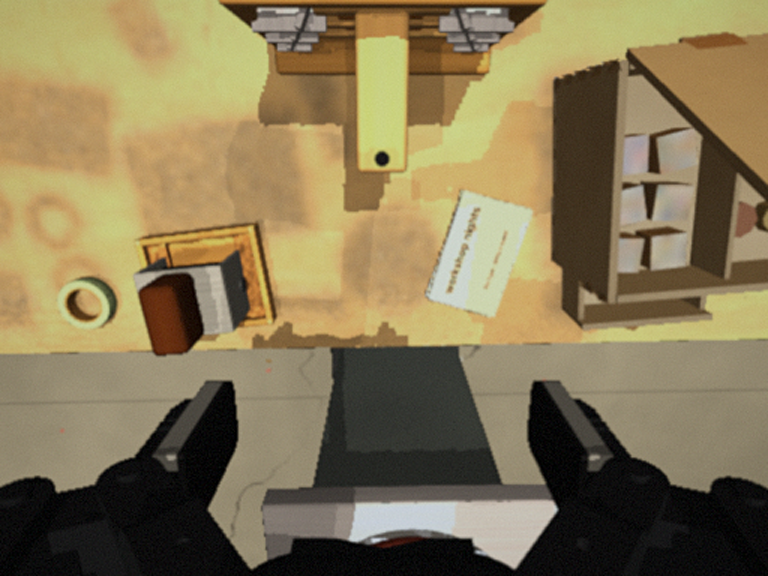

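```bash
python3 - <<'E'
from m2 import *
C=wc('w15')
print(back(C,U([(357,171),(408,171)]),.132))
CS=cam('side'); a=cv2.imread('pics/side0.png'); b=cv2.imread('pics/s5_raw.png')
for n,o,yaw,w in (('med',(.467,.453),.226,.094),('large',(.608,.3595),.256,.112)):
    for lab,z0 in (('strips',.0145),):
        P=xf([*o,0],yaw,[[sx*.038,sy*.024,z0] for sx in(-1,1) for sy in(-1,1)])
        print(n,'expected dpx for 3mm',proj(CS,P).mean(0)-proj(CS,P-[0,0,.003]).mean(0), proj(CS,P).round(0).tolist())
        p=proj(CS,P).round().astype(int); x0,y0=p.min(0)-6; x1,y1=p.max(0)+6
        v=np.hstack([cv2.resize(i[y0:y1,x0:x1],None,fx=6,fy=6,interpolation=cv2.INTER_CUBIC) for i in (a,b)])
        cv2.imwrite(f'pics/cmp_{n}.png',v[:600,:800])
A0=a[270:355,180:300];B0=b[270:355,180:300]
E
```

```text
[[0.50491938 0.03760867 0.132     ]
 [0.50426607 0.00730962 0.132     ]]
med expected dpx for 3mm [-0.08815737 -1.28013355] [[244.0, 307.0], [239.0, 328.0], [203.0, 303.0], [195.0, 323.0]]
large expected dpx for 3mm [-0.14388088 -1.15472062] [[201.0, 260.0], [194.0, 274.0], [166.0, 258.0], [158.0, 272.0]]
```

View pics/cmp_med.png

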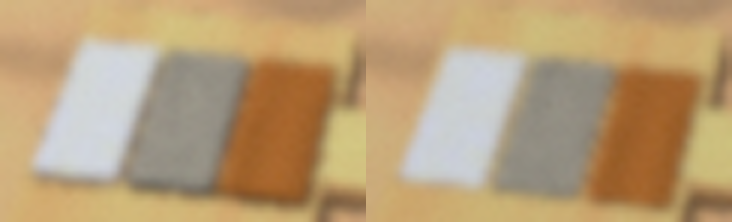

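View pics/cmp_large.png

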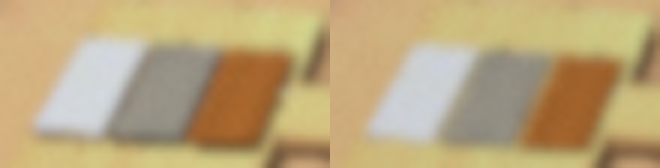

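```bash
python3 - <<'E'
import cv2,numpy as np
a=cv2.imread('pics/side0.png'); b=cv2.imread('pics/s5_raw.png')
v=np.hstack([cv2.resize(i[218:250,185:245],None,fx=6.5,fy=6.5,interpolation=cv2.INTER_CUBIC) for i in (a,b)])
cv2.imwrite('pics/cmp_s.png',v)
E
```

```text
(no output)
```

View pics/cmp_s.png

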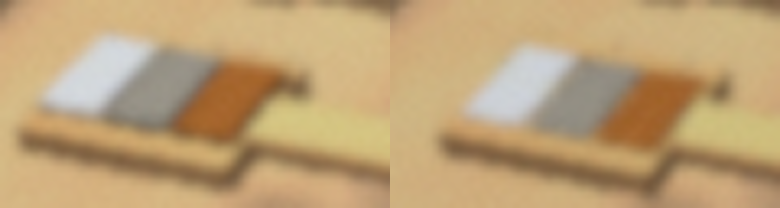

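View pics/t15.png

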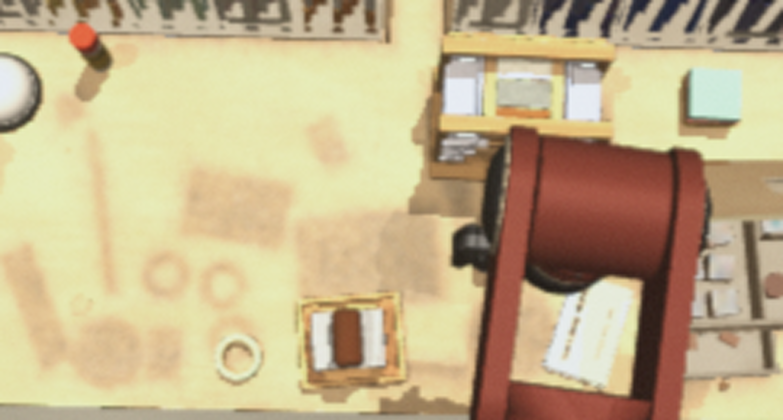

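```bash
python3 -c "
from workcell import *
print(get_obs()['t'], sign_off())"
```

```text
the job is handed in; nothing more can be done
42.8333 None
```

All three boards were there. I rolled their strips flat, stood the roller back in its dock, and slid each board home: large on the bottom rails, medium in the middle, small on top. I handed the job in at 42.8 s; sign-off reports no verdict.

**Strips:** The roller's height stayed the same, at the flat-strip level, over all nine strips. Side pictures from before and after rolling show the strips sunk on every board. The small board is the least clear of the three in those pictures.

**Roller:** It stands upright in the dock in the last pictures.

**Boards in the rack:** Each was pushed until it met the back panel, with 19 to 35 N at the wrist. The tab ends measured 0.502 to 0.505 m from the base, against an expected 0.504 m, so all three are home within the camera error. Strips are up and tabs face the robot.

**Other things:**
- The small board had shifted about 13 mm towards the robot. I first saw it shortly after I had rolled it, and I do not know whether the rolling or the announced knock moved it. I measured it again before gripping it.
- The wrist and top cameras disagreed by 1 to 4 mm on some points. I used the wrist readings for the rack, since they matched where the roller sat in the gripper.
- Nothing showed the grip slackening. The tape roll, cards and sticky notes look untouched, but I did not measure them.

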